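Scoop drawer knobs out of a narrow-mouthed jar

TASK

Pick up the long-handled scoop, angle it into the glass jar, scoop up at least one of the wooden drawer knobs, lift it out in the scoop and tip it from close above into the round steel parts dish. Then stand the scoop upright on the bench again, clear of the jar and the dish; leave the dish where it stands, no knob loose on the bench and the other things on the bench undisturbed.

Things in the scene. Friction and masses are not known exactly. Their poses are not given: they have to be found in the camera images.
- scoop_grip (a point): The grip point on the handle of the loose scoop (square steel bowl, upright handle with a wooden grip, 196 mm high in all, about 0.15 kg), which stands on its flat bowl at the start. Axes of the scoop: x from the handle to the open nose, y across it, z up when it stands. The wooden grip is 18 mm wide across y and 20 mm along x; along the handle it runs from 61 mm below this point to 31 mm above it. The handle runs straight along z.
- scoop_bowl (a point): Centre of the flat underside of the scoop's bowl, same axes as scoop_grip, which lies 22.5 mm back (-x) and 164 mm up (+z) from here. The bowl is 42 mm long (x from -21 to +21) and 42 mm wide (y), of 2 mm sheet: open at the top and at the nose (+x), with a 28 mm high back wall at x = -21 and side walls sloping from 27 mm at the back to 15 mm at the nose. The handle rises from the back wall; below the wooden grip it is a flat steel strap, 3 mm thick (x) and 14 mm wide.
- jar: Open glass jar, 125 mm high, held fast in a round plywood collar (158 mm across, 18 mm high) screwed to the bench: it does not move. Origin at the centre of its underside, z up, on the bench. Floor 6 mm thick; belly 120 mm inside and 128 mm outside up to a height of 84 mm, then a shoulder up to 101 mm, then a straight neck 88 mm inside and 96 mm outside up to the rim at 125 mm.
- dish: Round steel parts dish, loose, 0.45 kg, rim 148 mm across, 32 mm high, inner floor 4 mm up and 120 mm across. Origin at the centre of its underside.
- knob1: One of seven like lacquered wooden drawer knobs that start in the jar, standing apart on its floor in one layer, one near the middle and six near the wall (slippery: friction about 0.3): a 24 mm ball with a flat 13 mm foot, 10 g. Origin at the ball's centre.
- knob2: Another knob, as knob1.
- knob3: Another knob, as knob1.
- knob4: Another knob, as knob1.
- knob5: Another knob, as knob1.
- knob6: Another knob, as knob1.
- knob7: Another knob, as knob1.
- jar_lid: Bystander: the jar's steel lid, 102 mm across and 15 mm high, lying on the bench. Origin under its centre.
- screw_pot: Bystander: small amber pot with a white cap, 38 mm across, 66 mm high. Origin under its centre.
- nippers: Bystander: end nippers lying flat, 190 mm long and 66 mm wide, 17 mm high. Origin under the pivot; x to the jaws.
- tape: Bystander: tape measure, 70 x 38 mm and 62 mm high. Origin under its centre.
Not all that is in view belongs to the job. Of the things shaped like the part that bears scoop_grip, the bare steel one is meant.

How it is judged:
On the way, in this order (a step that is already met when the one before it is completed fails the run):
1. at least one knob lies in the scoop's bowl and the bowl is wholly above the jar's rim (height (world z) of scoop_bowl above 0.135 m and ((x of knob1 in the frame of scoop_bowl between -0.025 and 0.025 m and y of knob1 in the frame of scoop_bowl between -0.021 and 0.021 m and z of knob1 in the frame of scoop_bowl between 0.005 and 0.05 m) or (x of knob2 in the frame of scoop_bowl between -0.025 and 0.025 m and y of knob2 in the frame of scoop_bowl between -0.021 and 0.021 m and z of knob2 in the frame of scoop_bowl between 0.005 and 0.05 m) or (x of knob3 in the frame of scoop_bowl between -0.025 and 0.025 m and y of knob3 in the frame of scoop_bowl between -0.021 and 0.021 m and z of knob3 in the frame of scoop_bowl between 0.005 and 0.05 m) or (x of knob4 in the frame of scoop_bowl between -0.025 and 0.025 m and y of knob4 in the frame of scoop_bowl between -0.021 and 0.021 m and z of knob4 in the frame of scoop_bowl between 0.005 and 0.05 m) or (x of knob5 in the frame of scoop_bowl between -0.025 and 0.025 m and y of knob5 in the frame of scoop_bowl between -0.021 and 0.021 m and z of knob5 in the frame of scoop_bowl between 0.005 and 0.05 m) or (x of knob6 in the frame of scoop_bowl between -0.025 and 0.025 m and y of knob6 in the frame of scoop_bowl between -0.021 and 0.021 m and z of knob6 in the frame of scoop_bowl between 0.005 and 0.05 m) or (x of knob7 in the frame of scoop_bowl between -0.025 and 0.025 m and y of knob7 in the frame of scoop_bowl between -0.021 and 0.021 m and z of knob7 in the frame of scoop_bowl between 0.005 and 0.05 m))), for 0.2 s.
2. at least one knob lies in the dish (((horizontal distance between knob1 and dish below 0.068 m and height (world z) of knob1 below 0.05 m) or (horizontal distance between knob2 and dish below 0.068 m and height (world z) of knob2 below 0.05 m) or (horizontal distance between knob3 and dish below 0.068 m and height (world z) of knob3 below 0.05 m) or (horizontal distance between knob4 and dish below 0.068 m and height (world z) of knob4 below 0.05 m) or (horizontal distance between knob5 and dish below 0.068 m and height (world z) of knob5 below 0.05 m) or (horizontal distance between knob6 and dish below 0.068 m and height (world z) of knob6 below 0.05 m) or (horizontal distance between knob7 and dish below 0.068 m and height (world z) of knob7 below 0.05 m))), for 0.2 s.
At the end, for the whole second after the job is handed in: At least one knob lies at rest in the dish and every other knob is in the dish or in the jar; the scoop stands on its bowl on the bench (within 8 degrees of upright), beside the jar and the dish and not in them; the dish stands flat within 50 mm of where it was (((horizontal distance between knob1 and dish below 0.068 m and height (world z) of knob1 below 0.05 m and linear speed of knob1 below 0.05 m/s) or (horizontal distance between knob2 and dish below 0.068 m and height (world z) of knob2 below 0.05 m and linear speed of knob2 below 0.05 m/s) or (horizontal distance between knob3 and dish below 0.068 m and height (world z) of knob3 below 0.05 m and linear speed of knob3 below 0.05 m/s) or (horizontal distance between knob4 and dish below 0.068 m and height (world z) of knob4 below 0.05 m and linear speed of knob4 below 0.05 m/s) or (horizontal distance between knob5 and dish below 0.068 m and height (world z) of knob5 below 0.05 m and linear speed of knob5 below 0.05 m/s) or (horizontal distance between knob6 and dish below 0.068 m and height (world z) of knob6 below 0.05 m and linear speed of knob6 below 0.05 m/s) or (horizontal distance between knob7 and dish below 0.068 m and height (world z) of knob7 below 0.05 m and linear speed of knob7 below 0.05 m/s)) and ((horizontal distance between knob1 and dish below 0.068 m and height (world z) of knob1 below 0.05 m) or (horizontal distance between knob1 and jar below 0.06 m and height (world z) of knob1 below 0.08 m)) and ((horizontal distance between knob2 and dish below 0.068 m and height (world z) of knob2 below 0.05 m) or (horizontal distance between knob2 and jar below 0.06 m and height (world z) of knob2 below 0.08 m)) and ((horizontal distance between knob3 and dish below 0.068 m and height (world z) of knob3 below 0.05 m) or (horizontal distance between knob3 and jar below 0.06 m and height (world z) of knob3 below 0.08 m)) and ((horizontal distance between knob4 and dish below 0.068 m and height (world z) of knob4 below 0.05 m) or (horizontal distance between knob4 and jar below 0.06 m and height (world z) of knob4 below 0.08 m)) and ((horizontal distance between knob5 and dish below 0.068 m and height (world z) of knob5 below 0.05 m) or (horizontal distance between knob5 and jar below 0.06 m and height (world z) of knob5 below 0.08 m)) and ((horizontal distance between knob6 and dish below 0.068 m and height (world z) of knob6 below 0.05 m) or (horizontal distance between knob6 and jar below 0.06 m and height (world z) of knob6 below 0.08 m)) and ((horizontal distance between knob7 and dish below 0.068 m and height (world z) of knob7 below 0.05 m) or (horizontal distance between knob7 and jar below 0.06 m and height (world z) of knob7 below 0.08 m)) and angle between scoop_bowl's own z axis and vertical below 0.15 rad and height (world z) of scoop_bowl below 0.0035 m and horizontal distance between scoop_bowl and dish above 0.09 m and horizontal distance between scoop_bowl and jar above 0.09 m and angle between dish's own z axis and vertical below 0.1 rad and distance of dish from where it was at the start of the episode below 0.05 m); the robot touches nothing.
It fails at once if a knob is dropped from high up or flung (faster than 1.7 m/s, a fall of about 150 mm) (linear speed of any of knob1, knob2, knob3, knob4, knob5, knob6, knob7 above 1.7 m/s).
It fails at once if another thing on the bench (jar lid, screw pot, nippers, tape measure) is pushed more than 40 mm from its place (distance of any of jar_lid, screw_pot, nippers, tape from where it was at the start of the episode above 0.04 m).
It also fails if it takes over 72 s, if anything falls off the work surface, if the arm or the gripper's body presses on something with over 40 N, if the wrist force passes 120 N, or if a joint passes its speed limit or range.

ROBOT

A 6-joint arm with a two-finger parallel gripper is mounted at the origin on the work surface. World frame = base frame: x ahead of the robot, y to its left, z up, the work surface at z = 0. Lengths are in m, angles in rad, forces in N, time in s.
With the tool pointing down it reaches from about 0.225 to 0.875 m from the base axis. Payload 3.4 kg.
Tool frame: the origin (TCP) lies at the very end of the fingers, on their centre line; the grasp point (between the pads) lies behind it (manip.tcp_to_grasp is the z of the grasp point in the tool frame, in m); z points along the fingers, y is the direction in which the jaws open and shut (so a half turn about z gives the same grasp; the last joint's range is limited). The gripper opens to 85 mm and grips with 20 to 120 N. Pads are 22 mm wide; open, the fingers measure 114 mm over their backs; the gripper's body (76 mm by 85 mm) begins 54 mm behind the grasp point. The pads swing forward as they close: fully open they stand 13 mm farther back than shut.
Start: joints at [-1.289, 0.276, 1.505, -0, 1.361, -0.121], TCP at [0.225, -0.529, 0.231] pointing down, gripper open.
Joint ranges: [-2.89, 2.89], [-0.75, 2.08], [0.22, 2.7], [-1.18, 4.32], [0.11, 2.71], [-2.7, 2.7]. Speed limits (rad/s): [2.57, 2.57, 3.14, 3.14, 3.14, 3.14].

INTERFACE

Orientations are given as a unit quaternion [w, x, y, z].
In Python, from rig import manip, eyes gives the robot as it stands.
- The arm moves only by the tool servo_tool, never from a script. Its argument "increments" is a list of rows, each an object with "slide": the shift along the tool's x, y, z in m, a list of three; "spin": the turn about the tool's z in degrees. A call has 1 to 8 rows; each row shifts and turns the commanded pose from where the row before left it, along the tool's axes as they then stand; what a row does not reach is not made up. A row lasts 1/10 s, in which the tool goes at most 50 mm and 8.59 degrees, less where a joint would pass 70% of its speed; a pose out of reach is approached as far as the arm can. A call is refused whole if a number of a shift passes 0.05 or a number of a turn 8.59, either way. A call with a gripper value outside its range is refused whole. "hand" is the opening, from 0 (shut) to 1 (fully open), set as the call begins (left out, the last holds). The fingers move at their own pace and stop on an object; "newtons" is the grip in N (left out, the last holds). Time passes only in rows, so rows that do not move let the fingers close. It gives the time, the measured TCP pose, the force and the opening at its end, in the units of the state.
- manip.get_state(): the state, without advancing time (a new reading comes with each control period).
- eyes.get_image(name): name is "scene" or "top" or "wrist"; returns the picture (400x640x3 uint8, blue, green, red); there is no depth.
- eyes.calibration(name): a dict with "fx", "fy", "cx", "cy" (pixels), "rvec" (rotation vector, rad) and "tvec" (3), from world to camera coordinates, as OpenCV has them; the wrist camera has in their place "hand_eye" (4x4, takes a point from camera to tool coordinates, whose origin is the TCP and whose axes are the flange's). Camera axes: x right, y down, z forward; pixel columns grow to the right and rows downward; lengths in m; the calibration is good to about 2 mm. A picture is of the moment at which its call begins: read the wrist's pose just before it. calibration takes no time and is no camera call.
- manip.sign_off(): hands the job in, once; it reports no verdict.
The state is a dict: "clock": time; "qpos": joint angles; "qd": joint speeds; "effort": joint torques, N m; "position": TCP position; "ee_rot": TCP orientation; "contact_force": force on the tool from outside, world axes, zero at the start; "moment": the same for the moment, N m; "width": finger opening in m.
Only numpy, scipy, OpenCV 4.12 (cv2) and the standard library are available. Lean on these libraries where they do the work, as an engineer would, in place of code of your own. Each camera call takes 0.05 s, during which the arm holds its last target.

## Working session

There is one attempt and no reset: what is moved stays moved. The work goes in short steps, Python scripts to look and compute and a tool call to move; the robot and the scene stay as the last step left them, time stands still between calls to the robot, and variables do not carry over. Pictures are saved under pics/ and viewed, and the job is handed in when it is done.

Besides the shell and the picture viewer there is one more tool, called after "Emit:" by a JSON object that holds its "api" and its "payload", one argument or row to a line. servo_tool: Moves the arm, as the interface text tells. Its arguments: {"type":"object","properties":{"increments":{"type":"array","items":{"type":"object","properties":{"slide":{"type":"array","items":{"type":"number"}},"spin":{"type":"number"}}}},"hand":{"type":"number"},"newtons":{"type":"number"}},"required":["increments"]}

```bash
ls; mkdir -p pics; python3 - <<'E'
from rig import manip, eyes
import cv2
print(manip.get_state()); print(manip.tcp_to_grasp)
print([x for x in dir(manip) if x[0]!='_'])
for n in ("scene","top","wrist"):
    c=eyes.calibration(n); print(n,c)
    cv2.imwrite(f"pics/{n}0.png",eyes.get_image(n))
E
```

```text
pics
{'clock': 0.0, 'qpos': array([-1.28899304e+00,  2.76595371e-01,  1.50615450e+00,  1.60179914e-05,
        1.36068650e+00, -1.21006157e-01]), 'qd': array([1.01604716e-03, 1.87462802e-04, 4.56008695e-04, 5.68136405e-05,
       1.13267170e-03, 1.24222743e-04]), 'effort': array([ 1.14540246e-03, -4.16770756e+01, -2.45808452e+01, -4.12976908e-05,
        1.09302104e-02, -1.07584235e-06]), 'position': array([ 0.22525007, -0.52846347,  0.23043098]), 'ee_rot': array([-9.19507372e-04,  9.79786455e-01,  2.00044129e-01, -6.62300767e-05]), 'contact_force': array([0.24637034, 0.29595175, 0.14983495]), 'moment': array([-0.02939041,  0.00220688,  0.04981153]), 'width': 0.08539339735280825}
-0.0187
['MotionError', 'get_state', 'sign_off', 'tcp_to_grasp']
scene {'fx': 437.9659819546014, 'fy': 437.9659819546014, 'cx': 321.7578280993831, 'cy': 199.49096477401517, 'rvec': array([ 2.0700558 ,  1.7128466 , -0.49464071]), 'tvec': array([-0.09446679, -0.42484862,  1.42700182])}
top {'fx': 414.56934493794563, 'fy': 414.56934493794563, 'cx': 319.64120428832734, 'cy': 193.59861066971652, 'rvec': array([ 2.14056184, -2.09129957,  0.18928581]), 'tvec': array([0.00363321, 0.58515117, 0.91595277])}
wrist {'fx': 297.0201908077505, 'fy': 297.0201908077505, 'cx': 319.3993657039199, 'cy': 201.75861362900832, 'hand_eye': array([[-5.64808601e-04, -9.45751705e-01, -3.24889816e-01,
         8.36369837e-02],
       [ 9.99999840e-01, -5.38480015e-04, -1.70950630e-04,
        -1.69328222e-04],
       [-1.32698235e-05, -3.24889861e-01,  9.45751859e-01,
        -1.41978531e-01],
       [ 0.00000000e+00,  0.00000000e+00,  0.00000000e+00,
         1.00000000e+00]])}
```

View pics/scene0.png

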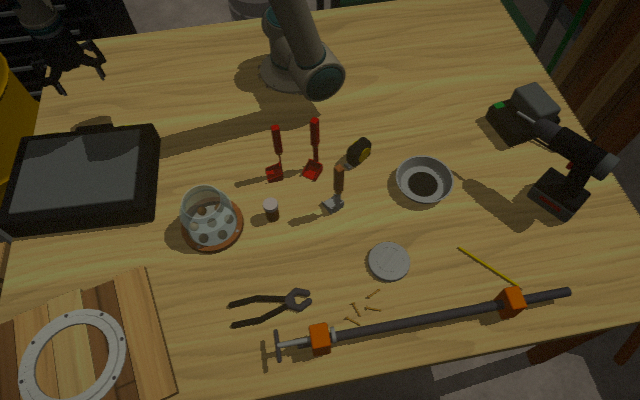

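View pics/top0.png

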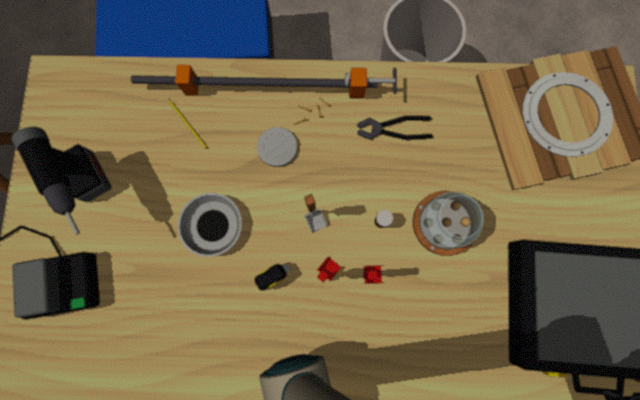

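View pics/wrist0.png

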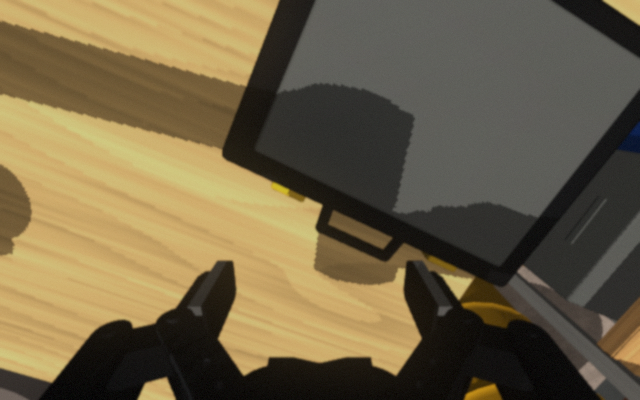

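Scoop-shaped candidates (top view): a steel bowl with a wooden grip at (316,217), a red scoop at (329,268) and a red scoop at (373,274). The description says bare steel, so I choose (316,217) and check it in a crop, along with the jar.

```bash
cat > h.py <<'E'
import numpy as np, cv2
from scipy.spatial.transform import Rotation as R
from rig import manip, eyes
def cam(n, st=None):
    c=eyes.calibration(n)
    K=np.array([[c['fx'],0,c['cx']],[0,c['fy'],c['cy']],[0,0,1]])
    if 'rvec' in c:
        Rm=cv2.Rodrigues(c['rvec'])[0]; t=c['tvec']
        return K,Rm,t
    q=st['ee_rot']; Rt=R.from_quat([q[1],q[2],q[3],q[0]]).as_matrix()
    H=c['hand_eye']; Rw=Rt@H[:3,:3]; p=Rt@H[:3,3]+st['position']
    return K,Rw.T,-Rw.T@p
def ray(C,u,v):
    K,Rm,t=C
    return -Rm.T@t, Rm.T@np.linalg.inv(K)@np.array([u,v,1.])
def on(C,u,v,z):
    o,d=ray(C,u,v); return o+d*(z-o[2])/d[2]
def proj(C,p):
    K,Rm,t=C; x=K@(Rm@np.array(p)+t); return x[:2]/x[2]
def tri(a,b):
    (o1,d1),(o2,d2)=a,b
    s=np.linalg.lstsq(np.c_[d1,-d2],o2-o1,rcond=None)[0]
    p,q=o1+d1*s[0],o2+d2*s[1]; return (p+q)/2,np.linalg.norm(p-q)
def crop(img,x0,y0,x1,y1,f,name):
    cv2.imwrite(f"pics/{name}.png",cv2.resize(img[y0:y1,x0:x1],None,fx=f,fy=f,interpolation=cv2.INTER_CUBIC))
E
python3 - <<'E'
from h import *
t=cv2.imread("pics/top0.png"); s=cv2.imread("pics/scene0.png")
a=cv2.resize(t[185:245,290:350],None,fx=6,fy=6,interpolation=2)
b=cv2.resize(t[180:260,405:495],None,fx=4.5,fy=4.5,interpolation=2)
c=cv2.resize(s[150:220,310:370],None,fx=6,fy=6,interpolation=2)
d=cv2.resize(s[180:255,170:250],None,fx=5,fy=5,interpolation=2)
W=np.zeros((800,800,3),np.uint8)
W[:360,:360]=a;W[:360,380:785]=b;W[370:370+420,:360]=c;W[370:745,380:780]=d
cv2.imwrite("pics/crops0.png",cv2.resize(W,(600,600)))
C=cam('top');S=cam('scene')
for nm,u,v,z in [('dish',211,225,.032),('jarrim',452,219,.125),('lid',278,147,.015),('pot',384,218,.066),('tape',270,277,.06),('bowl',316,221,0.01),('red1',329,268,0),('red2',373,274,0)]:
    print(nm,on(C,u,v,z).round(3))
E
```

```text
dish [0.508 0.274 0.032]
jarrim [ 0.523 -0.269  0.125]
lid [0.709 0.125 0.015]
pot [ 0.529 -0.132  0.066]
tape [0.391 0.124 0.06 ]
bowl [0.526 0.025 0.01 ]
red1 [ 0.415 -0.009  0.   ]
red2 [ 0.403 -0.114  0.   ]
```

View pics/crops0.png

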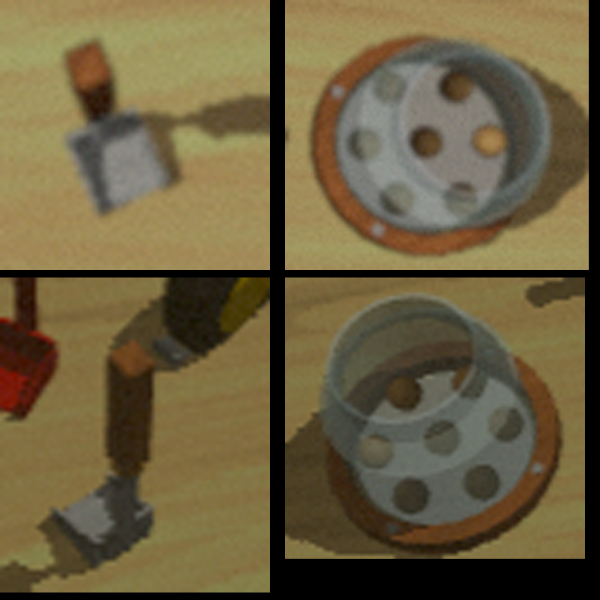

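```bash
python3 - <<'E'
from h import *
C=cam('top');S=cam('scene')
def T(x,y): return 405+(x-285)/3.375,180+y/3.375
def Sc(x,y): return 170+(x-285)/3.75,180+(y-277.5)/3.75
print('jar rim T',on(C,*T(475,118),.125).round(4))
for p in [(391,85),(458,86),(365,145),(425,142),(490,140),(398,200),(461,198)]:
    print('T',on(C,*T(*p),.017).round(4))
print('jar rim S',on(S,*Sc(402,372),.125).round(4))
for p in [(403,392),(470,380),(377,450),(441,437),(507,424),(411,496),(484,482)]:
    print('S',on(S,*Sc(*p),.017).round(4))
# scoop: bowl corners in top crop scale 4.5
def A(x,y): return 290+x/4.5,185+y/4.5
for p in [(67,140),(150,112),(178,183),(103,214)]: print('bowl',on(C,*A(*p),.02).round(4))
print('grip top T',on(C,*A(86,52),.196).round(4))
def B(x,y): return 310+x/4.5,150+(y-277.5)/4.5
print('grip top S',on(S,*B(132,358),.196).round(4))
E
```

```text
jar rim T [ 0.5317 -0.2888  0.125 ]
T [ 0.5702 -0.2654  0.017 ]
T [ 0.5705 -0.3133  0.017 ]
T [ 0.5265 -0.2457  0.017 ]
T [ 0.5296 -0.2883  0.017 ]
T [ 0.5321 -0.3345  0.017 ]
T [ 0.488 -0.268  0.017]
T [ 0.4904 -0.3123  0.017 ]
jar rim S [ 0.5435 -0.2885  0.125 ]
S [ 0.4903 -0.3123  0.017 ]
S [ 0.4895 -0.2661  0.017 ]
S [ 0.5326 -0.3316  0.017 ]
S [ 0.5308 -0.2883  0.017 ]
S [ 0.5293 -0.2434  0.017 ]
S [ 0.5719 -0.3105  0.017 ]
S [ 0.5707 -0.2619  0.017 ]
bowl [0.5358 0.052  0.02  ]
bowl [0.552  0.0079 0.02  ]
bowl [ 0.5141 -0.0079  0.02  ]
bowl [0.4967 0.0316 0.02  ]
grip top T [0.5514 0.0361 0.196 ]
grip top S [0.5506 0.036  0.196 ]
```

```bash
cat >> h.py <<'E'
def yaw(st):
    q=st['ee_rot']; M=R.from_quat([q[1],q[2],q[3],q[0]]).as_matrix()
    return np.degrees(np.arctan2(M[1,0],M[0,0])), M
def need(target,st=None,nose=None):
    "tool-axis shift to bring TCP to target"
    st=st or manip.get_state(); y,M=yaw(st)
    d=M.T@(np.array(target)-st['position'])
    print('clock',round(st['clock'],2),'yaw',y.round(2),'pos',st['position'].round(4),'shift',d.round(4))
    return d
E
python3 - <<'E'
from h import *
need([.547,.032,.30])
E
```

```text
clock 0.15 yaw 23.08 pos [ 0.2253 -0.5286  0.2306] shift [ 0.5157 -0.3897 -0.0687]
```

Emit:
{"api": "servo_tool", "payload": {
  "increments": [
    {"slide": [0.0368,-0.0278,-0.0098]},
    {"slide": [0.0368,-0.0278,-0.0098]},
    {"slide": [0.0368,-0.0278,-0.0098]},
    {"slide": [0.0368,-0.0278,-0.0098]},
    {"slide": [0.0368,-0.0278,-0.0098]},
    {"slide": [0.0368,-0.0278,-0.0098]},
    {"slide": [0.0368,-0.0278,-0.0098]}
  ],
  "hand": 1
}}

```text
$.increments[0]: bad value
```

Emit:
{"api": "servo_tool", "payload": {
  "increments": [
    {"slide": [0.0368,-0.0278,0]},
    {"slide": [0.0368,-0.0278,0]},
    {"slide": [0.0368,-0.0278,0]},
    {"slide": [0.0368,-0.0278,0]},
    {"slide": [0.0368,-0.0278,0]},
    {"slide": [0.0368,-0.0278,0],"spin": 0},
    {"slide": [0.0368,-0.0278,0]},
    {"slide": [0,0,0]}
  ]
}}

```text
$.increments[0]: bad value
```

```bash
python3 - <<'E'
from h import *
st=manip.get_state(); need([.547,.032,.30],st)
im=eyes.get_image('wrist'); cv2.imwrite('pics/w1.png',im)
C=cam('wrist',st)
for p in [(.547,.032,.164),(.547,.032,.196),(.525,.021,0)]: print(proj(C,p).round(1))
E
```

```text
clock 0.15 yaw 23.08 pos [ 0.2253 -0.5286  0.2306] shift [ 0.5157 -0.3897 -0.0687]
[-1690.2 -2255.7]
[-3917.2 -4865.4]
[-202.7 -479.9]
```

View pics/w1.png

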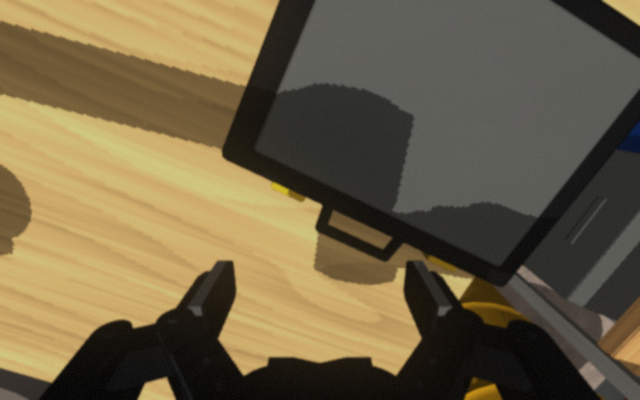

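Emit:
{"api": "servo_tool", "payload": {
  "increments": [
    {"slide": [0.0368,-0.0278,-0.0098],"spin": 0},
    {"slide": [0.0368,-0.0278,-0.0098],"spin": 0},
    {"slide": [0.0368,-0.0278,-0.0098],"spin": 0},
    {"slide": [0.0368,-0.0278,-0.0098],"spin": 0},
    {"slide": [0.0368,-0.0278,-0.0098],"spin": 0},
    {"slide": [0.0368,-0.0278,-0.0098],"spin": 0},
    {"slide": [0.0368,-0.0278,-0.0098],"spin": 0}
  ],
  "hand": 1
}}

```text
clock: 0.9
position: [0.3866, -0.2472, 0.3003]
ee_rot: [0.0, 0.98, 0.2, 0.0]
contact_force: [1.1, 0.5, -0.9]
width: 0.0852
```

Emit:
{"api": "servo_tool", "payload": {
  "increments": [
    {"slide": [0.0368,-0.0278,0],"spin": 0},
    {"slide": [0.0368,-0.0278,0],"spin": 0},
    {"slide": [0.0368,-0.0278,0],"spin": 0},
    {"slide": [0.0368,-0.0278,0],"spin": 0},
    {"slide": [0.0368,-0.0278,0],"spin": 0},
    {"slide": [0.0368,-0.0278,0],"spin": 0},
    {"slide": [0.0368,-0.0278,0],"spin": 0},
    {"slide": [0,0,0],"spin": 0}
  ]
}}

```text
clock: 1.7
position: [0.5489, 0.0359, 0.2991]
ee_rot: [-0.001, 0.979, 0.203, 0.001]
contact_force: [-0.6, 0.2, -0.8]
width: 0.0852
```

```bash
python3 - <<'E'
from h import *
st=manip.get_state(); need([.547,.032,.30],st)
im=eyes.get_image('wrist'); cv2.imwrite('pics/w2.png',im)
C=cam('wrist',st)
for p in [(.547,.032,.164),(.547,.032,.196),(.525,.021,0)]: print(proj(C,p).round(1))
E
```

```text
clock 1.7 yaw 23.42 pos [0.5489 0.0359 0.2991] shift [-0.0033  0.0028 -0.0009]
[322.8 194. ]
[323.1 204.9]
[322.7 177.3]
```

View pics/w2.png

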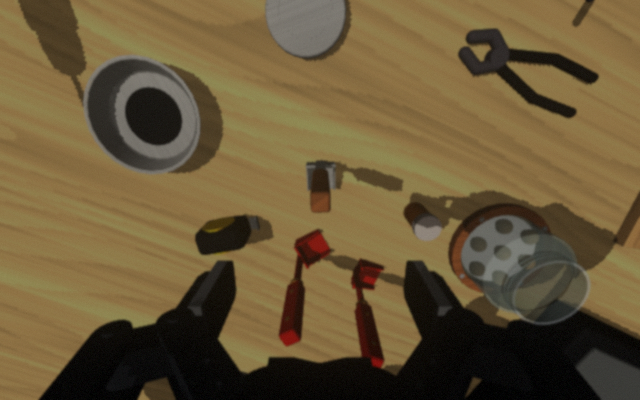

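```bash
python3 - <<'E'
from h import *
im=cv2.imread('pics/w2.png'); crop(im,285,145,365,225,7,'w2c')
E
```

```text
(no output)
```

View pics/w2c.png

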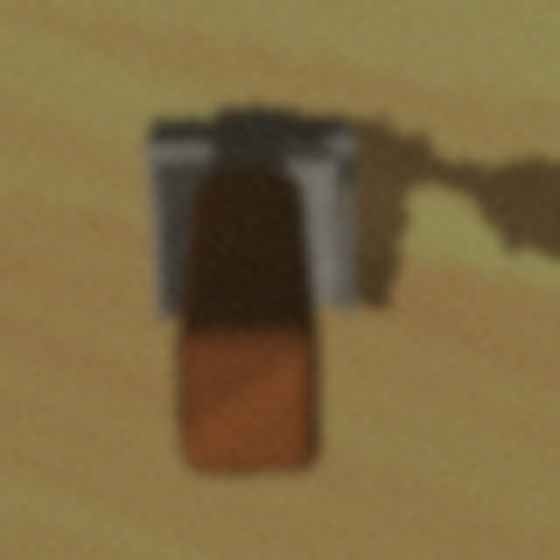

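```bash
python3 - <<'E'
from h import *
import numpy as np
st=manip.get_state(); C=cam('wrist',st)
g=on(C,285+250/7,145+399/7,.196); print(g)
l=on(C,285+152/7,145+128/7,.028); r=on(C,285+355/7,145+128/7,.028); print(l,r,np.degrees(np.arctan2(*(r-l)[[1,0]])), np.linalg.norm(r-l))
l=on(C,285+185/7,145+468/7,.196); r=on(C,285+316/7,145+468/7,.196); print(l,r,np.degrees(np.arctan2(*(r-l)[[1,0]])), np.linalg.norm(r-l))
need([g[0],g[1],.147],st)
E
```

```text
[0.54702734 0.03218216 0.196     ]
[0.53913063 0.04959205 0.028     ] [0.55528743 0.01209603 0.028     ] -66.68909421856436 0.040828826170739456
[0.53533218 0.03605608 0.196     ] [0.54187171 0.0208841  0.196     ] -66.68267778521543 0.016521338061267078
clock 1.75 yaw 23.34 pos [0.5475 0.0333 0.2991] shift [-0.0007  0.001   0.1521]
```

Emit:
{"api": "servo_tool", "payload": {
  "increments": [
    {"slide": [-0.0007,0.001,0.03],"spin": 0},
    {"slide": [0,0,0.035],"spin": 0},
    {"slide": [0,0,0.035],"spin": 0},
    {"slide": [0,0,0.03],"spin": 0},
    {"slide": [0,0,0.015],"spin": 0},
    {"slide": [0,0,0.007],"spin": 0},
    {"slide": [0,0,0],"spin": 0},
    {"slide": [0,0,0],"spin": 0}
  ]
}}

```text
clock: 2.55
position: [0.5471, 0.0291, 0.1489]
ee_rot: [0.0, 0.98, 0.2, 0.001]
contact_force: [-0.3, -0.1, 0.1]
width: 0.0855
```

Emit:
{"api": "servo_tool", "payload": {
  "increments": [
    {"slide": [0,0,0],"spin": 0},
    {"slide": [0,0,0],"spin": 0},
    {"slide": [0,0,0],"spin": 0},
    {"slide": [0,0,0],"spin": 0},
    {"slide": [0,0,0],"spin": 0}
  ],
  "hand": 0,
  "newtons": 60
}}

```text
clock: 3.05
position: [0.5466, 0.0302, 0.1481]
ee_rot: [-0.0, 0.98, 0.2, 0.0]
contact_force: [0.6, 0.9, -0.4]
width: 0.0173
```

```bash
python3 - <<'E'
from h import *
st=manip.get_state(); need([.547,.032,.30],st); print(st['contact_force'],st['width'])
im=eyes.get_image('wrist'); cv2.imwrite('pics/w3.png',im)
E
```

```text
clock 3.05 yaw 23.07 pos [0.5466 0.0302 0.1481] shift [ 0.0011 -0.0016 -0.1519]
[ 0.62922912  0.86029657 -0.41508126] 0.01731163384805523
```

View pics/w3.png

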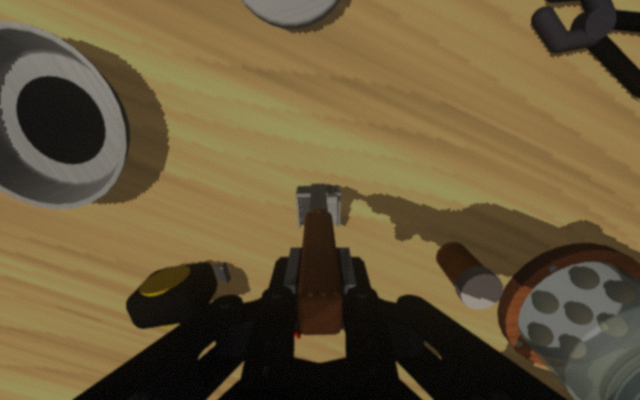

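```bash
python3 - <<'E'
from h import *
for n,box in (('top',(405,180,495,262)),('scene',(165,175,255,258))):
    im=cv2.imread(f'pics/{n}0.png'); x0,y0,x1,y1=box
    hsv=cv2.cvtColor(im[y0:y1,x0:x1],cv2.COLOR_BGR2HSV)
    m=((hsv[...,0]<14)&(hsv[...,1]>110)).astype(np.uint8)*255
    cv2.imwrite(f'pics/m_{n}.png',cv2.resize(m,None,fx=4,fy=4))
    cs=cv2.findContours(m,cv2.RETR_EXTERNAL,cv2.CHAIN_APPROX_NONE)[0]
    pts=np.vstack([c for c in cs if len(c)>15])[:,0]+[x0,y0]
    C=cam(n)
    P=np.array([on(C,u,v,.018)[:2] for u,v in cv2.convexHull(pts.astype(np.int32))[:,0]])
    # circle R=.079 fit, robust
    from scipy.optimize import least_squares
    for Rr in (.079,None):
        f=(lambda p:np.hypot(*(P-p[:2]).T)-(Rr or p[2]))
        r=least_squares(f,[.53,-.289,.079],loss='soft_l1',f_scale=.002); print(n,r.x.round(4),np.abs(r.fun).mean())
E
```

```text
top [ 0.5288 -0.289   0.079 ] 0.002092551919863879
top [ 0.5277 -0.2855  0.0757] 0.0004249369310181396Traceback (most recent call last):
  File "<stdin>", line 8, in <module>
    return _nx.concatenate(arrs, 0, dtype=dtype, casting=casting)
           ~~~~~~~~~~~~~~~^^^^^^^^^^^^^^^^^^^^^^^^^^^^^^^^^^^^^^^
ValueError: need at least one array to concatenate
```

Emit:
{"api": "servo_tool", "payload": {
  "increments": [
    {"slide": [0,0,-0.02],"spin": 0},
    {"slide": [0,0,-0.04],"spin": 0},
    {"slide": [0,0,-0.035],"spin": 0},
    {"slide": [0,0,-0.02],"spin": 7},
    {"slide": [0,0,0],"spin": 7},
    {"slide": [0,0,0],"spin": 7},
    {"slide": [0,0,0],"spin": 0}
  ],
  "newtons": 100
}}

```text
clock: 3.8
position: [0.5462, 0.0298, 0.2626]
ee_rot: [0.0, 1.0, 0.018, -0.0]
contact_force: [-0.6, -0.1, -1.3]
width: 0.0169
```

```bash
python3 - <<'E'
from h import *
st=manip.get_state(); need([.629,-.2855,.263],st); print(st['contact_force'],st['width'],st['qpos'])
E
```

```text
clock 3.8 yaw 2.1 pos [0.5462 0.0298 0.2626] shift [ 0.0712  0.3181 -0.0004]
[-0.6358536  -0.09805854 -1.30296975] 0.016909846991043163 [-7.25414470e-02  2.17866496e-01  1.50754056e+00 -3.47043482e-04
  1.41689550e+00  1.46167308e+00]
```

Emit:
{"api": "servo_tool", "payload": {
  "increments": [
    {"slide": [0.01,0.025,0],"spin": 0},
    {"slide": [0.0102,0.045,0],"spin": 0},
    {"slide": [0.0102,0.045,0],"spin": 0},
    {"slide": [0.0102,0.045,0],"spin": 0},
    {"slide": [0.0102,0.045,0],"spin": 0},
    {"slide": [0.0102,0.045,0],"spin": 0},
    {"slide": [0.0102,0.045,0],"spin": 0},
    {"slide": [0,0.023,0],"spin": 0}
  ]
}}

```text
clock: 4.6
position: [0.6299, -0.2897, 0.2611]
ee_rot: [0.001, 1.0, 0.018, -0.0]
contact_force: [0.4, 0.4, -1.4]
width: 0.0174
```

Emit:
{"api": "servo_tool", "payload": {
  "increments": [
    {"slide": [0,0,0],"spin": 0},
    {"slide": [0,0,0],"spin": 0}
  ]
}}

```text
clock: 4.8
position: [0.6287, -0.285, 0.262]
ee_rot: [-0.001, 1.0, 0.018, -0.001]
contact_force: [0.4, 0.5, -2.3]
width: 0.017
```

```bash
python3 - <<'E'
from h import *
st=manip.get_state(); need([.629,-.2855,.263],st); print(st['contact_force'],st['width'],st['qpos'])
im=eyes.get_image('wrist'); cv2.imwrite('pics/w4.png',im)
im=eyes.get_image('scene'); crop(im,120,100,320,270,4,'s4')
E
```

```text
clock 4.8 yaw 2.11 pos [ 0.6287 -0.285   0.262 ] shift [ 0.0003  0.0005 -0.001 ]
[ 0.40726257  0.45439117 -2.25142152] 0.016969092706712825 [-5.26872165e-01  4.42685862e-01  1.17322467e+00  1.00139616e-03
  1.52824741e+00  1.00699859e+00]
```

View pics/w4.png

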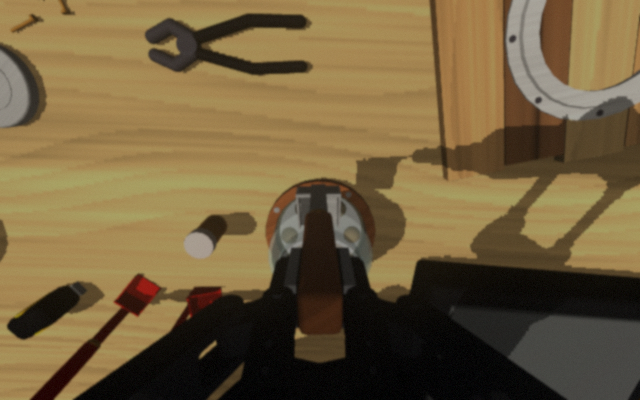

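View pics/s4.png

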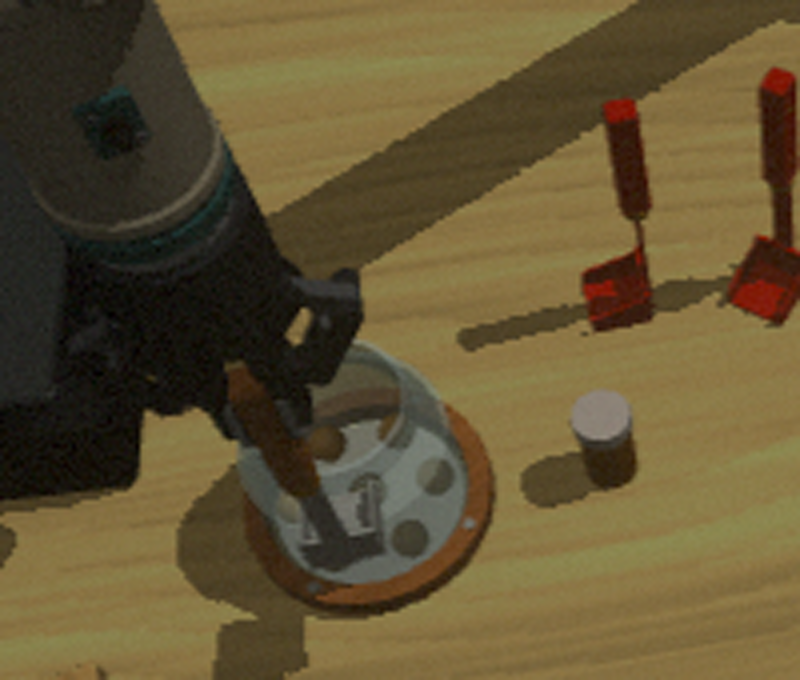

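Emit:
{"api": "servo_tool", "payload": {
  "increments": [
    {"slide": [-0.005,0,0],"spin": 0},
    {"slide": [-0.01,0,0],"spin": 0},
    {"slide": [-0.01,0,-0.001],"spin": 0},
    {"slide": [-0.01,0,-0.001],"spin": 0},
    {"slide": [-0.01,0,-0.001],"spin": 0},
    {"slide": [0,0,0],"spin": 0}
  ],
  "newtons": 20
}}

```text
clock: 5.5
position: [0.5839, -0.2863, 0.2673]
ee_rot: [-0.0, 1.0, 0.018, 0.002]
contact_force: [4.7, 2.3, -0.4]
width: 0.0167
```

```bash
python3 - <<'E'
from h import *
st=manip.get_state(); need([.629,-.2855,.263],st); print(st['contact_force'],st['moment'],st['width'])
im=eyes.get_image('wrist'); crop(im,220,120,420,370,3,'w5')
im=eyes.get_image('scene'); crop(im,120,100,320,270,4,'s5')
E
```

```text
clock 5.5 yaw 2.07 pos [ 0.5839 -0.2863  0.2673] shift [0.0451 0.0009 0.0045]
[ 4.71669248  2.25486826 -0.40119827] [ 0.48883763 -1.00653036 -0.02556704] 0.016712846095091747
```

View pics/w5.png

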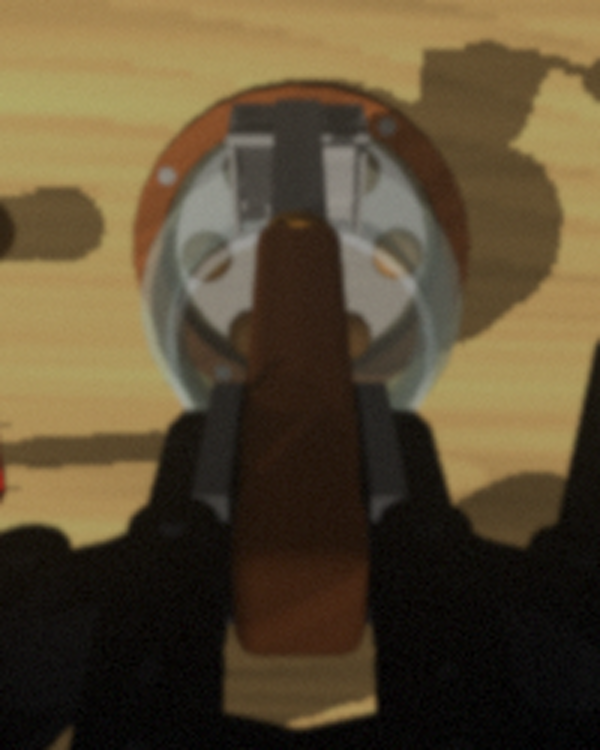

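View pics/s5.png

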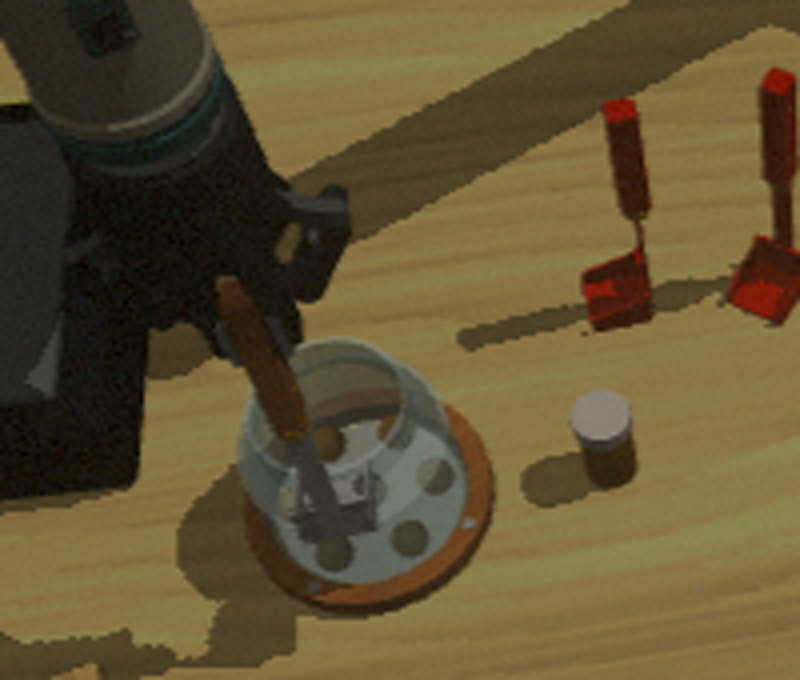

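Emit:
{"api": "servo_tool", "payload": {
  "increments": [
    {"slide": [-0.01,0,0],"spin": 0},
    {"slide": [-0.01,0,0],"spin": 0},
    {"slide": [-0.01,0,0],"spin": 0},
    {"slide": [-0.01,0,0],"spin": 0},
    {"slide": [-0.008,0,0],"spin": 0},
    {"slide": [0,0,0],"spin": 0}
  ]
}}

```text
clock: 6.2
position: [0.5365, -0.2891, 0.2655]
ee_rot: [0.0, 1.0, 0.018, 0.001]
contact_force: [4.2, 0.3, -4.4]
width: 0.0165
```

```bash
python3 - <<'E'
from h import *
st=manip.get_state(); need([.629,-.2855,.263],st); print(st['contact_force'],st['moment'],st['width'])
im=eyes.get_image('wrist'); crop(im,220,70,420,370,2.5,'w6')
im=eyes.get_image('scene'); crop(im,120,100,320,270,3,'s6')
C=cam('wrist',st); y,M=yaw(st)
for th in (0,10,15,20,25,30,35):
    t=np.radians(th)
    def P(x,z): # bowl frame -> world
        dx,dz=x+22.5,z-167
        f=dx*np.cos(t)+dz*np.sin(t); u=-dx*np.sin(t)+dz*np.cos(t)
        return st['position']+M@np.array([-f/1000+.001,0,-.0187-u/1000])
    print(th,[proj(C,P(*p)).round(1) for p in ((-22.5,196),(-12.5,196),(-21,28),(21,0))])
E
```

```text
clock 6.2 yaw 2.06 pos [ 0.5365 -0.2891  0.2655] shift [ 0.0925 -0.0003  0.0026]
[ 4.18810011  0.27722297 -4.37301332] [ 0.05986412 -1.38865217 -0.04168802] 0.016460876947638366
0 [array([319.9, 323.3]), array([319.9, 343.6]), array([319.6, 195.6]), array([319.6, 225.2])]
10 [array([319.9, 332.8]), array([319.9, 348.8]), array([319.6, 170.5]), array([319.5, 197.2])]
15 [array([319.9, 336.7]), array([319.9, 350.4]), array([319.6, 157.9]), array([319.5, 183.2])]
20 [array([319.9, 340.1]), array([319.9, 351.4]), array([319.5, 145.1]), array([319.5, 169. ])]
25 [array([319.9, 342.8]), array([319.9, 351.7]), array([319.5, 132.1]), array([319.5, 154.7])]
30 [array([319.9, 344.9]), array([319.8, 351.5]), array([319.5, 118.9]), array([319.5, 140.1])]
35 [array([319.9, 346.3]), array([319.8, 350.6]), array([319.5, 105.4]), array([319.5, 125.2])]
```

View pics/w6.png

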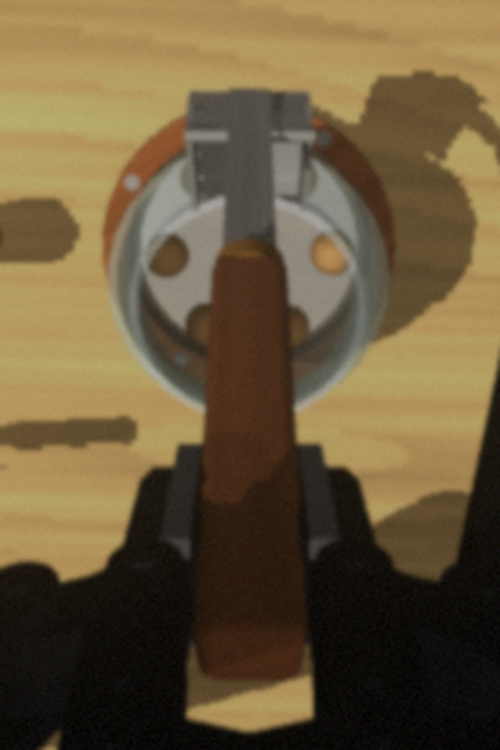

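View pics/s6.png

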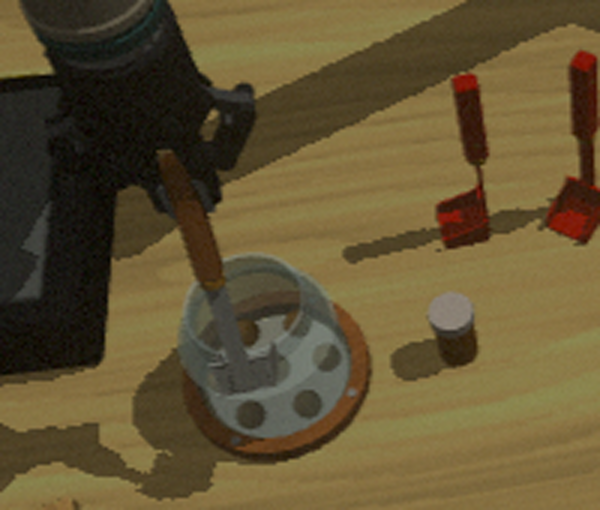

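Emit:
{"api": "servo_tool", "payload": {
  "increments": [
    {"slide": [0,0,0],"spin": 0},
    {"slide": [0,0,0],"spin": 0},
    {"slide": [0.008,0,-0.008],"spin": 0},
    {"slide": [0,0,-0.02],"spin": 0},
    {"slide": [-0.02,0,0],"spin": 0},
    {"slide": [-0.025,0,0],"spin": 0},
    {"slide": [-0.012,0,0],"spin": 0},
    {"slide": [0,0,0],"spin": 0}
  ],
  "newtons": 100
}}

```text
clock: 7.1
position: [0.4848, -0.2904, 0.2941]
ee_rot: [-0.0, 1.0, 0.017, -0.002]
contact_force: [1.1, 0.2, -1.2]
width: 0.0169
```

```bash
cat >> h.py <<'E'
def Pw(st,th,x,y,z):
    t=np.radians(th); M=yaw(st)[1]
    dx,dz=x+22.5,z-167
    f=dx*np.cos(t)+dz*np.sin(t); u=-dx*np.sin(t)+dz*np.cos(t)
    return st['position']+M@np.array([-f/1000+.001,y/1000,-.0187-u/1000])
E
python3 - <<'E'
from h import *
st=manip.get_state(); need([.4875,-.2895,.292],st); print(st['contact_force'],st['moment'],st['width'])
im=eyes.get_image('wrist'); crop(im,220,70,420,370,2.5,'w7')
C=cam('wrist',st)
for th in (20,25,28,30,35): print(th,[proj(C,Pw(st,th,x,y,z)).round(1) for x,y,z in ((-21,0,28),(-21,0,0))], Pw(st,th,21,0,0).round(4))
E
```

```text
clock 7.1 yaw 2.0 pos [ 0.4848 -0.2904  0.2941] shift [ 0.0027 -0.0008  0.0021]
[ 1.0575264   0.17185375 -1.17696678] [-0.01943668  0.06597339  0.01665547] 0.016943123111586713
20 [array([319.5, 145.1]), array([319.5, 130.5])] [ 0.5015 -0.2898  0.141 ]
25 [array([319.5, 132.1]), array([319.5, 115.6])] [ 0.5164 -0.2893  0.143 ]
28 [array([319.5, 124.2]), array([319.5, 106.4])] [ 0.5253 -0.289   0.1448]
30 [array([319.5, 118.9]), array([319.5, 100.2])] [ 0.5311 -0.2887  0.1463]
35 [array([319.5, 105.4]), array([319.5,  84.2])] [ 0.5455 -0.2883  0.1509]
```

View pics/w7.png

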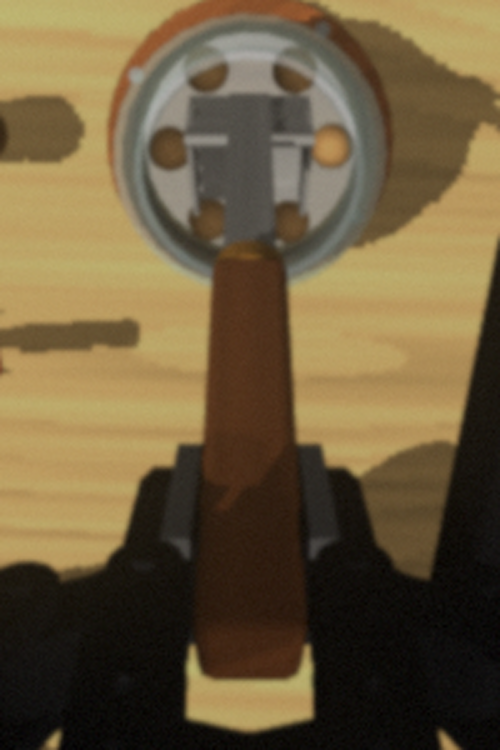

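```bash
python3 - <<'E'
from h import *
st=manip.get_state();C=cam('wrist',st)
U=lambda x,y:(220+x/2.5,70+y/2.5)
for p in [(208,72),(293,72),(170,148),(330,147),(209,220),(291,220)]: print(on(C,*U(*p),.017).round(4))
l=on(C,*U(118,145),.125);r=on(C,*U(390,145),.125);t=on(C,*U(250,12),.125);b=on(C,*U(250,282),.125);print(l,r,(l+r)/2,t,b,(t+b)/2)
im=cv2.imread('pics/w7.png'); cv2.imwrite('pics/w7z.png',cv2.resize(im[:300,80:420],None,fx=2,fy=2))
E
```

```text
[ 0.5701 -0.266   0.017 ]
[ 0.5716 -0.3113  0.017 ]
[ 0.5298 -0.2457  0.017 ]
[ 0.5334 -0.3337  0.017 ]
[ 0.4906 -0.2679  0.017 ]
[ 0.4923 -0.3144  0.017 ]
[ 0.54063343 -0.23528727  0.125     ] [ 0.54449314 -0.34622335  0.125     ] [ 0.54256329 -0.29075531  0.125     ] [ 0.59251368 -0.28734678  0.125     ] [ 0.48467886 -0.29117258  0.125     ] [ 0.53859627 -0.28925968  0.125     ]
```

View pics/w7z.png

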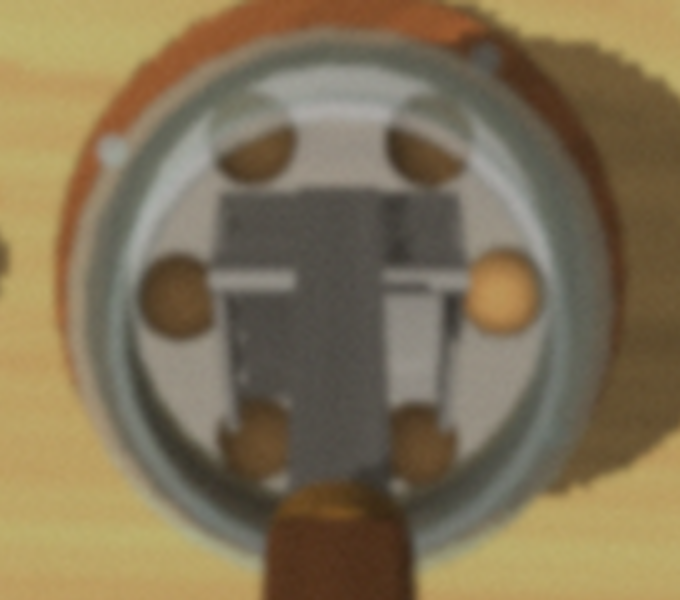

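Emit:
{"api": "servo_tool", "payload": {
  "increments": [
    {"slide": [0,0,0.015],"spin": 0},
    {"slide": [0,0,0.025],"spin": 0},
    {"slide": [0,0,0.025],"spin": 0},
    {"slide": [0,0,0.025],"spin": 0},
    {"slide": [0.006,0,0],"spin": 0},
    {"slide": [0.009,0,0],"spin": 0},
    {"slide": [0.005,0,0],"spin": 0},
    {"slide": [0,0,0],"spin": 0}
  ]
}}

```text
clock: 7.95
position: [0.507, -0.29, 0.2041]
ee_rot: [0.0, 1.0, 0.019, -0.002]
contact_force: [-3.6, -1.0, -4.9]
width: 0.017
```

```bash
python3 - <<'E'
from h import *
st=manip.get_state(); need([.504,-.2897,.165],st); print(st['contact_force'],st['moment'],st['width'], Pw(st,27.5,21,0,0).round(4))
im=eyes.get_image('wrist'); crop(im,220,70,420,370,2.5,'w8')
im=eyes.get_image('scene'); crop(im,120,100,320,270,4,'s8')
E
```

```text
clock 7.95 yaw 2.14 pos [ 0.507  -0.29    0.2041] shift [-0.0029 -0.0004  0.0391]
[-3.56730299 -1.02722312 -4.90793321] [-0.127659    1.21847955 -0.04593401] 0.01702148571547724 [ 0.546  -0.2886  0.0545]
```

View pics/w8.png

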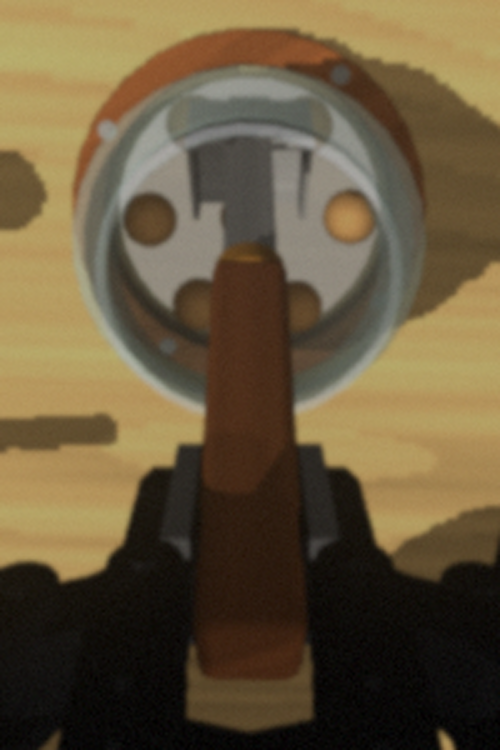

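View pics/s8.png

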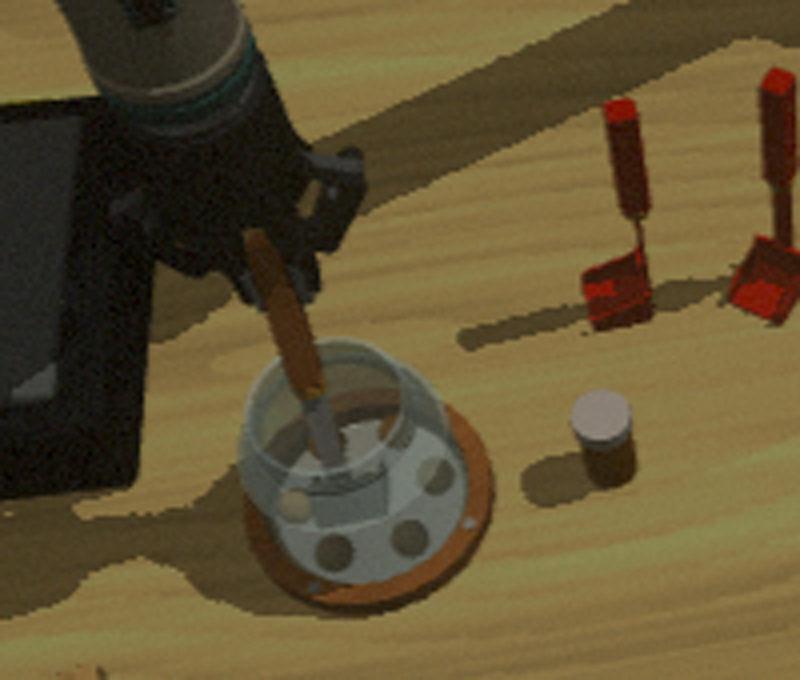

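Emit:
{"api": "servo_tool", "payload": {
  "increments": [
    {"slide": [-0.004,0,0],"spin": 0},
    {"slide": [0,0,0],"spin": 0},
    {"slide": [0,0,0.01],"spin": 0},
    {"slide": [0,0,0.01],"spin": 0},
    {"slide": [0,0,0.005],"spin": 0},
    {"slide": [0,0,0],"spin": 0}
  ]
}}

```text
clock: 8.65
position: [0.503, -0.2895, 0.1776]
ee_rot: [-0.001, 1.0, 0.018, -0.001]
contact_force: [0.2, 0.1, -1.0]
width: 0.0171
```

```bash
python3 - <<'E'
from h import *
st=manip.get_state(); need([.504,-.2897,.165],st); print(st['contact_force'],st['moment'],st['width'], Pw(st,27.5,21,0,0).round(4))
im=eyes.get_image('wrist'); crop(im,220,70,420,370,2.5,'w9')
im=eyes.get_image('scene'); crop(im,160,160,260,260,6,'s9')
E
```

```text
clock 8.65 yaw 2.07 pos [ 0.503  -0.2895  0.1776] shift [0.0011 0.0002 0.0126]
[ 0.16961394  0.07562216 -1.02870581] [-0.01143651  0.10925723  0.04863765] 0.017146847565596753 [ 0.5422 -0.2879  0.0281]
```

View pics/w9.png

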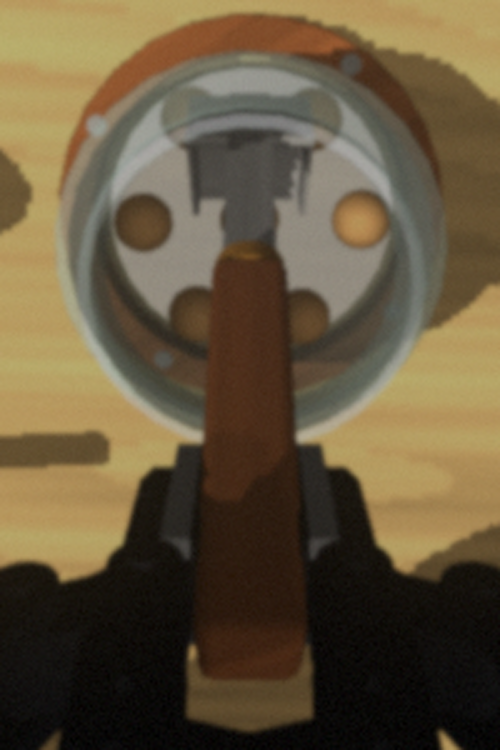

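View pics/s9.png

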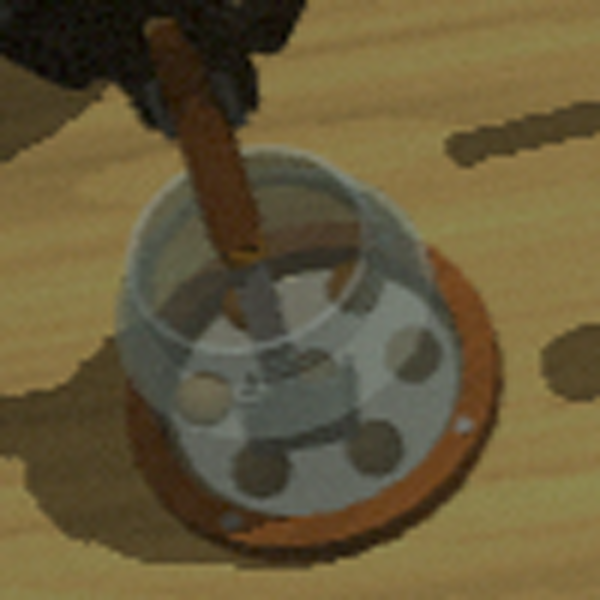

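Emit:
{"api": "servo_tool", "payload": {
  "increments": [
    {"slide": [0,0,0.004],"spin": 0},
    {"slide": [0,0,0.004],"spin": 0},
    {"slide": [0,0,0.004],"spin": 0},
    {"slide": [0,0,0],"spin": 0}
  ]
}}

```text
clock: 9.15
position: [0.5034, -0.2901, 0.167]
ee_rot: [0.0, 1.0, 0.018, 0.0]
contact_force: [0.9, 0.5, -0.6]
width: 0.0173
```

```bash
python3 - <<'E'
from h import *
st=manip.get_state(); need([.504,-.2897,.165],st); print(st['contact_force'],st['moment'],st['width'], Pw(st,27.5,21,0,0).round(4))
E
```

```text
clock 9.15 yaw 2.08 pos [ 0.5034 -0.2901  0.167 ] shift [ 0.0006 -0.0004  0.002 ]
[ 0.9120293   0.49352625 -0.63353192] [0.01248331 0.10224758 0.0445781 ] 0.017299589496936472 [ 0.5429 -0.2887  0.0175]
```

Emit:
{"api": "servo_tool", "payload": {
  "increments": [
    {"slide": [-0.003,0,0.001],"spin": 0},
    {"slide": [-0.005,0,0],"spin": 0},
    {"slide": [-0.005,0,0],"spin": 0},
    {"slide": [-0.005,0,0],"spin": 0},
    {"slide": [-0.005,0,0],"spin": 0},
    {"slide": [-0.005,0,0],"spin": 0},
    {"slide": [0,0,0],"spin": 0}
  ]
}}

```text
clock: 9.85
position: [0.4744, -0.2909, 0.1658]
ee_rot: [-0.0, 1.0, 0.018, -0.0]
contact_force: [-0.8, -0.1, -1.5]
width: 0.0168
```

```bash
python3 - <<'E'
from h import *
st=manip.get_state(); need([.504,-.2897,.165],st); print(st['contact_force'],st['moment'],st['width'], Pw(st,27.5,21,0,0).round(4))
im=eyes.get_image('wrist'); crop(im,220,70,420,370,2.5,'w10')
im=eyes.get_image('scene'); crop(im,160,160,260,260,6,'s10')
im=eyes.get_image('top'); crop(im,400,160,500,260,6,'t10')
E
```

```text
clock 9.85 yaw 2.05 pos [ 0.4744 -0.2909  0.1658] shift [ 0.0297 -0.0001  0.0008]
[-0.77543994 -0.09473815 -1.50290442] [0.01614015 0.08989933 0.00411916] 0.01676927741662235 [ 0.5137 -0.2894  0.0163]
```

View pics/w10.png

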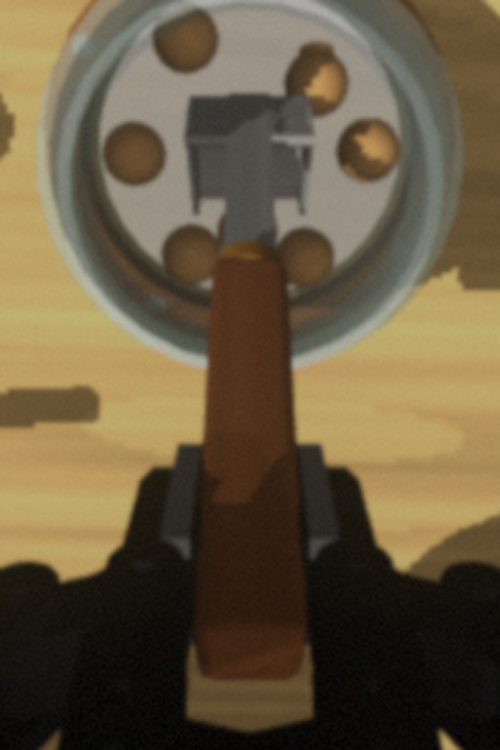

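View pics/s10.png

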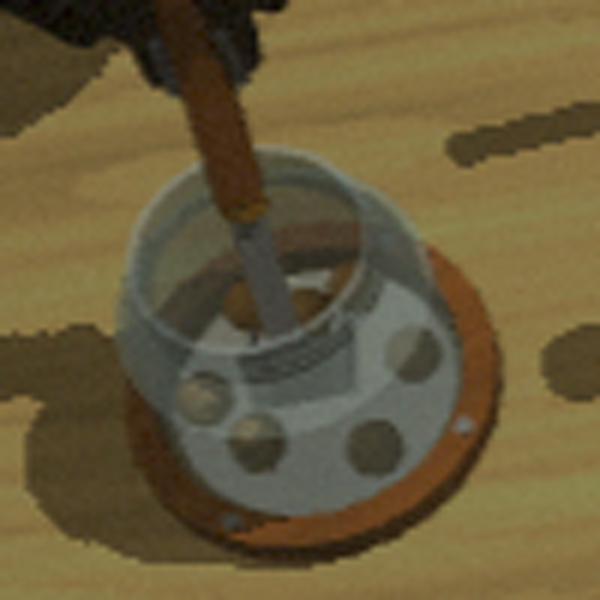

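View pics/t10.png

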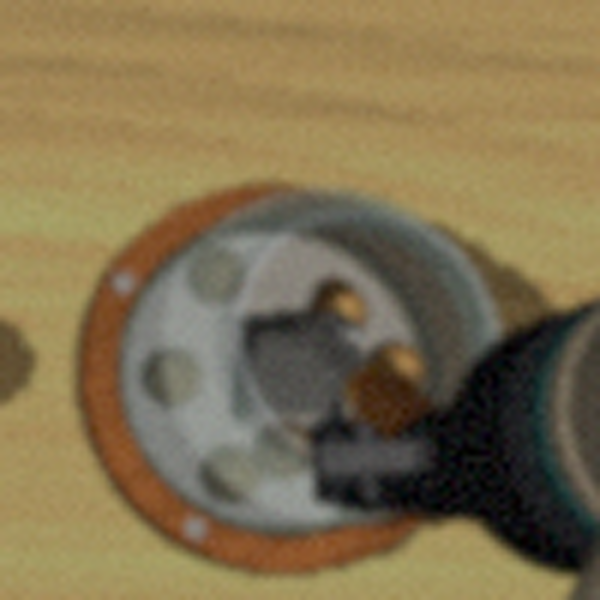

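Emit:
{"api": "servo_tool", "payload": {
  "increments": [
    {"slide": [-0.004,0,0],"spin": 0},
    {"slide": [-0.004,0,0],"spin": 0},
    {"slide": [-0.003,0,0],"spin": 0},
    {"slide": [0,0,0],"spin": 0},
    {"slide": [0.006,0,0],"spin": 0},
    {"slide": [0.012,0,-0.01],"spin": 0},
    {"slide": [0.01,0,-0.02],"spin": 0},
    {"slide": [0,0,-0.01],"spin": 0}
  ]
}}

```text
clock: 10.8
position: [0.4945, -0.2909, 0.2072]
ee_rot: [0.001, 1.0, 0.019, 0.001]
contact_force: [0.8, 0.5, -0.9]
width: 0.0168
```

```bash
python3 - <<'E'
from h import *
st=manip.get_state(); need([.504,-.2897,.165],st); print(st['contact_force'],st['moment'],st['width'], Pw(st,27.5,21,0,0).round(4))
im=eyes.get_image('wrist'); crop(im,220,70,420,370,2.5,'w11')
im=eyes.get_image('scene'); crop(im,160,160,260,260,6,'s11')
im=eyes.get_image('top'); crop(im,400,160,500,260,6,'t11')
E
```

```text
clock 10.8 yaw 2.13 pos [ 0.4945 -0.2909  0.2072] shift [ 0.0095 -0.0009  0.0422]
[ 0.81974735  0.53574679 -0.87693255] [-0.01922403  0.118899    0.00633544] 0.01675561589784625 [ 0.5344 -0.2897  0.0578]
```

View pics/w11.png

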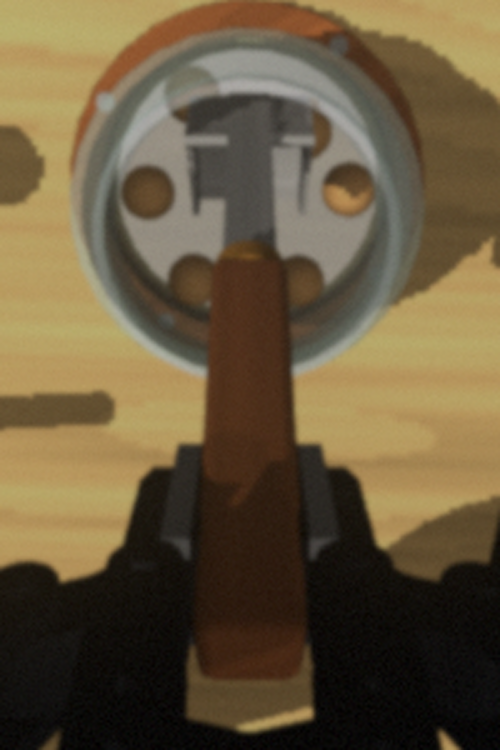

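View pics/s11.png

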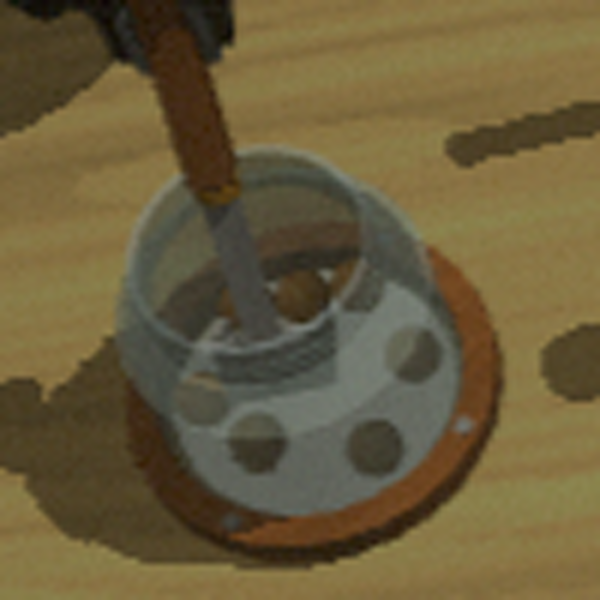

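View pics/t11.png

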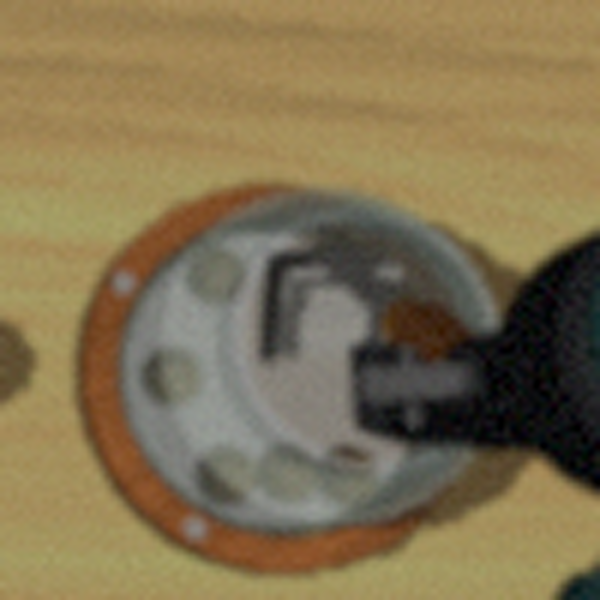

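Emit:
{"api": "servo_tool", "payload": {
  "increments": [
    {"slide": [0.005,0,0],"spin": 0},
    {"slide": [0.01,0,0],"spin": 0},
    {"slide": [0.01,0,0],"spin": 0},
    {"slide": [0.01,0,0],"spin": 0},
    {"slide": [0.01,0,0],"spin": 0},
    {"slide": [0.01,0,0],"spin": 0},
    {"slide": [0.005,0,0],"spin": 0},
    {"slide": [0,0,0],"spin": 0}
  ],
  "newtons": 20
}}

```text
clock: 11.75
position: [0.5496, -0.2877, 0.2041]
ee_rot: [-0.001, 1.0, 0.018, -0.005]
contact_force: [-5.3, -0.0, -1.0]
width: 0.0171
```

```bash
cat > look.py <<'E'
import sys
from h import *
tag=sys.argv[1]
st=manip.get_state(); C=cam('wrist',st)
print('clk',round(st['clock'],2),'pos',st['position'].round(4),'yaw',yaw(st)[0].round(1),'F',st['contact_force'].round(1),'M',st['moment'].round(2),'w',round(st['width'],4))
for th in (-10,-5,0,5,10,15): print(th,[proj(C,Pw(st,th,*p)).round(0) for p in ((-21,0,28),(-23,0,0),(-12.5,0,196))])
if 'w' in sys.argv[2]: crop(eyes.get_image('wrist'),220,70,420,370,2.5,'w'+tag)
if 's' in sys.argv[2]: crop(eyes.get_image('scene'),160,160,260,260,6,'s'+tag)
if 't' in sys.argv[2]: crop(eyes.get_image('top'),400,160,500,260,6,'t'+tag)
E
python3 look.py 12 wst
```

```text
clk 11.75 pos [ 0.5496 -0.2877  0.2041] yaw 2.1 F [-5.3 -0.  -1. ] M [-0.08  1.52 -0.07] w 0.0171
-10 [array([320., 221.]), array([320., 213.]), array([320., 336.])]
-5 [array([320., 208.]), array([320., 199.]), array([320., 340.])]
0 [array([320., 196.]), array([320., 185.]), array([320., 344.])]
5 [array([320., 183.]), array([320., 171.]), array([320., 347.])]
10 [array([320., 171.]), array([320., 157.]), array([320., 349.])]
15 [array([320., 158.]), array([320., 143.]), array([320., 350.])]
```

View pics/w12.png

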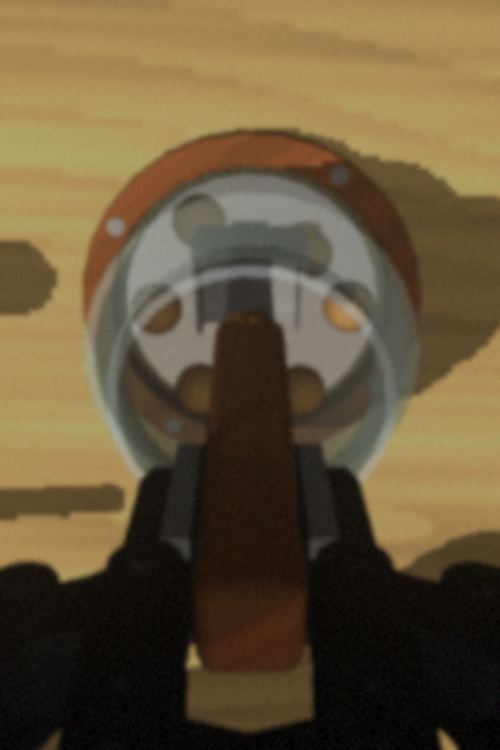

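View pics/s12.png

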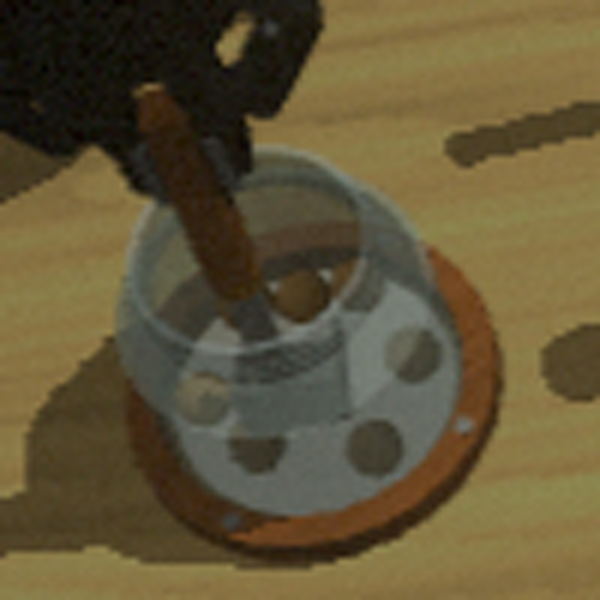

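View pics/t12.png

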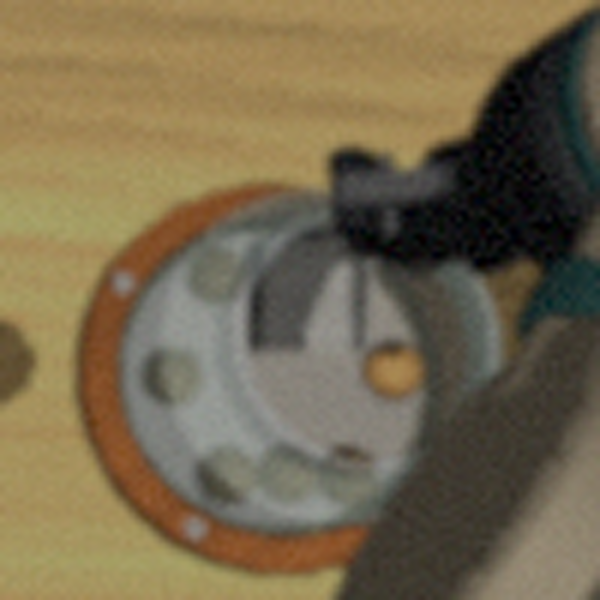

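Emit:
{"api": "servo_tool", "payload": {
  "increments": [
    {"slide": [0.005,0,0],"spin": 0},
    {"slide": [0.004,0,0],"spin": 0},
    {"slide": [0,0,0],"spin": 0},
    {"slide": [-0.005,0,0],"spin": 0},
    {"slide": [-0.005,0,0],"spin": 0},
    {"slide": [0,0,0],"spin": 0}
  ]
}}

```text
clock: 12.5
position: [0.5514, -0.2882, 0.2058]
ee_rot: [-0.0, 1.0, 0.018, 0.0]
contact_force: [0.3, -0.4, -2.7]
width: 0.0168
```

```bash
python3 look.py 13 wt; python3 - <<'E'
from h import *
C=cam('top')
for n,x,y in [('A',215,272),('B',170,375),('C',228,472),('D',287,470),('E',345,480),('F',397,370)]: print(n,on(C,400+x/6,160+y/6,.017).round(4))
E
```

```text
clk 12.5 pos [ 0.5514 -0.2882  0.2058] yaw 2.1 F [ 0.3 -0.4 -2.7] M [ 0.03 -0.03  0.02] w 0.0168
-10 [array([320., 221.]), array([320., 213.]), array([320., 336.])]
-5 [array([320., 208.]), array([320., 199.]), array([320., 340.])]
0 [array([320., 196.]), array([320., 185.]), array([320., 344.])]
5 [array([320., 183.]), array([320., 171.]), array([320., 347.])]
10 [array([320., 171.]), array([320., 157.]), array([320., 349.])]
15 [array([320., 158.]), array([320., 143.]), array([320., 350.])]
A [ 0.5698 -0.264   0.017 ]
B [ 0.5276 -0.2449  0.017 ]
C [ 0.4893 -0.2669  0.017 ]
D [ 0.4907 -0.2902  0.017 ]
E [ 0.4873 -0.313   0.017 ]
F [ 0.5317 -0.3355  0.017 ]
```

View pics/w13.png

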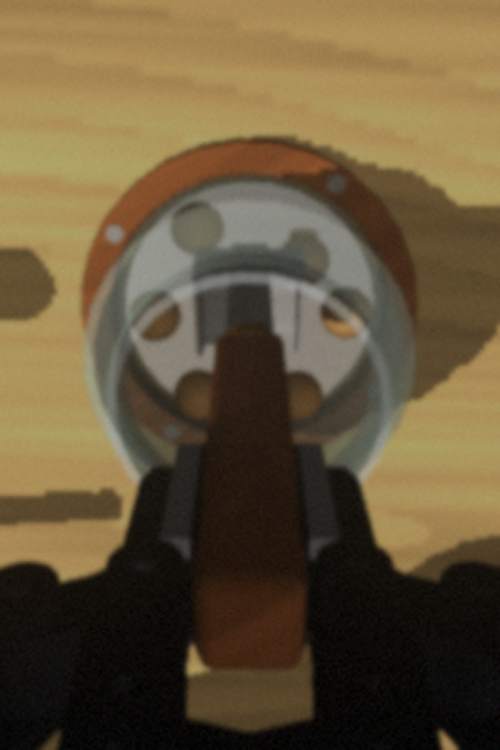

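View pics/t13.png

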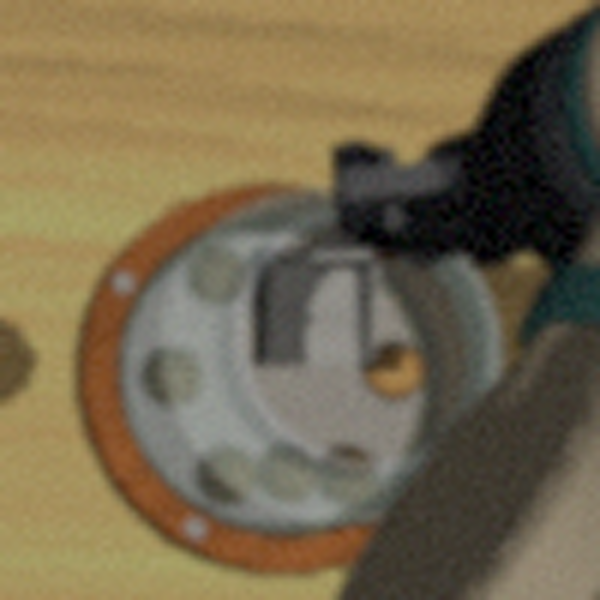

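```bash
python3 - <<'E'
from h import *
st=manip.get_state(); C=cam('wrist',st)
for n,x,y in [('A',198,228),('G',308,252),('B',162,316),('F',342,318)]: print(n,on(C,220+x/2.5,70+y/2.5,.018).round(4))
print(st['qpos'].round(2))
E
```

```text
A [ 0.5696 -0.2649  0.018 ]
G [ 0.5604 -0.3149  0.018 ]
B [ 0.5276 -0.2487  0.018 ]
F [ 0.5295 -0.3328  0.018 ]
[-0.59  0.36  1.44  0.    1.34  0.94]
```

Emit:
{"api": "servo_tool", "payload": {
  "increments": [
    {"slide": [-0.01,0,-0.015],"spin": 0},
    {"slide": [-0.006,0,-0.03],"spin": 0},
    {"slide": [0,0,-0.035],"spin": 0},
    {"slide": [0,0,-0.015],"spin": -6},
    {"slide": [0,0,0],"spin": -8},
    {"slide": [0,0,0],"spin": -8},
    {"slide": [0,0,0],"spin": -8},
    {"slide": [0,0,0],"spin": -8}
  ],
  "newtons": 100
}}

```text
clock: 13.4
position: [0.535, -0.2889, 0.3025]
ee_rot: [0.001, 0.938, 0.345, 0.0]
contact_force: [0.2, -0.1, -1.6]
width: 0.0169
```

Emit:
{"api": "servo_tool", "payload": {
  "increments": [
    {"slide": [0,0,0],"spin": -8},
    {"slide": [0,0,0],"spin": -8},
    {"slide": [0,0,0],"spin": -8},
    {"slide": [0,0,0],"spin": -8},
    {"slide": [0,0,0],"spin": -8},
    {"slide": [0,0,0],"spin": -8},
    {"slide": [0,0,0],"spin": -2},
    {"slide": [0,0,0],"spin": 0}
  ]
}}

```text
clock: 14.2
position: [0.535, -0.289, 0.3023]
ee_rot: [0.001, 0.707, 0.707, 0.0]
contact_force: [-0.3, 0.6, -1.4]
width: 0.0167
```

```bash
python3 look.py 14 wt; python3 -c "
from h import *
need([.529,-.290,.30])"
```

```text
clk 14.2 pos [ 0.535  -0.289   0.3023] yaw 90.1 F [-0.3  0.6 -1.4] M [ 0.04  0.   -0.05] w 0.0167
-10 [array([320., 221.]), array([320., 213.]), array([320., 336.])]
-5 [array([320., 208.]), array([320., 199.]), array([320., 340.])]
0 [array([320., 196.]), array([320., 186.]), array([320., 344.])]
5 [array([320., 183.]), array([320., 172.]), array([320., 347.])]
10 [array([320., 171.]), array([320., 158.]), array([320., 349.])]
15 [array([320., 158.]), array([320., 143.]), array([320., 351.])]
clock 14.3 yaw 90.02 pos [ 0.5351 -0.2889  0.3019] shift [-0.0011 -0.0061  0.0019]
```

View pics/w14.png

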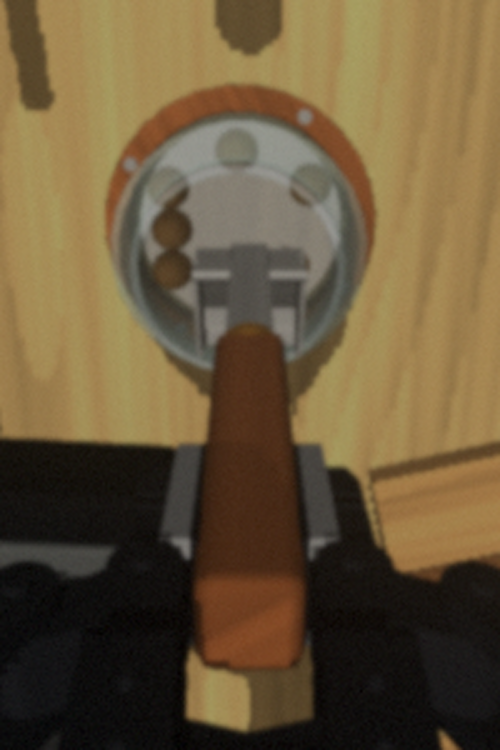

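Emit:
{"api": "servo_tool", "payload": {
  "increments": [
    {"slide": [-0.001,-0.006,0.01],"spin": 0},
    {"slide": [0,0,0.025],"spin": 0},
    {"slide": [0,0,0.03],"spin": 0},
    {"slide": [0,0,0.025],"spin": 0},
    {"slide": [0,0,0.012],"spin": 0},
    {"slide": [0,0,0.006],"spin": 0},
    {"slide": [0,0,0],"spin": 0}
  ]
}}

```text
clock: 15.0
position: [0.5294, -0.2899, 0.193]
ee_rot: [-0.0, 0.707, 0.708, -0.0]
contact_force: [-0.7, -0.3, -1.3]
width: 0.0172
```

```bash
python3 look.py 15 wst; python3 -c "
from h import *
need([.529,-.290,.17])"
```

```text
clk 15.0 pos [ 0.5294 -0.2899  0.193 ] yaw 90.1 F [-0.7 -0.3 -1.3] M [-0.01 -0.    0.  ] w 0.0172
-10 [array([320., 221.]), array([320., 213.]), array([320., 336.])]
-5 [array([320., 208.]), array([320., 199.]), array([320., 340.])]
0 [array([320., 196.]), array([320., 186.]), array([320., 344.])]
5 [array([320., 183.]), array([320., 172.]), array([320., 347.])]
10 [array([320., 171.]), array([320., 158.]), array([320., 349.])]
15 [array([320., 158.]), array([320., 143.]), array([320., 351.])]
clock 15.15 yaw 90.08 pos [ 0.5301 -0.2904  0.1944] shift [ 0.0004 -0.0012  0.0244]
```

View pics/w15.png

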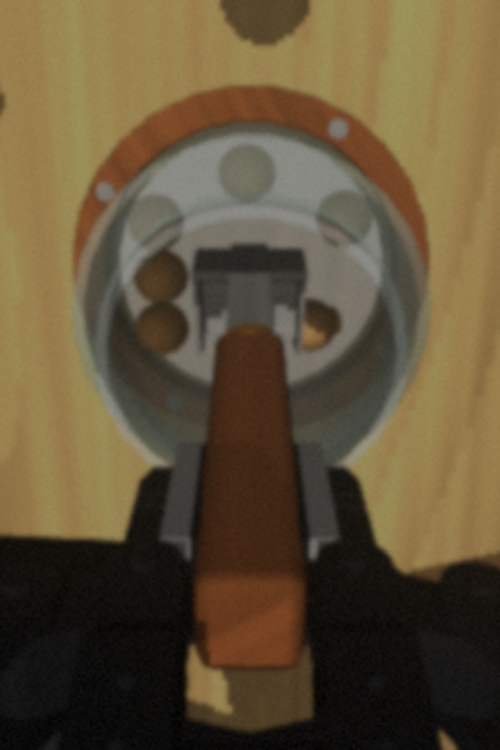

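View pics/s15.png

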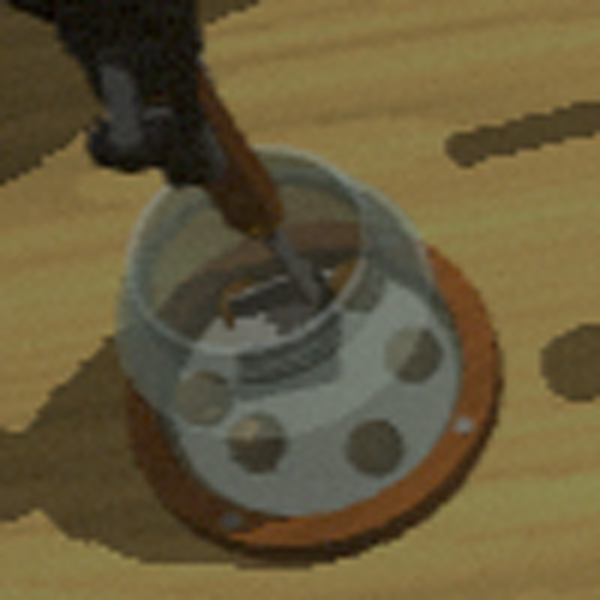

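View pics/t15.png

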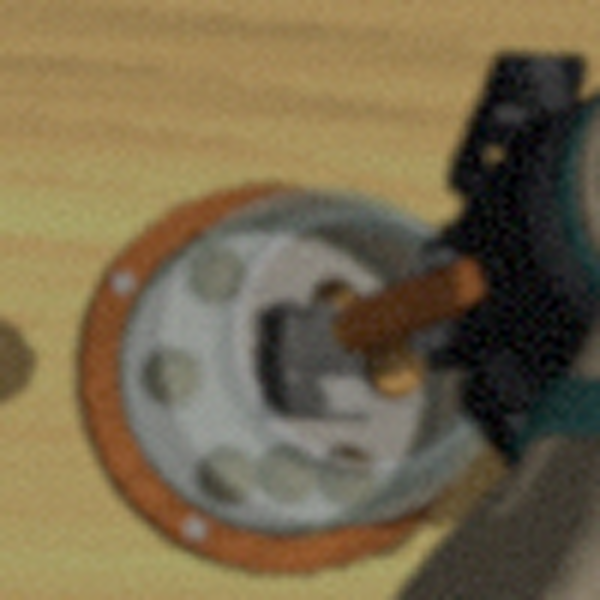

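Emit:
{"api": "servo_tool", "payload": {
  "increments": [
    {"slide": [0,-0.0015,0.008],"spin": 0},
    {"slide": [0,0,0.008],"spin": 0},
    {"slide": [0,0,0.008],"spin": 0},
    {"slide": [0,0,0.005],"spin": 0},
    {"slide": [0,0,0.003],"spin": 0},
    {"slide": [0,0,0],"spin": 0}
  ]
}}

```text
clock: 15.75
position: [0.5276, -0.2896, 0.16]
ee_rot: [-0.001, 0.707, 0.708, -0.0]
contact_force: [-0.4, 0.0, -2.1]
width: 0.017
```

```bash
python3 look.py 16 wt; python3 -c "
from h import *
need([.528,-.290,.155])"
```

```text
clk 15.75 pos [ 0.5276 -0.2896  0.16  ] yaw 90.1 F [-0.4  0.  -2.1] M [-0.07  0.03  0.05] w 0.017
-10 [array([320., 221.]), array([320., 213.]), array([320., 336.])]
-5 [array([320., 208.]), array([320., 199.]), array([320., 340.])]
0 [array([320., 196.]), array([320., 186.]), array([320., 344.])]
5 [array([320., 183.]), array([320., 172.]), array([320., 347.])]
10 [array([320., 171.]), array([320., 158.]), array([320., 349.])]
15 [array([320., 158.]), array([320., 143.]), array([320., 351.])]
clock 15.85 yaw 90.08 pos [ 0.528  -0.2899  0.1608] shift [-0.0001 -0.      0.0058]
```

View pics/w16.png

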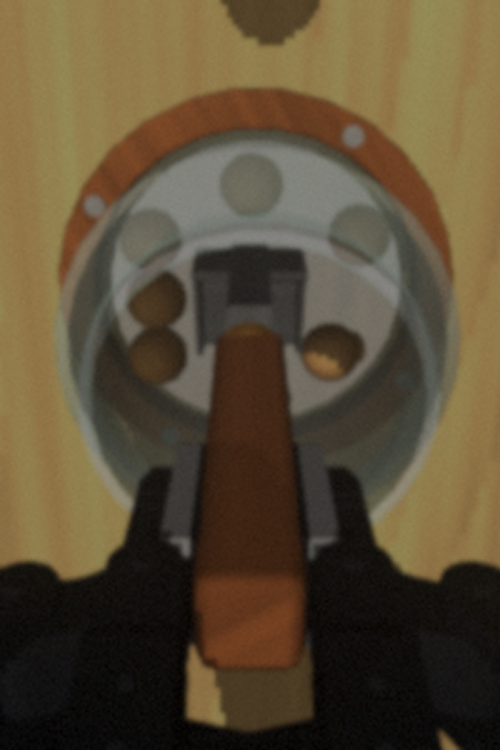

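Emit:
{"api": "servo_tool", "payload": {
  "increments": [
    {"slide": [0,0,0.0015],"spin": 0},
    {"slide": [0,0,0.0015],"spin": 0},
    {"slide": [0,0,0.0015],"spin": 0},
    {"slide": [0,0,0.001],"spin": 0},
    {"slide": [0,0,0.001],"spin": 0},
    {"slide": [0,0,0],"spin": 0}
  ],
  "newtons": 20
}}

```text
clock: 16.45
position: [0.5282, -0.29, 0.1571]
ee_rot: [0.001, 0.707, 0.708, 0.0]
contact_force: [-2.3, 0.7, 11.1]
width: 0.0167
```

```bash
python3 look.py 17 w
```

```text
clk 16.45 pos [ 0.5282 -0.29    0.1571] yaw 90.1 F [-2.3  0.7 11.1] M [ 0.38  0.64 -0.06] w 0.0167
-10 [array([320., 221.]), array([320., 213.]), array([320., 336.])]
-5 [array([320., 208.]), array([320., 199.]), array([320., 340.])]
0 [array([320., 196.]), array([320., 186.]), array([320., 344.])]
5 [array([320., 183.]), array([320., 172.]), array([320., 347.])]
10 [array([320., 171.]), array([320., 158.]), array([320., 349.])]
15 [array([320., 158.]), array([320., 143.]), array([320., 351.])]
```

View pics/w17.png

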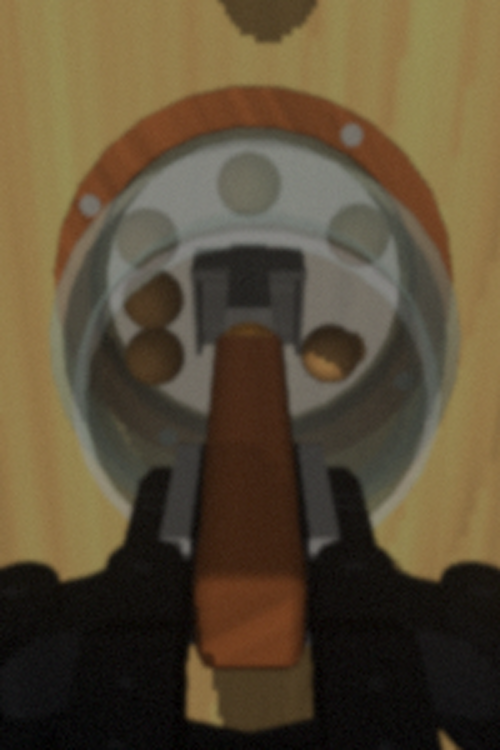

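Emit:
{"api": "servo_tool", "payload": {
  "increments": [
    {"slide": [0.001,0,0.001],"spin": 0},
    {"slide": [0.002,0,0.001],"spin": 0},
    {"slide": [0.002,0,0.001],"spin": 0},
    {"slide": [0.002,0,0],"spin": 0},
    {"slide": [0.002,0,0],"spin": 0},
    {"slide": [0,0,0],"spin": 0}
  ]
}}

```text
clock: 17.1
position: [0.5285, -0.2848, 0.1562]
ee_rot: [0.005, 0.706, 0.708, -0.002]
contact_force: [-4.3, -2.5, 15.2]
width: 0.0172
```

```bash
python3 look.py 18 w
```

```text
clk 17.1 pos [ 0.5285 -0.2848  0.1562] yaw 90.2 F [-4.3 -2.5 15.2] M [-1.37  1.24 -0.04] w 0.0172
-10 [array([320., 221.]), array([320., 213.]), array([320., 336.])]
-5 [array([320., 208.]), array([320., 199.]), array([320., 340.])]
0 [array([320., 196.]), array([320., 186.]), array([320., 344.])]
5 [array([320., 183.]), array([320., 172.]), array([320., 347.])]
10 [array([320., 171.]), array([320., 158.]), array([320., 349.])]
15 [array([320., 158.]), array([320., 143.]), array([320., 351.])]
```

View pics/w18.png

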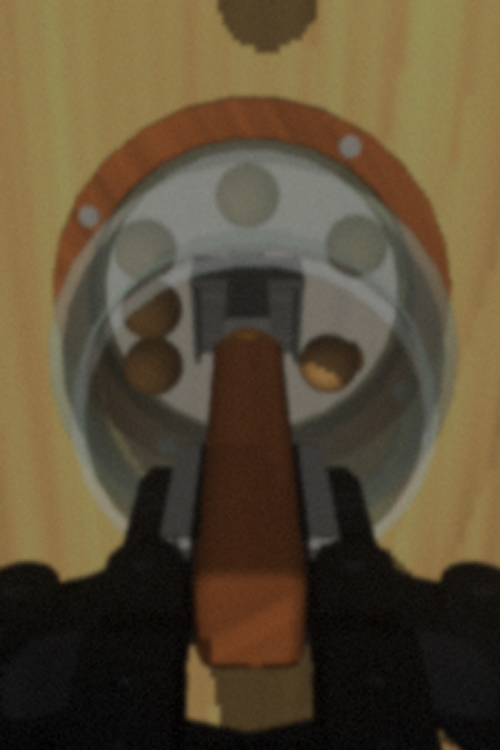

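Emit:
{"api": "servo_tool", "payload": {
  "increments": [
    {"slide": [0.002,0,0],"spin": 0},
    {"slide": [0.002,0,0],"spin": 0},
    {"slide": [0.002,0,0],"spin": 0},
    {"slide": [0.002,0,0],"spin": 0},
    {"slide": [0,0,0],"spin": 0}
  ]
}}

```text
clock: 17.65
position: [0.5285, -0.2766, 0.1547]
ee_rot: [0.005, 0.706, 0.708, -0.002]
contact_force: [-1.7, -4.1, 9.5]
width: 0.0164
```

```bash
python3 look.py 19 wst
```

```text
clk 17.65 pos [ 0.5285 -0.2766  0.1547] yaw 90.1 F [-1.7 -4.1  9.5] M [-1.55  0.76 -0.09] w 0.0164
-10 [array([320., 221.]), array([320., 213.]), array([320., 336.])]
-5 [array([320., 208.]), array([320., 199.]), array([320., 340.])]
0 [array([320., 196.]), array([320., 186.]), array([320., 344.])]
5 [array([320., 183.]), array([320., 172.]), array([320., 347.])]
10 [array([320., 171.]), array([320., 158.]), array([320., 349.])]
15 [array([320., 158.]), array([320., 143.]), array([320., 351.])]
```

View pics/w19.png

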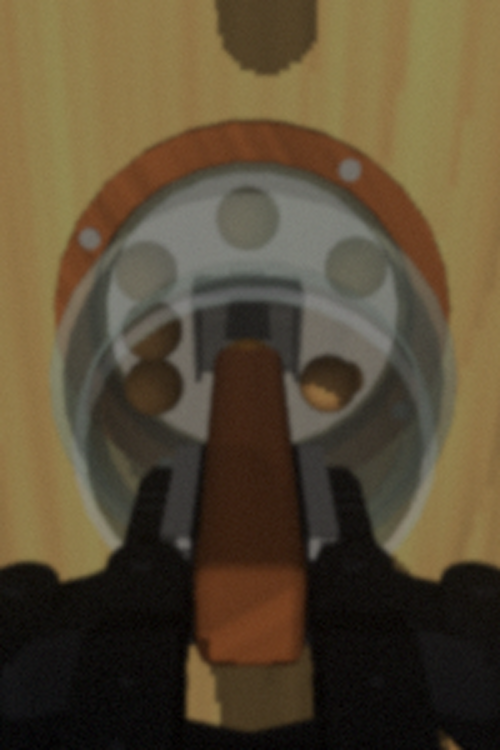

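View pics/s19.png

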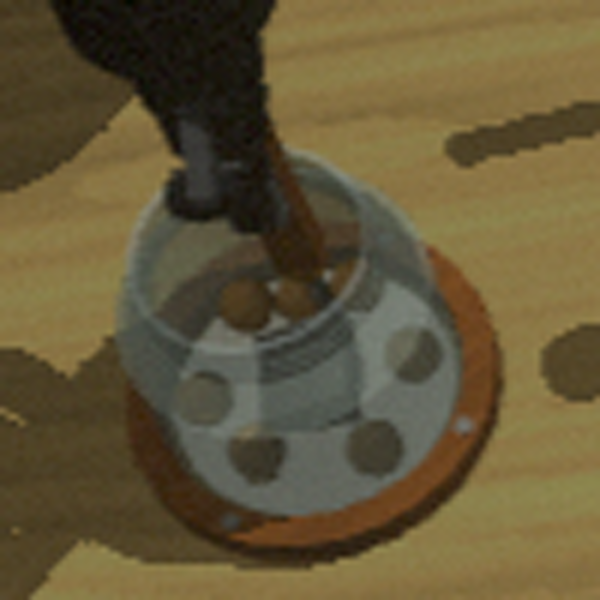

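View pics/t19.png

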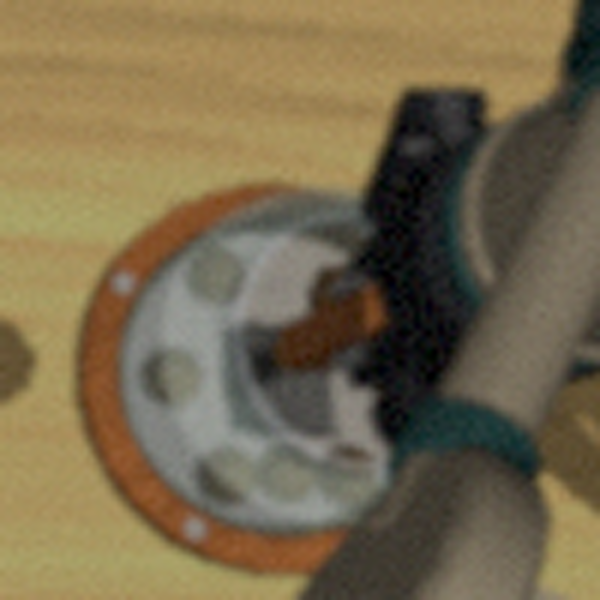

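Emit:
{"api": "servo_tool", "payload": {
  "increments": [
    {"slide": [0,0,-0.0005],"spin": 0},
    {"slide": [0,0,-0.0005],"spin": 0},
    {"slide": [-0.003,0,0],"spin": 0},
    {"slide": [-0.004,0,0],"spin": 0},
    {"slide": [-0.004,0,0],"spin": 0},
    {"slide": [-0.004,0,0],"spin": 0},
    {"slide": [-0.004,0,0],"spin": 0},
    {"slide": [-0.004,0,0],"spin": 0}
  ],
  "newtons": 120
}}

```text
clock: 18.6
position: [0.5289, -0.2918, 0.1569]
ee_rot: [-0.001, 0.707, 0.707, 0.004]
contact_force: [-2.4, 5.7, 26.3]
width: 0.0169
```

```bash
python3 look.py 20 wst
```

```text
clk 18.6 pos [ 0.5289 -0.2918  0.1569] yaw 90.0 F [-2.4  5.7 26.3] M [1.93 0.69 0.02] w 0.0169
-10 [array([320., 221.]), array([320., 213.]), array([320., 336.])]
-5 [array([320., 208.]), array([320., 199.]), array([320., 340.])]
0 [array([320., 196.]), array([320., 186.]), array([320., 344.])]
5 [array([320., 183.]), array([320., 172.]), array([320., 347.])]
10 [array([320., 171.]), array([320., 158.]), array([320., 349.])]
15 [array([320., 158.]), array([320., 143.]), array([320., 351.])]
```

View pics/w20.png

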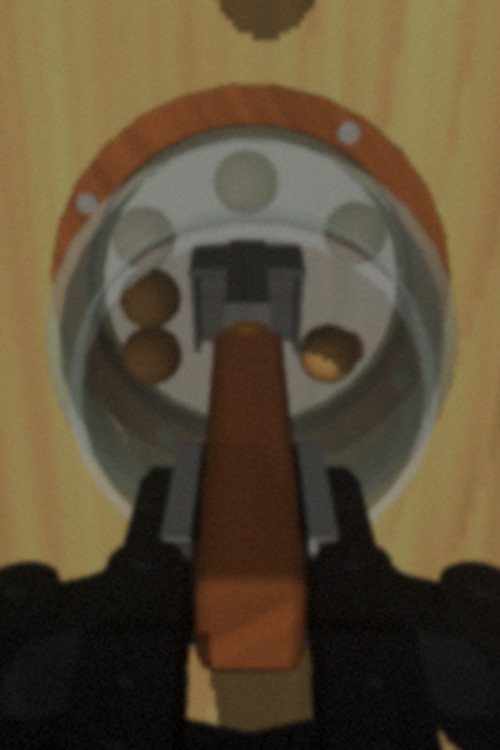

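View pics/s20.png

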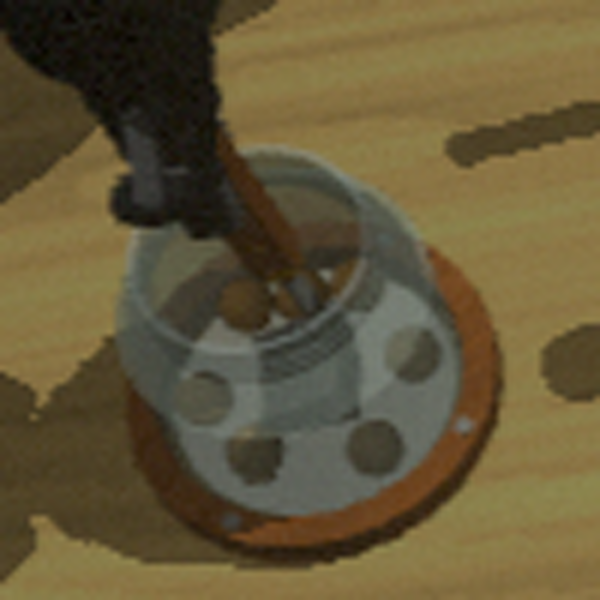

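View pics/t20.png

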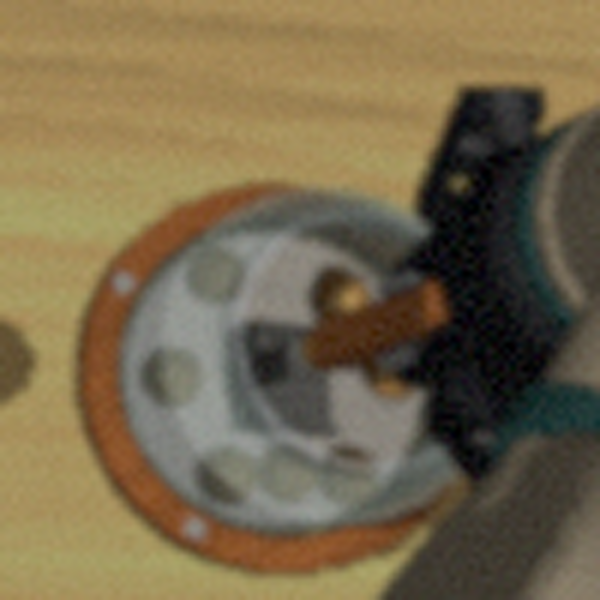

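Emit:
{"api": "servo_tool", "payload": {
  "increments": [
    {"slide": [0,0,0],"spin": 0},
    {"slide": [0.005,0,0],"spin": 0},
    {"slide": [0.005,0,0],"spin": 0},
    {"slide": [0.005,0,0],"spin": 0},
    {"slide": [0.005,0,0],"spin": 0},
    {"slide": [0.004,0,0],"spin": 0},
    {"slide": [0,0,0],"spin": 0}
  ],
  "newtons": 20
}}

```text
clock: 19.45
position: [0.5298, -0.2761, 0.1557]
ee_rot: [0.006, 0.706, 0.708, -0.002]
contact_force: [-1.1, -5.0, 8.7]
width: 0.0167
```

Emit:
{"api": "servo_tool", "payload": {
  "increments": [
    {"slide": [0,0,0],"spin": 0},
    {"slide": [0,0,0],"spin": 0},
    {"slide": [0,0,-0.001],"spin": 0},
    {"slide": [0,0,-0.001],"spin": 0},
    {"slide": [0,0,0],"spin": 0}
  ],
  "newtons": 120
}}

```text
clock: 19.95
position: [0.5292, -0.2735, 0.156]
ee_rot: [0.003, 0.707, 0.708, -0.0]
contact_force: [1.2, -3.5, 7.3]
width: 0.0167
```

```bash
python3 look.py 21 w
```

```text
clk 19.95 pos [ 0.5292 -0.2735  0.156 ] yaw 90.1 F [ 1.2 -3.5  7.3] M [-1.44 -0.17 -0.04] w 0.0167
-10 [array([320., 221.]), array([320., 213.]), array([320., 336.])]
-5 [array([320., 208.]), array([320., 199.]), array([320., 340.])]
0 [array([320., 196.]), array([320., 186.]), array([320., 344.])]
5 [array([320., 183.]), array([320., 172.]), array([320., 347.])]
10 [array([320., 171.]), array([320., 158.]), array([320., 349.])]
15 [array([320., 158.]), array([320., 143.]), array([320., 351.])]
```

View pics/w21.png

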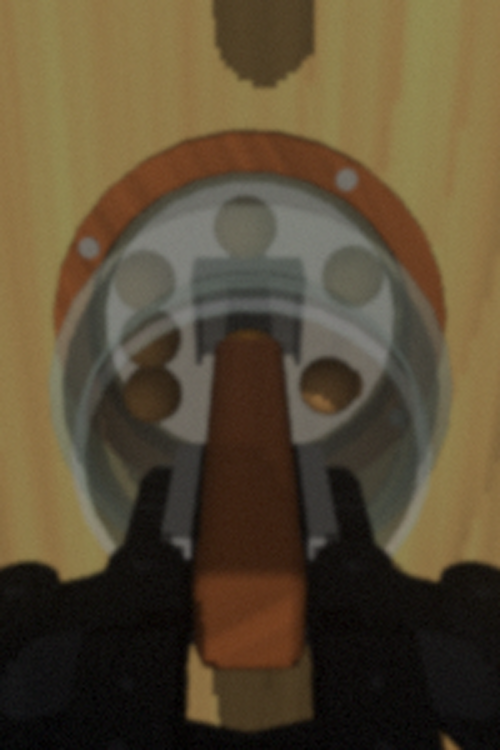

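Emit:
{"api": "servo_tool", "payload": {
  "increments": [
    {"slide": [0,0,0.001],"spin": 0},
    {"slide": [0,0,0.002],"spin": 0},
    {"slide": [0,0,0.002],"spin": 0},
    {"slide": [0,0,0.002],"spin": 0},
    {"slide": [0,0,0],"spin": 0}
  ],
  "newtons": 20
}}

```text
clock: 20.5
position: [0.5298, -0.2734, 0.1557]
ee_rot: [0.005, 0.706, 0.708, 0.0]
contact_force: [-4.8, 1.2, 38.5]
width: 0.0167
```

```bash
python3 look.py 22 w
```

```text
clk 20.5 pos [ 0.5298 -0.2734  0.1557] yaw 90.1 F [-4.8  1.2 38.5] M [-0.47  1.62 -0.05] w 0.0167
-10 [array([320., 221.]), array([320., 213.]), array([320., 336.])]
-5 [array([320., 208.]), array([320., 199.]), array([320., 340.])]
0 [array([320., 196.]), array([320., 186.]), array([320., 344.])]
5 [array([320., 183.]), array([320., 172.]), array([320., 347.])]
10 [array([320., 171.]), array([320., 158.]), array([320., 349.])]
15 [array([320., 158.]), array([320., 143.]), array([320., 351.])]
```

View pics/w22.png

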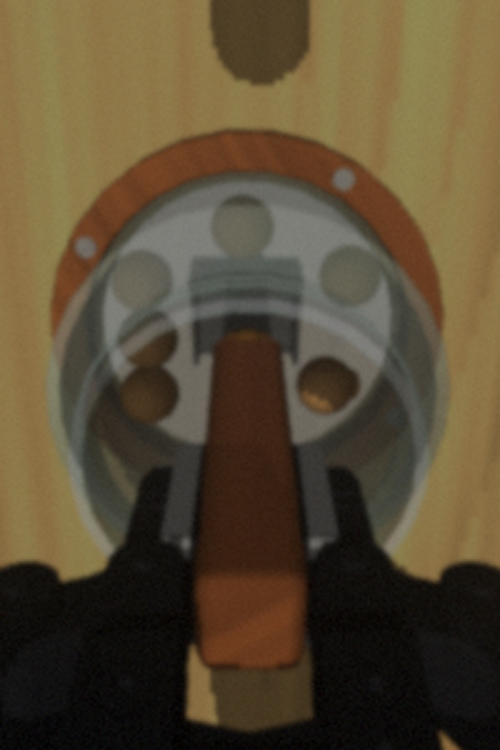

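Emit:
{"api": "servo_tool", "payload": {
  "increments": [
    {"slide": [-0.003,0,-0.008],"spin": 0},
    {"slide": [-0.003,0,-0.02],"spin": 0},
    {"slide": [0,0,-0.02],"spin": 0},
    {"slide": [0.004,0,-0.008],"spin": 0},
    {"slide": [0.008,0,0],"spin": 0},
    {"slide": [0.008,0,0],"spin": 0},
    {"slide": [0.005,0,0],"spin": 0},
    {"slide": [0,0,0],"spin": 0}
  ]
}}

```text
clock: 21.35
position: [0.5274, -0.2562, 0.2028]
ee_rot: [0.003, 0.706, 0.708, -0.004]
contact_force: [-0.9, -8.9, -1.3]
width: 0.0164
```

```bash
python3 look.py 23 ws;python3 -c "
from h import *
need([.529,-.252,.205])"
```

```text
clk 21.35 pos [ 0.5274 -0.2562  0.2028] yaw 90.2 F [-0.9 -8.9 -1.3] M [-2.48  0.18  0.03] w 0.0164
-10 [array([320., 221.]), array([320., 213.]), array([320., 336.])]
-5 [array([320., 208.]), array([320., 199.]), array([320., 340.])]
0 [array([320., 196.]), array([320., 186.]), array([320., 344.])]
5 [array([320., 183.]), array([320., 172.]), array([320., 347.])]
10 [array([320., 171.]), array([320., 158.]), array([320., 349.])]
15 [array([320., 158.]), array([320., 143.]), array([320., 351.])]
clock 21.45 yaw 90.16 pos [ 0.5274 -0.2563  0.2028] shift [ 0.0043  0.0016 -0.0023]
```

View pics/w23.png

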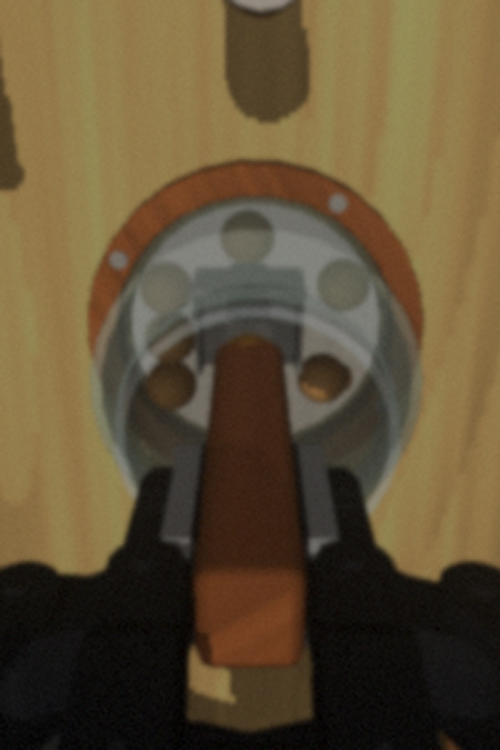

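View pics/s23.png

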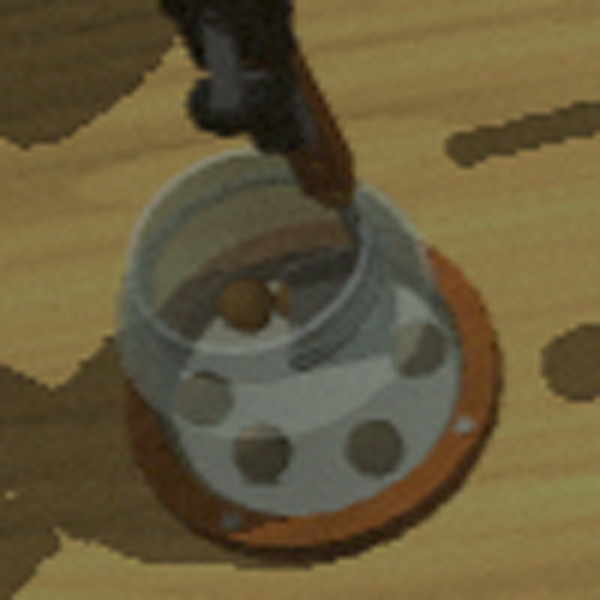

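Emit:
{"api": "servo_tool", "payload": {
  "increments": [
    {"slide": [0.003,0,0],"spin": 0},
    {"slide": [0.003,0,0],"spin": 0},
    {"slide": [0.002,0,0],"spin": 0},
    {"slide": [0,0,0],"spin": 0},
    {"slide": [-0.006,0,0],"spin": 0},
    {"slide": [-0.008,0,0],"spin": 0},
    {"slide": [0,0,0],"spin": 0}
  ]
}}

```text
clock: 22.15
position: [0.5271, -0.2582, 0.202]
ee_rot: [-0.002, 0.707, 0.707, 0.0]
contact_force: [0.8, -0.4, -1.9]
width: 0.0164
```

```bash
python3 look.py 24 w;python3 -c "
from h import *
need([.529,-.270,.205])"
```

```text
clk 22.15 pos [ 0.5271 -0.2582  0.202 ] yaw 90.0 F [ 0.8 -0.4 -1.9] M [0.09 0.02 0.02] w 0.0164
-10 [array([320., 221.]), array([320., 213.]), array([320., 336.])]
-5 [array([320., 208.]), array([320., 199.]), array([320., 340.])]
0 [array([320., 196.]), array([320., 186.]), array([320., 344.])]
5 [array([320., 183.]), array([320., 172.]), array([320., 347.])]
10 [array([320., 171.]), array([320., 158.]), array([320., 349.])]
15 [array([320., 158.]), array([320., 143.]), array([320., 351.])]
clock 22.2 yaw 90.06 pos [ 0.5271 -0.2577  0.2021] shift [-0.0123  0.0018 -0.003 ]
```

View pics/w24.png

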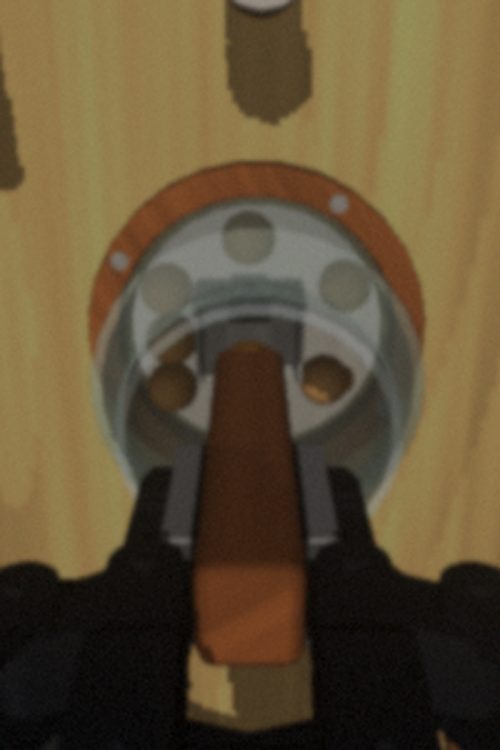

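Emit:
{"api": "servo_tool", "payload": {
  "increments": [
    {"slide": [-0.008,0.001,0],"spin": 0},
    {"slide": [-0.01,0,0],"spin": 0},
    {"slide": [-0.004,0,0.01],"spin": 0},
    {"slide": [0,0,0.012],"spin": 0},
    {"slide": [0,0,0.012],"spin": 0},
    {"slide": [0,0,0.008],"spin": 0},
    {"slide": [0,0,0.003],"spin": 0},
    {"slide": [0,0,0],"spin": 0}
  ],
  "newtons": 120
}}

```text
clock: 23.0
position: [0.5285, -0.2804, 0.1576]
ee_rot: [-0.001, 0.707, 0.708, -0.0]
contact_force: [-0.5, -0.4, -1.1]
width: 0.0164
```

```bash
python3 look.py 25 wt;python3 -c "
from h import *
need([.528,-.280,.1555])"
```

```text
clk 23.0 pos [ 0.5285 -0.2804  0.1576] yaw 90.1 F [-0.5 -0.4 -1.1] M [ 0.01 -0.05  0.03] w 0.0164
-10 [array([320., 221.]), array([320., 213.]), array([320., 336.])]
-5 [array([320., 208.]), array([320., 199.]), array([320., 340.])]
0 [array([320., 196.]), array([320., 186.]), array([320., 344.])]
5 [array([320., 183.]), array([320., 172.]), array([320., 347.])]
10 [array([320., 171.]), array([320., 158.]), array([320., 349.])]
15 [array([320., 158.]), array([320., 143.]), array([320., 351.])]
clock 23.1 yaw 90.09 pos [ 0.5291 -0.2809  0.1587] shift [ 0.0009 -0.0011  0.0032]
```

View pics/w25.png

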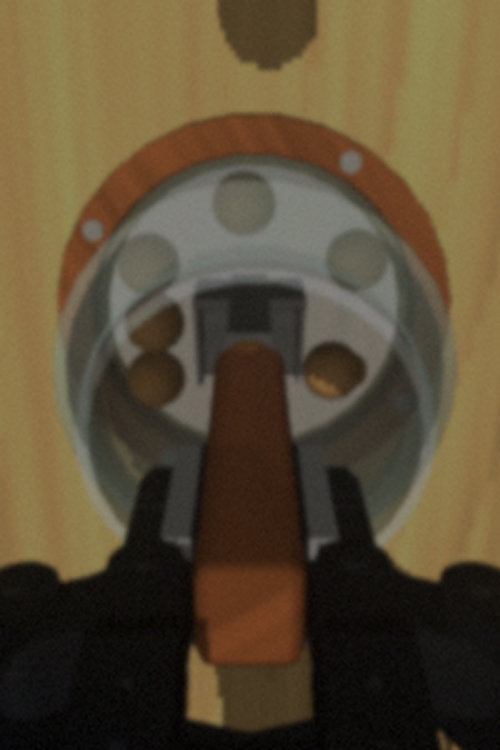

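View pics/t25.png

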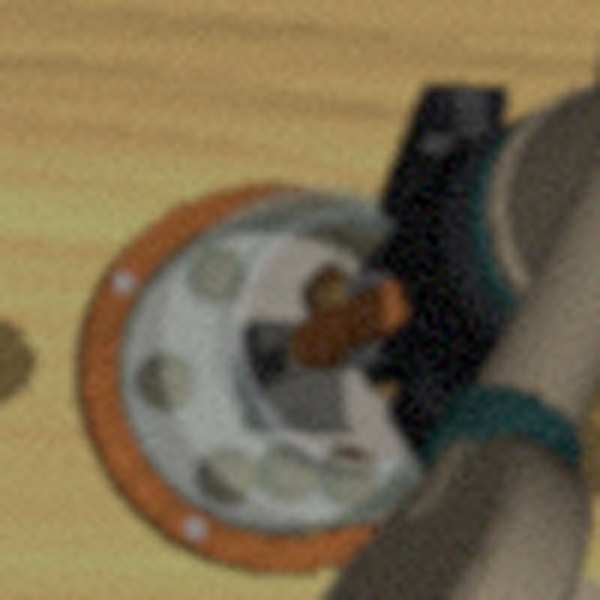

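Emit:
{"api": "servo_tool", "payload": {
  "increments": [
    {"slide": [0,0,0.001],"spin": 0},
    {"slide": [0,0,0.001],"spin": 0},
    {"slide": [0,0,0],"spin": 0}
  ]
}}

```text
clock: 23.4
position: [0.5288, -0.2808, 0.1565]
ee_rot: [0.0, 0.707, 0.708, 0.0]
contact_force: [-0.2, -0.6, -2.1]
width: 0.0169
```

Emit:
{"api": "servo_tool", "payload": {
  "increments": [
    {"slide": [0,0,0.0008],"spin": 0},
    {"slide": [0,0,0],"spin": 0}
  ]
}}

```text
clock: 23.6
position: [0.5287, -0.2808, 0.1556]
ee_rot: [0.0, 0.707, 0.708, -0.0]
contact_force: [0.1, -0.2, -1.2]
width: 0.0167
```

Emit:
{"api": "servo_tool", "payload": {
  "increments": [
    {"slide": [0,0,0.0008],"spin": 0},
    {"slide": [0,0,0],"spin": 0}
  ]
}}

```text
clock: 23.8
position: [0.5288, -0.2809, 0.1548]
ee_rot: [0.0, 0.707, 0.708, -0.0]
contact_force: [0.0, 0.3, -1.4]
width: 0.0164
```

Emit:
{"api": "servo_tool", "payload": {
  "increments": [
    {"slide": [0,0,0.0008],"spin": 0},
    {"slide": [0,0,0],"spin": 0}
  ]
}}

```text
clock: 24.0
position: [0.5289, -0.2808, 0.1547]
ee_rot: [0.0, 0.707, 0.708, 0.0]
contact_force: [-1.4, 0.2, 2.3]
width: 0.0166
```

Emit:
{"api": "servo_tool", "payload": {
  "increments": [
    {"slide": [-0.002,0,0],"spin": 0},
    {"slide": [-0.003,0,0],"spin": 0},
    {"slide": [-0.003,0,0],"spin": 0},
    {"slide": [-0.003,0,0],"spin": 0},
    {"slide": [0,0,0],"spin": 0}
  ]
}}

```text
clock: 24.5
position: [0.5293, -0.2894, 0.156]
ee_rot: [-0.001, 0.707, 0.707, 0.002]
contact_force: [-1.9, 7.2, 13.0]
width: 0.0167
```

```bash
python3 look.py 26 wst
```

```text
clk 24.5 pos [ 0.5293 -0.2894  0.156 ] yaw 90.0 F [-1.9  7.2 13. ] M [ 1.79  0.31 -0.01] w 0.0167
-10 [array([320., 221.]), array([320., 213.]), array([320., 336.])]
-5 [array([320., 208.]), array([320., 199.]), array([320., 340.])]
0 [array([320., 196.]), array([320., 186.]), array([320., 344.])]
5 [array([320., 183.]), array([320., 172.]), array([320., 347.])]
10 [array([320., 171.]), array([320., 158.]), array([320., 349.])]
15 [array([320., 158.]), array([320., 143.]), array([320., 351.])]
```

View pics/w26.png

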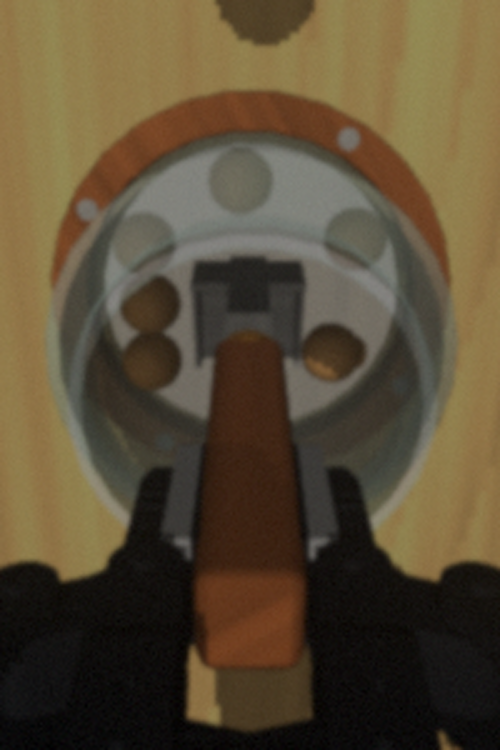

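View pics/s26.png

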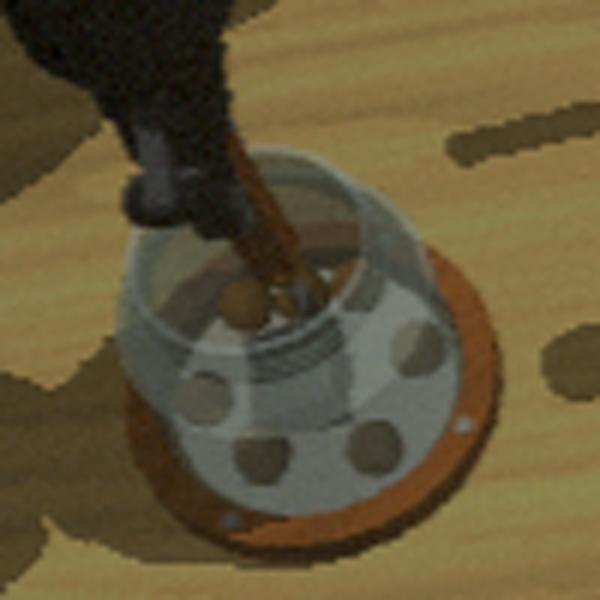

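Emit:
{"api": "servo_tool", "payload": {
  "increments": [
    {"slide": [0,0,-0.001],"spin": 0},
    {"slide": [0,0,-0.001],"spin": 0},
    {"slide": [0,0,-0.001],"spin": 0},
    {"slide": [0,0,0],"spin": 0}
  ]
}}

```text
clock: 25.05
position: [0.5287, -0.2922, 0.1565]
ee_rot: [-0.0, 0.707, 0.708, -0.0]
contact_force: [0.2, 1.3, -2.1]
width: 0.0165
```

```bash
python3 look.py 27 w
```

```text
clk 25.05 pos [ 0.5287 -0.2922  0.1565] yaw 90.1 F [ 0.2  1.3 -2.1] M [ 0.03 -0.04  0.04] w 0.0165
-10 [array([320., 221.]), array([320., 213.]), array([320., 336.])]
-5 [array([320., 208.]), array([320., 199.]), array([320., 340.])]
0 [array([320., 196.]), array([320., 186.]), array([320., 344.])]
5 [array([320., 183.]), array([320., 172.]), array([320., 347.])]
10 [array([320., 171.]), array([320., 158.]), array([320., 349.])]
15 [array([320., 158.]), array([320., 143.]), array([320., 351.])]
```

View pics/w27.png

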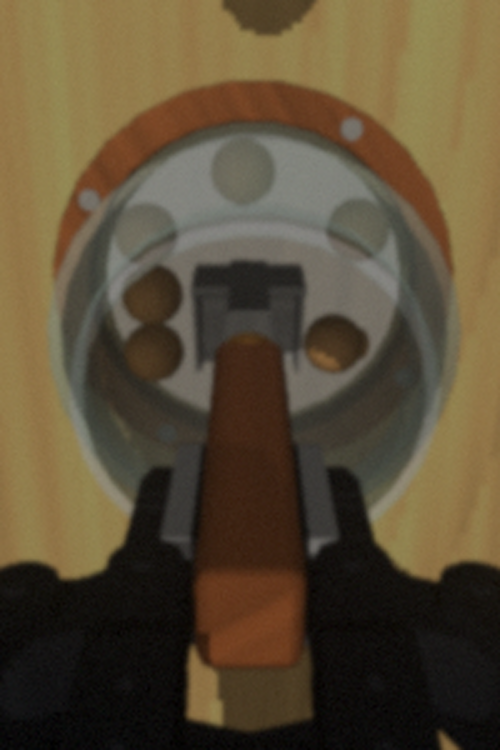

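Emit:
{"api": "servo_tool", "payload": {
  "increments": [
    {"slide": [-0.003,0,0],"spin": 0},
    {"slide": [-0.003,0,0],"spin": 0},
    {"slide": [-0.003,0,0],"spin": 0},
    {"slide": [-0.003,0,0],"spin": 0},
    {"slide": [0,0,0],"spin": 0}
  ]
}}

```text
clock: 25.6
position: [0.5289, -0.3045, 0.157]
ee_rot: [0.0, 0.707, 0.707, -0.0]
contact_force: [0.8, 0.1, -1.5]
width: 0.0168
```

```bash
python3 look.py 28 wst
```

```text
clk 25.6 pos [ 0.5289 -0.3045  0.157 ] yaw 90.1 F [ 0.8  0.1 -1.5] M [ 0.02  0.02 -0.02] w 0.0168
-10 [array([320., 221.]), array([320., 213.]), array([320., 336.])]
-5 [array([320., 208.]), array([320., 199.]), array([320., 340.])]
0 [array([320., 196.]), array([320., 186.]), array([320., 344.])]
5 [array([320., 183.]), array([320., 172.]), array([320., 347.])]
10 [array([320., 171.]), array([320., 158.]), array([320., 349.])]
15 [array([320., 158.]), array([320., 143.]), array([320., 351.])]
```

View pics/w28.png

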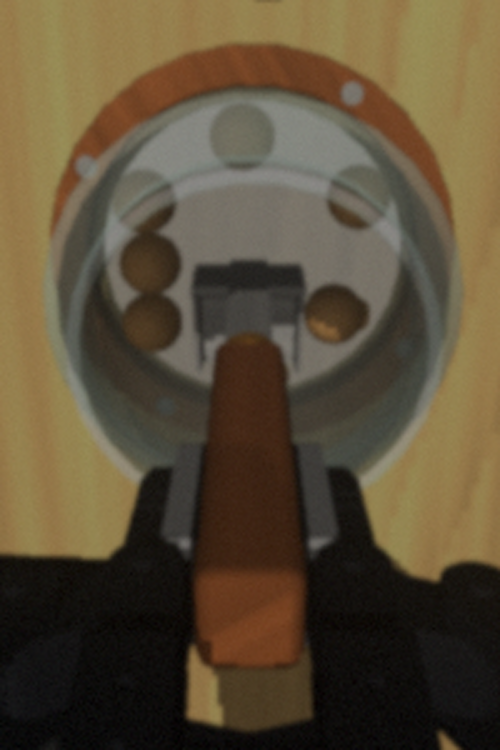

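View pics/s28.png

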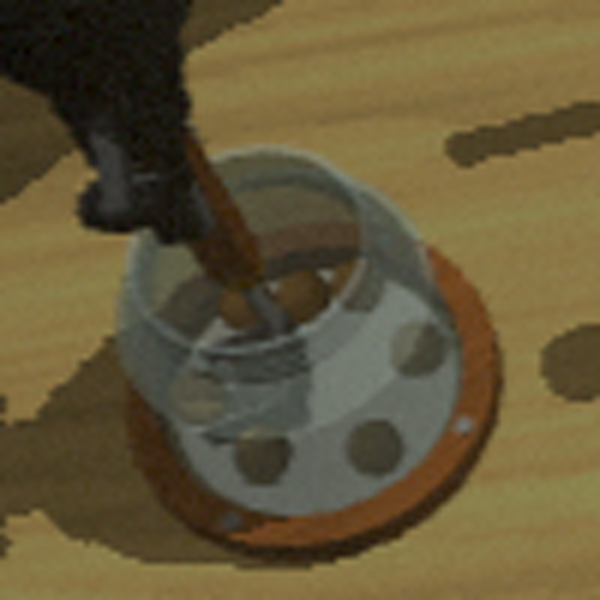

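Emit:
{"api": "servo_tool", "payload": {
  "increments": [
    {"slide": [-0.003,0,0],"spin": 0},
    {"slide": [-0.003,0,0],"spin": 0},
    {"slide": [-0.002,0,0],"spin": 0},
    {"slide": [0,0,0],"spin": 0}
  ]
}}

```text
clock: 26.15
position: [0.5283, -0.3103, 0.1562]
ee_rot: [-0.002, 0.707, 0.707, 0.001]
contact_force: [-0.8, 3.4, -3.2]
width: 0.0166
```

```bash
python3 look.py 29 wst
```

```text
clk 26.15 pos [ 0.5283 -0.3103  0.1562] yaw 90.0 F [-0.8  3.4 -3.2] M [ 1.43 -0.01  0.01] w 0.0166
-10 [array([320., 221.]), array([320., 213.]), array([320., 336.])]
-5 [array([320., 208.]), array([320., 199.]), array([320., 340.])]
0 [array([320., 196.]), array([320., 186.]), array([320., 344.])]
5 [array([320., 183.]), array([320., 172.]), array([320., 347.])]
10 [array([320., 171.]), array([320., 158.]), array([320., 349.])]
15 [array([320., 158.]), array([320., 143.]), array([320., 351.])]
```

View pics/w29.png

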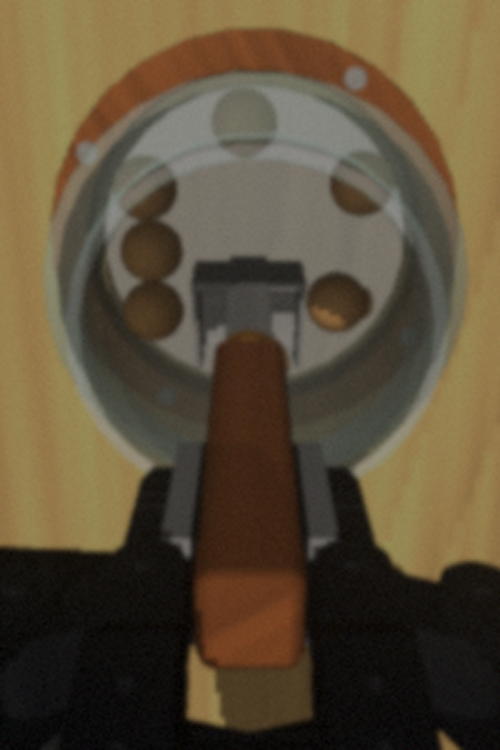

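View pics/s29.png

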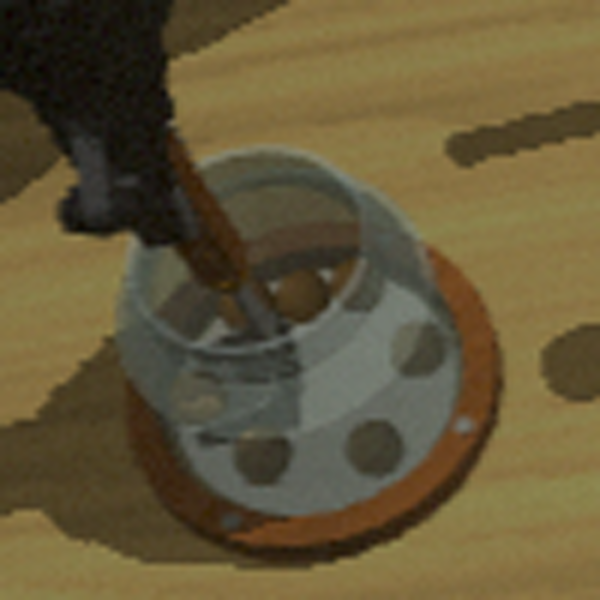

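View pics/t29.png

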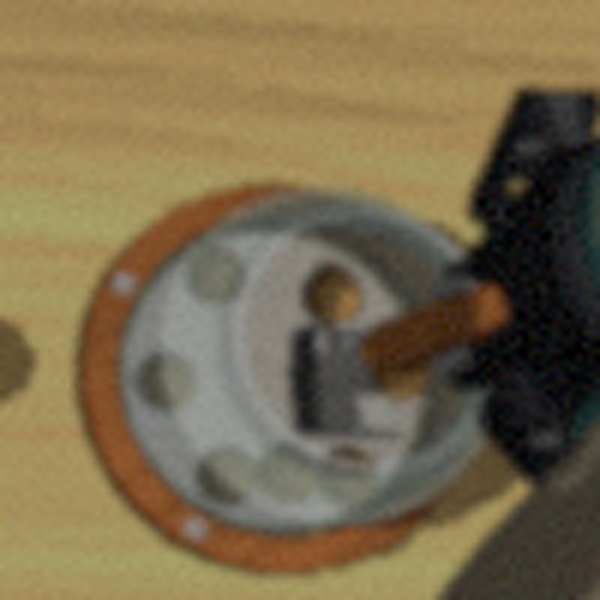

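Emit:
{"api": "servo_tool", "payload": {
  "increments": [
    {"slide": [-0.002,0,0],"spin": 0},
    {"slide": [0,0,0],"spin": 0},
    {"slide": [0,0,-0.002],"spin": 0},
    {"slide": [0,0,-0.003],"spin": 0},
    {"slide": [0,0,-0.004],"spin": 0},
    {"slide": [0,0,-0.004],"spin": 0},
    {"slide": [0,0,-0.003],"spin": 0},
    {"slide": [0,0,0],"spin": 0}
  ]
}}

```text
clock: 27.1
position: [0.5292, -0.3145, 0.174]
ee_rot: [0.001, 0.707, 0.708, -0.0]
contact_force: [0.8, 0.5, -2.2]
width: 0.0166
```

```bash
python3 look.py 30 wst
```

```text
clk 27.1 pos [ 0.5292 -0.3145  0.174 ] yaw 90.1 F [ 0.8  0.5 -2.2] M [-0.02 -0.04 -0.02] w 0.0166
-10 [array([320., 221.]), array([320., 213.]), array([320., 336.])]
-5 [array([320., 208.]), array([320., 199.]), array([320., 340.])]
0 [array([320., 196.]), array([320., 186.]), array([320., 344.])]
5 [array([320., 183.]), array([320., 172.]), array([320., 347.])]
10 [array([320., 171.]), array([320., 158.]), array([320., 349.])]
15 [array([320., 158.]), array([320., 143.]), array([320., 351.])]
```

View pics/w30.png

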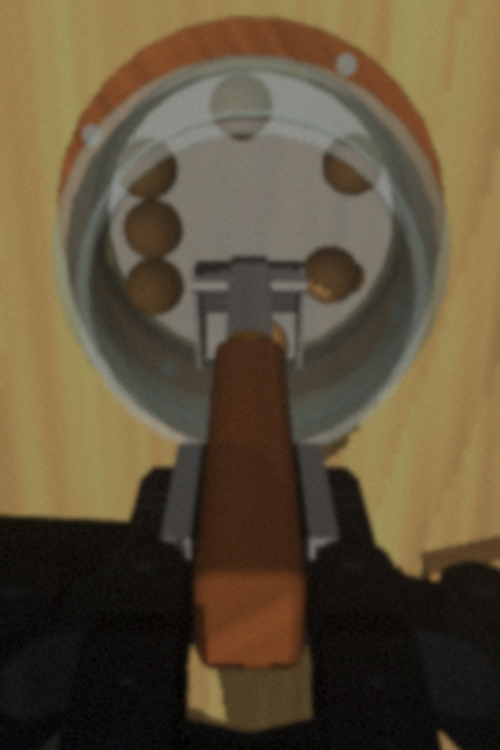

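View pics/s30.png

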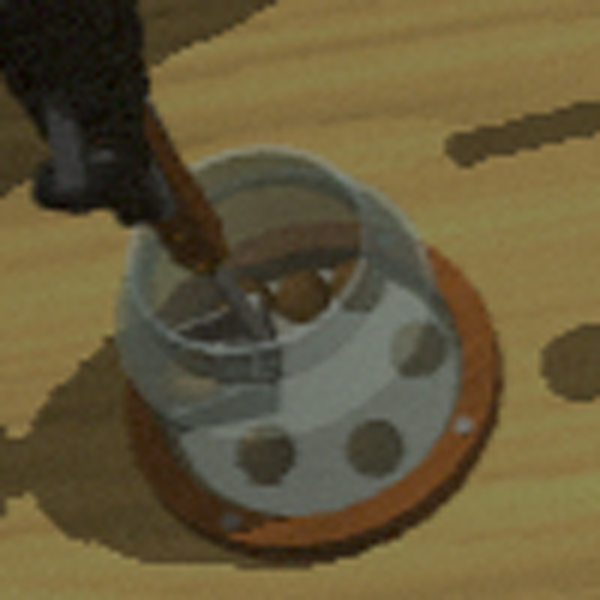

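View pics/t30.png

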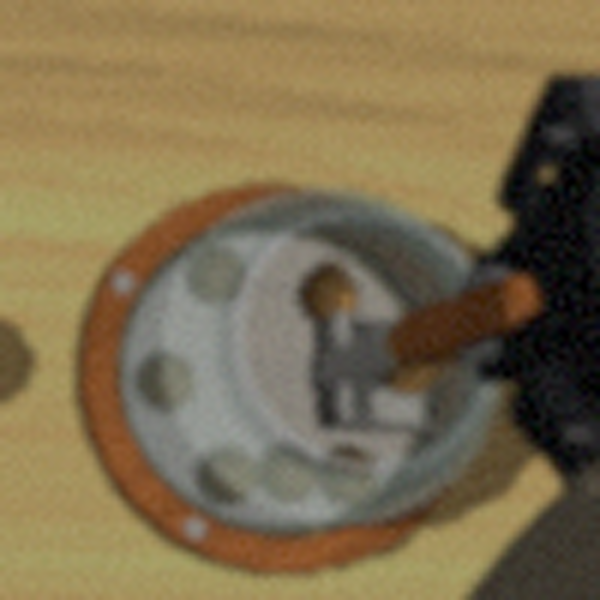

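Emit:
{"api": "servo_tool", "payload": {
  "increments": [
    {"slide": [0,0,-0.004],"spin": 0},
    {"slide": [0,0,-0.006],"spin": 0},
    {"slide": [0,0,-0.006],"spin": 0},
    {"slide": [0,0,-0.006],"spin": 0},
    {"slide": [0,0,-0.003],"spin": 0},
    {"slide": [0.002,0,0],"spin": 0},
    {"slide": [0.004,0,0],"spin": 0},
    {"slide": [0.006,0,0],"spin": 0}
  ]
}}

```text
clock: 28.05
position: [0.5286, -0.3014, 0.1976]
ee_rot: [-0.0, 0.707, 0.707, -0.0]
contact_force: [-1.1, -0.2, -1.7]
width: 0.0165
```

Emit:
{"api": "servo_tool", "payload": {
  "increments": [
    {"slide": [0.007,0,0],"spin": 0},
    {"slide": [0.008,0,0],"spin": 0},
    {"slide": [0.008,0,0],"spin": 0},
    {"slide": [0.006,0,0],"spin": 0},
    {"slide": [0.004,0,0],"spin": 0},
    {"slide": [0.002,0,0],"spin": 0},
    {"slide": [0,0,0],"spin": 0}
  ]
}}

```text
clock: 28.75
position: [0.5288, -0.2666, 0.1981]
ee_rot: [0.0, 0.707, 0.708, -0.0]
contact_force: [-0.0, -0.2, -1.0]
width: 0.0167
```

```bash
python3 look.py 31 wst
```

```text
clk 28.75 pos [ 0.5288 -0.2666  0.1981] yaw 90.1 F [-0.  -0.2 -1. ] M [ 0.02 -0.04 -0.04] w 0.0167
-10 [array([320., 221.]), array([320., 213.]), array([320., 336.])]
-5 [array([320., 208.]), array([320., 199.]), array([320., 340.])]
0 [array([320., 196.]), array([320., 186.]), array([320., 344.])]
5 [array([320., 183.]), array([320., 172.]), array([320., 347.])]
10 [array([320., 171.]), array([320., 158.]), array([320., 349.])]
15 [array([320., 158.]), array([320., 143.]), array([320., 351.])]
```

View pics/w31.png

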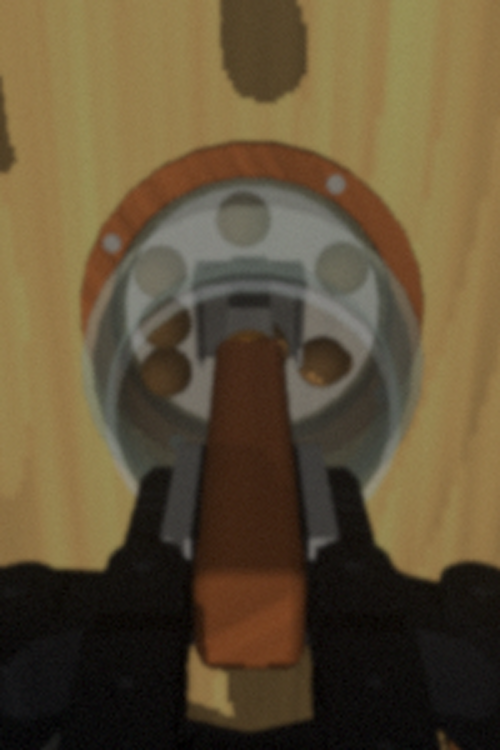

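View pics/s31.png

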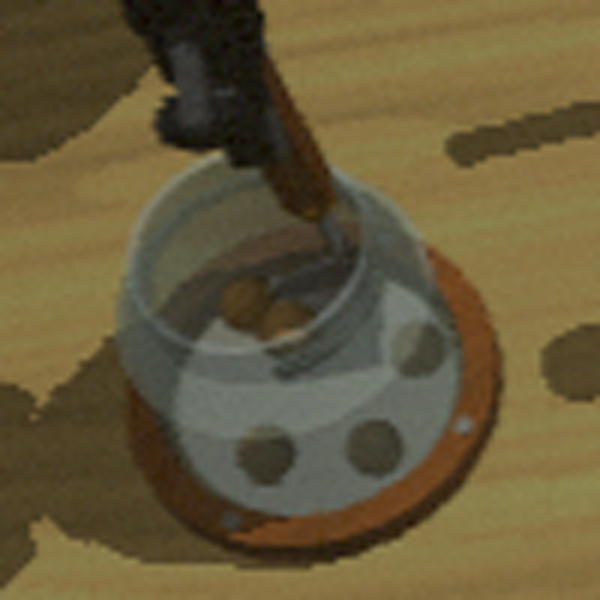

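View pics/t31.png

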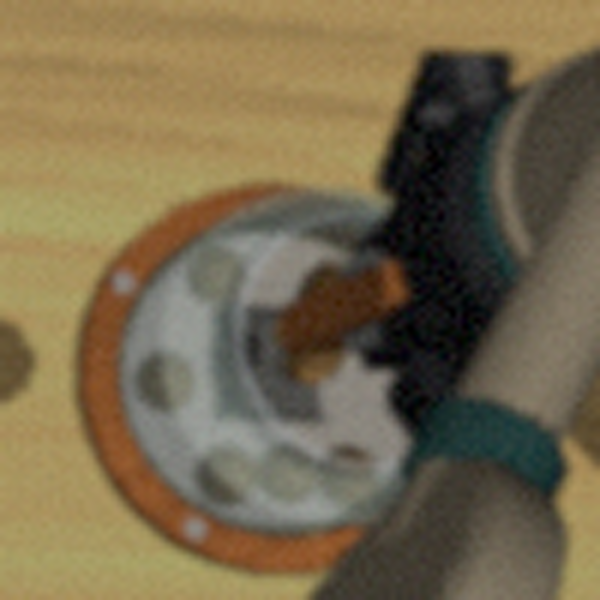

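Emit:
{"api": "servo_tool", "payload": {
  "increments": [
    {"slide": [0.003,0,0],"spin": 0},
    {"slide": [0.004,0,0],"spin": 0},
    {"slide": [0.004,0,0],"spin": 0},
    {"slide": [0.004,0,0],"spin": 0},
    {"slide": [0.004,0,0],"spin": 0},
    {"slide": [0.004,0,0],"spin": 0},
    {"slide": [0.004,0,0],"spin": 0},
    {"slide": [0.002,0,0],"spin": 0}
  ],
  "newtons": 20
}}

```text
clock: 29.7
position: [0.5288, -0.2439, 0.1988]
ee_rot: [0.005, 0.706, 0.708, -0.005]
contact_force: [-1.7, -14.3, -4.1]
width: 0.0169
```

```bash
python3 look.py 32 ws
```

```text
clk 29.7 pos [ 0.5288 -0.2439  0.1988] yaw 90.2 F [ -1.7 -14.3  -4.1] M [-3.38  0.39 -0.03] w 0.0169
-10 [array([320., 221.]), array([320., 213.]), array([320., 336.])]
-5 [array([320., 208.]), array([320., 199.]), array([320., 340.])]
0 [array([320., 196.]), array([320., 186.]), array([320., 344.])]
5 [array([320., 183.]), array([320., 172.]), array([320., 347.])]
10 [array([320., 171.]), array([320., 158.]), array([320., 349.])]
15 [array([320., 158.]), array([320., 143.]), array([320., 351.])]
```

View pics/w32.png

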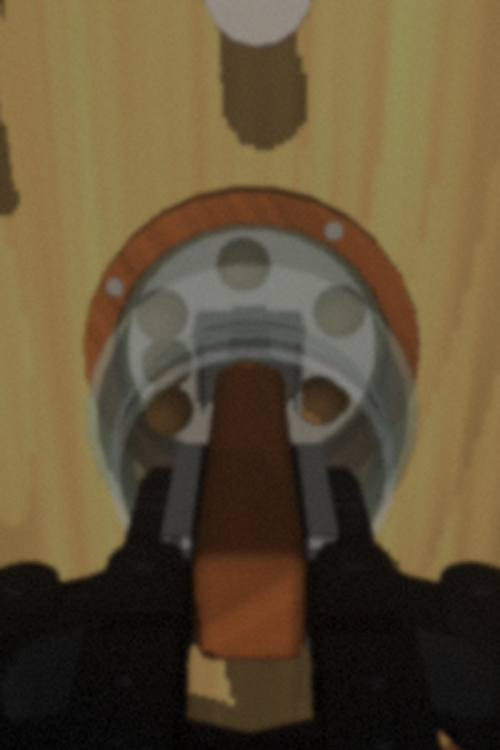

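View pics/s32.png

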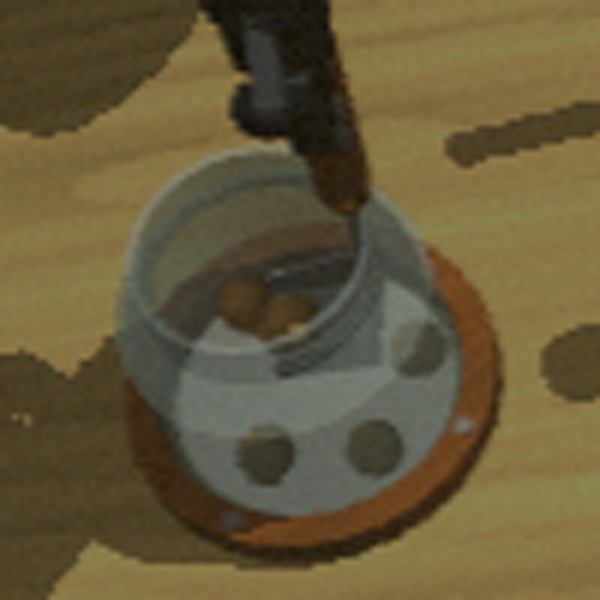

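Emit:
{"api": "servo_tool", "payload": {
  "increments": [
    {"slide": [0.003,0,0],"spin": 0},
    {"slide": [0.004,0,0],"spin": 0},
    {"slide": [0.004,0,0],"spin": 0},
    {"slide": [0,0,0],"spin": 0},
    {"slide": [-0.004,0,0],"spin": 0},
    {"slide": [-0.006,0,0],"spin": 0},
    {"slide": [-0.006,0,0],"spin": 0}
  ]
}}

```text
clock: 30.5
position: [0.5286, -0.2422, 0.198]
ee_rot: [-0.001, 0.707, 0.708, 0.001]
contact_force: [-0.1, 0.4, -1.4]
width: 0.0165
```

Emit:
{"api": "servo_tool", "payload": {
  "increments": [
    {"slide": [-0.006,0,0],"spin": 0},
    {"slide": [-0.004,0,0],"spin": 0},
    {"slide": [-0.002,0,0],"spin": 0},
    {"slide": [0,0,0],"spin": 0}
  ],
  "newtons": 120
}}

```text
clock: 30.9
position: [0.5287, -0.255, 0.1979]
ee_rot: [-0.0, 0.707, 0.707, 0.0]
contact_force: [-0.1, -0.2, -2.6]
width: 0.0163
```

```bash
python3 look.py 33 wst
```

```text
clk 30.9 pos [ 0.5287 -0.255   0.1979] yaw 90.1 F [-0.1 -0.2 -2.6] M [0.04 0.07 0.03] w 0.0163
-10 [array([320., 221.]), array([320., 213.]), array([320., 336.])]
-5 [array([320., 208.]), array([320., 199.]), array([320., 340.])]
0 [array([320., 196.]), array([320., 186.]), array([320., 344.])]
5 [array([320., 183.]), array([320., 172.]), array([320., 347.])]
10 [array([320., 171.]), array([320., 158.]), array([320., 349.])]
15 [array([320., 158.]), array([320., 143.]), array([320., 351.])]
```

View pics/w33.png

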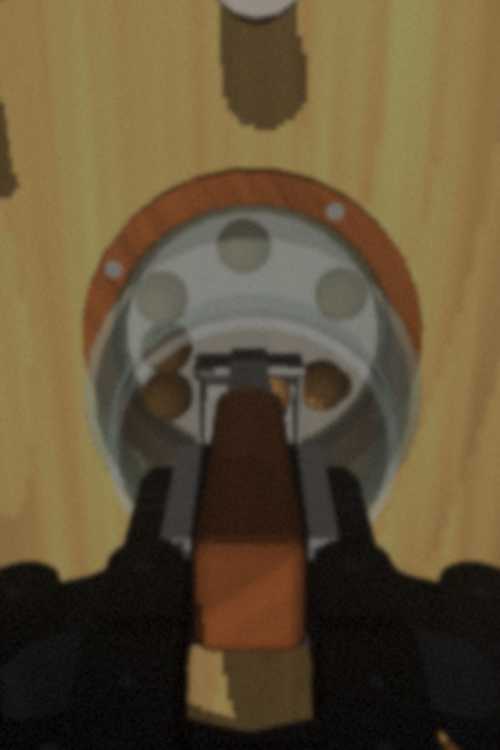

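View pics/s33.png

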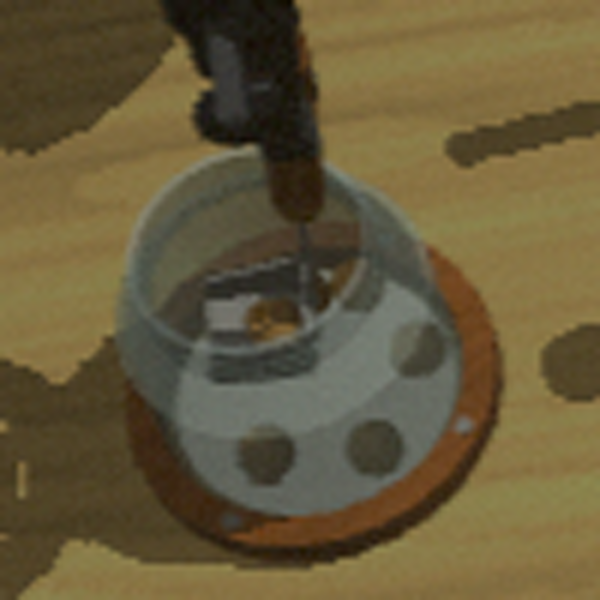

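View pics/t33.png

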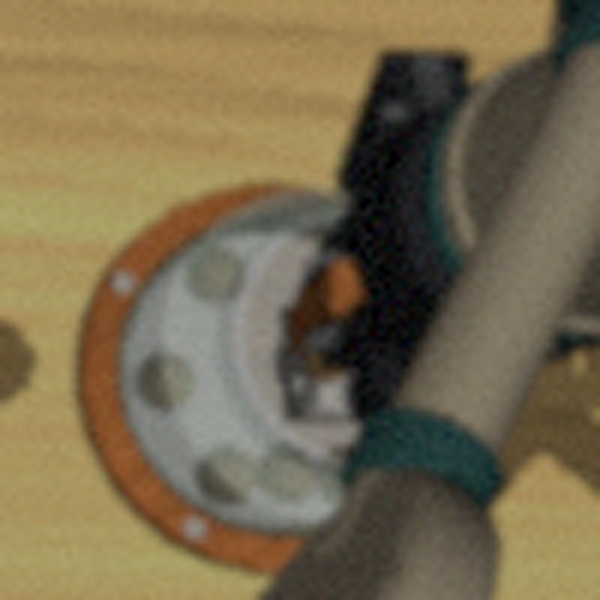

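Emit:
{"api": "servo_tool", "payload": {
  "increments": [
    {"slide": [0.003,0,0],"spin": 0},
    {"slide": [0.004,0,0],"spin": 0},
    {"slide": [0.003,0,-0.003],"spin": 0},
    {"slide": [0,0,-0.01],"spin": 0},
    {"slide": [0,0,-0.015],"spin": 0},
    {"slide": [0,0,-0.018],"spin": 0},
    {"slide": [0,0,-0.018],"spin": 0},
    {"slide": [0,0,-0.018],"spin": 0}
  ]
}}

```text
clock: 31.85
position: [0.5289, -0.2449, 0.2818]
ee_rot: [0.001, 0.707, 0.708, 0.0]
contact_force: [0.1, 0.1, -1.8]
width: 0.0165
```

Emit:
{"api": "servo_tool", "payload": {
  "increments": [
    {"slide": [0,0,-0.018],"spin": 0},
    {"slide": [0,0,-0.014],"spin": 0},
    {"slide": [0,0,-0.007],"spin": 0},
    {"slide": [0,0,0],"spin": 0},
    {"slide": [0,0,0],"spin": 0},
    {"slide": [0,0,0],"spin": 0}
  ]
}}

```text
clock: 32.45
position: [0.5283, -0.2446, 0.3181]
ee_rot: [-0.001, 0.707, 0.708, -0.0]
contact_force: [0.0, -0.9, -1.6]
width: 0.0165
```

```bash
python3 look.py 34 ws; python3 -c "
from h import *
st=manip.get_state();print(Pw(st,-9.5,0,0,0),st['qpos'].round(2))"
```

```text
clk 32.45 pos [ 0.5283 -0.2446  0.3181] yaw 90.1 F [ 0.  -0.9 -1.6] M [ 0.05  0.03 -0.01] w 0.0165
-10 [array([320., 221.]), array([320., 213.]), array([320., 336.])]
-5 [array([320., 208.]), array([320., 199.]), array([320., 340.])]
0 [array([320., 196.]), array([320., 186.]), array([320., 344.])]
5 [array([320., 183.]), array([320., 172.]), array([320., 347.])]
10 [array([320., 171.]), array([320., 158.]), array([320., 349.])]
15 [array([320., 158.]), array([320., 143.]), array([320., 351.])]
[ 0.52830208 -0.29326728  0.17577691] [-0.55  0.25  1.32 -0.    1.56 -0.55]
```

View pics/w34.png

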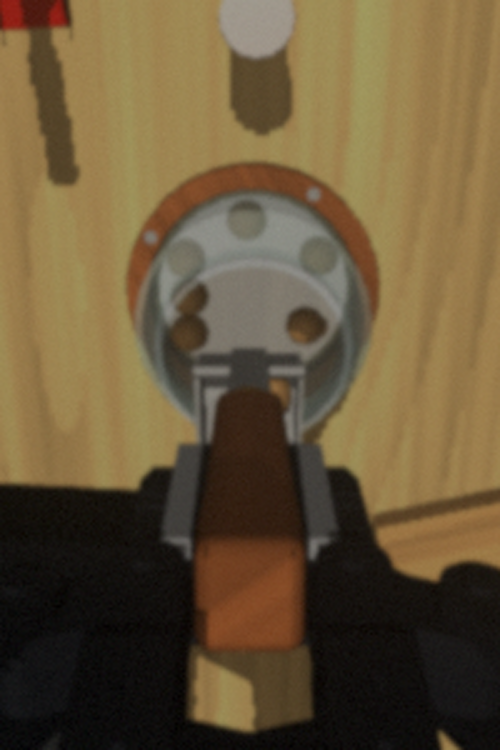

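View pics/s34.png

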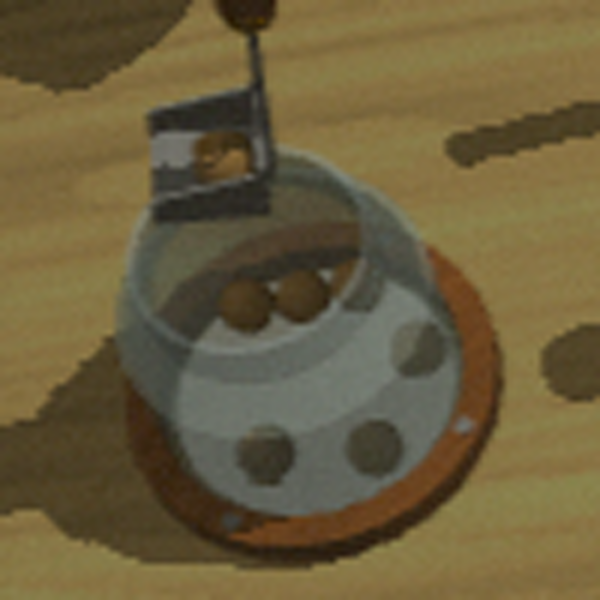

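Emit:
{"api": "servo_tool", "payload": {
  "increments": [
    {"slide": [0.004,0,0],"spin": 0},
    {"slide": [0.008,0,0],"spin": 0},
    {"slide": [0.012,0,0],"spin": 0},
    {"slide": [0.016,0,0],"spin": 0},
    {"slide": [0.02,0,0],"spin": 0},
    {"slide": [0.025,0,0],"spin": 0},
    {"slide": [0.03,0,0],"spin": 0},
    {"slide": [0.035,0,0],"spin": 0}
  ]
}}

```text
clock: 33.35
position: [0.5282, -0.0928, 0.3191]
ee_rot: [0.0, 0.707, 0.707, 0.0]
contact_force: [0.4, 0.2, -2.5]
width: 0.0164
```

Emit:
{"api": "servo_tool", "payload": {
  "increments": [
    {"slide": [0.035,0,0],"spin": 0},
    {"slide": [0.035,-0.002,0],"spin": 0},
    {"slide": [0.035,-0.003,0],"spin": 0},
    {"slide": [0.035,-0.003,0],"spin": 0},
    {"slide": [0.035,-0.003,0],"spin": 0},
    {"slide": [0.035,-0.003,0],"spin": 0},
    {"slide": [0.035,-0.003,0],"spin": 0},
    {"slide": [0.035,-0.003,0],"spin": 0}
  ]
}}

```text
clock: 34.15
position: [0.5068, 0.1877, 0.3194]
ee_rot: [-0.0, 0.706, 0.708, 0.0]
contact_force: [0.5, 0.9, -1.6]
width: 0.0167
```

Emit:
{"api": "servo_tool", "payload": {
  "increments": [
    {"slide": [0.035,0,0],"spin": 0},
    {"slide": [0.035,0,0],"spin": 0},
    {"slide": [0.03,0,0],"spin": 0},
    {"slide": [0.025,0,0],"spin": 0},
    {"slide": [0.02,0,0],"spin": 0},
    {"slide": [0.013,0,0],"spin": 0},
    {"slide": [0.006,0,0],"spin": 0},
    {"slide": [0,0,0],"spin": 0}
  ]
}}

```text
clock: 34.95
position: [0.5074, 0.3497, 0.3189]
ee_rot: [0.0, 0.706, 0.708, -0.0]
contact_force: [-0.1, -0.0, -1.7]
width: 0.016
```

```bash
python3 - <<'E'
from h import *
st=manip.get_state(); need([.508,.354,.20],st); print(st['contact_force'].round(1))
im=eyes.get_image('wrist'); cv2.imwrite('pics/w35.png',im)
C=cam('wrist',st); print(proj(C,(.508,.274,.032)),proj(C,Pw(st,-9.5,21,0,0)))
crop(eyes.get_image('top'),150,150,290,290,5,'t35')
crop(eyes.get_image('scene'),350,100,490,240,4,'s35')
E
```

```text
clock 34.95 yaw 90.14 pos [0.5074 0.3497 0.3189] shift [0.0043 0.0006 0.1189]
[-0.1 -0.  -1.7]
[319.93232445 209.26278345] [319.67529171 252.44676471]
```

View pics/w35.png

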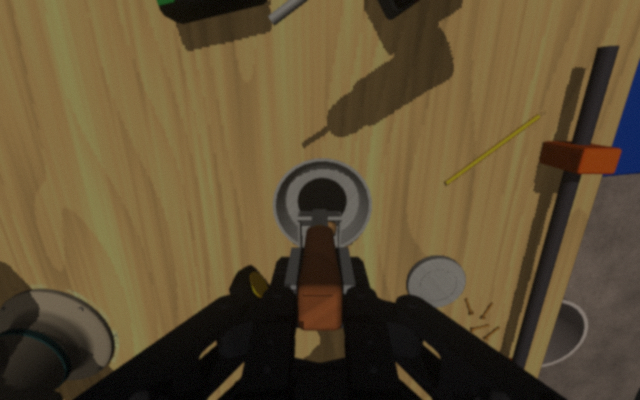

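View pics/t35.png

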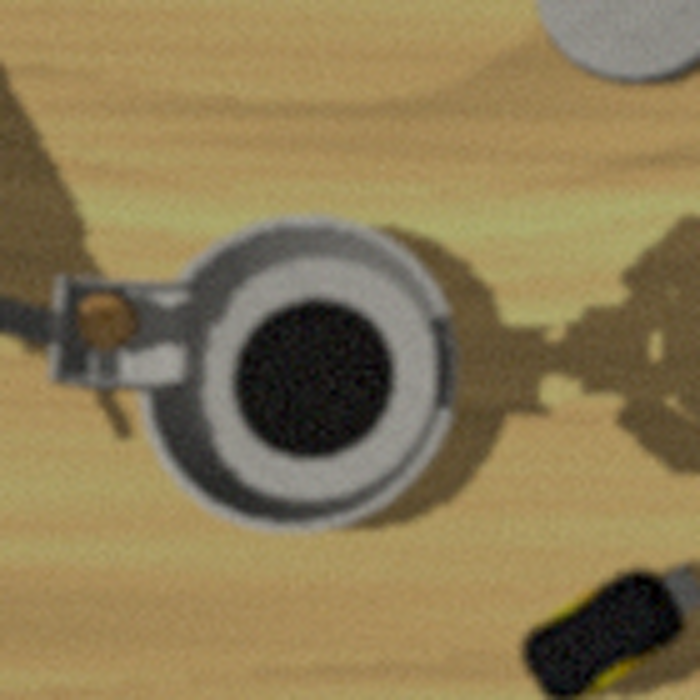

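View pics/s35.png

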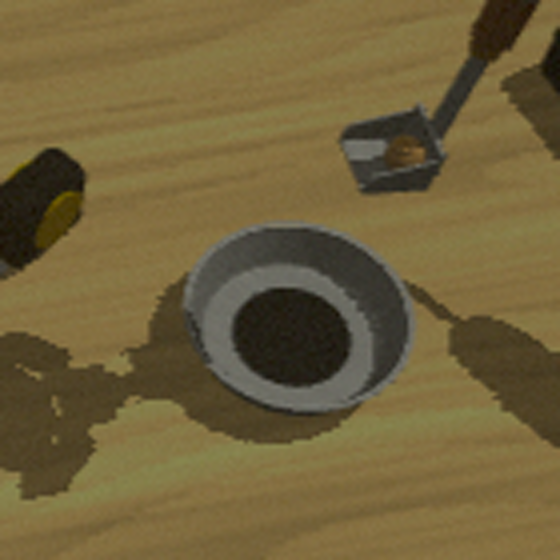

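Emit:
{"api": "servo_tool", "payload": {
  "increments": [
    {"slide": [0,0,0.01],"spin": 0},
    {"slide": [0,0,0.02],"spin": 0},
    {"slide": [0,0,0.03],"spin": 0},
    {"slide": [0,0,0.03],"spin": 0},
    {"slide": [0,0,0.03],"spin": 0},
    {"slide": [0,0,0.025],"spin": 0},
    {"slide": [0,0,0.012],"spin": 0},
    {"slide": [0,0,0.004],"spin": 0}
  ]
}}

```text
clock: 35.9
position: [0.5072, 0.3482, 0.1563]
ee_rot: [-0.0, 0.707, 0.707, -0.002]
contact_force: [-0.2, -0.5, -2.5]
width: 0.0167
```

Emit:
{"api": "servo_tool", "payload": {
  "increments": [
    {"slide": [0,0,0.002],"spin": 0},
    {"slide": [0,0,0.002],"spin": 0},
    {"slide": [0,0,0],"spin": 0}
  ],
  "newtons": 20
}}

```text
clock: 36.2
position: [0.5085, 0.3494, 0.155]
ee_rot: [0.0, 0.707, 0.708, 0.001]
contact_force: [-0.3, -0.5, -1.3]
width: 0.0167
```

```bash
cat > look2.py <<'E'
import sys
from h import *
tag=sys.argv[1]
st=manip.get_state(); need([.508,.354,.15],st); print('F',st['contact_force'].round(1),'M',st['moment'].round(2),st['ee_rot'].round(4))
cv2.imwrite(f'pics/w{tag}.png',eyes.get_image('wrist')[100:360,180:460].repeat(2,0).repeat(2,1))
crop(eyes.get_image('scene'),350,80,490,220,4,'s'+tag)
if len(sys.argv)>2: crop(eyes.get_image('top'),150,150,290,290,5,'t'+tag)
E
python3 look2.py 36
```

```text
clock 36.2 yaw 90.08 pos [0.5085 0.3494 0.155 ] shift [ 0.0046 -0.0005  0.005 ]
F [-0.3 -0.5 -1.3] M [ 0.05  0.07 -0.02] [3.000e-04 7.066e-01 7.076e-01 9.000e-04]
```

View pics/s36.png

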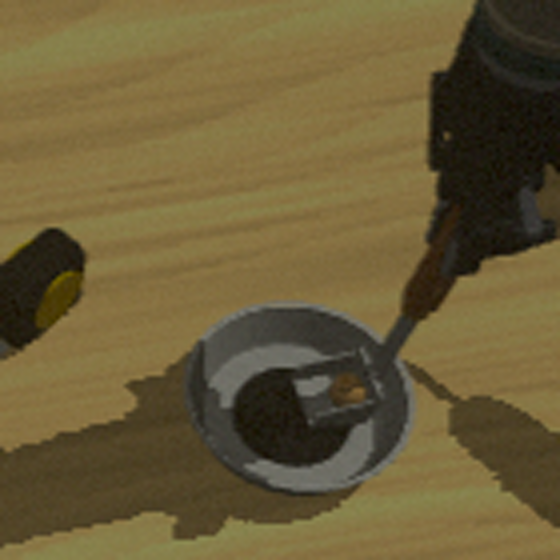

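View pics/w36.png

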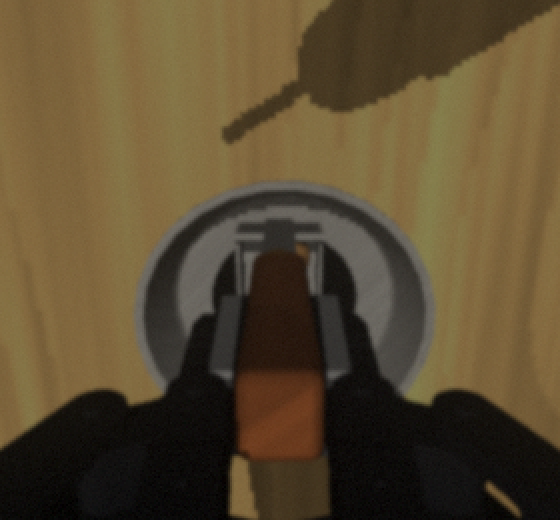

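Emit:
{"api": "servo_tool", "payload": {
  "increments": [
    {"slide": [0,0,0.002],"spin": 0},
    {"slide": [0,0,0.002],"spin": 0},
    {"slide": [0,0,0.002],"spin": 0},
    {"slide": [0,0,0.002],"spin": 0},
    {"slide": [0,0,0.002],"spin": 0},
    {"slide": [0,0,0],"spin": 0}
  ]
}}

```text
clock: 36.9
position: [0.5085, 0.3502, 0.1496]
ee_rot: [0.0, 0.707, 0.708, 0.002]
contact_force: [-4.8, 0.2, 23.3]
width: 0.0166
```

Emit:
{"api": "servo_tool", "payload": {
  "increments": [
    {"slide": [-0.004,0,0],"spin": 0},
    {"slide": [-0.005,0,0],"spin": 0},
    {"slide": [-0.005,0,0],"spin": 0},
    {"slide": [-0.005,0,0],"spin": 0},
    {"slide": [0,0,0],"spin": 0}
  ]
}}

```text
clock: 37.4
position: [0.5096, 0.3374, 0.151]
ee_rot: [-0.004, 0.708, 0.706, 0.009]
contact_force: [-4.6, 9.4, 22.6]
width: 0.0166
```

```bash
python3 look2.py 37 t
```

```text
clock 37.4 yaw 89.9 pos [0.5096 0.3374 0.151 ] shift [ 0.0166 -0.0017  0.0013]
F [-4.6  9.4 22.6] M [ 2.77  1.52 -0.13] [-0.0035  0.7077  0.7064  0.009 ]
```

View pics/s37.png

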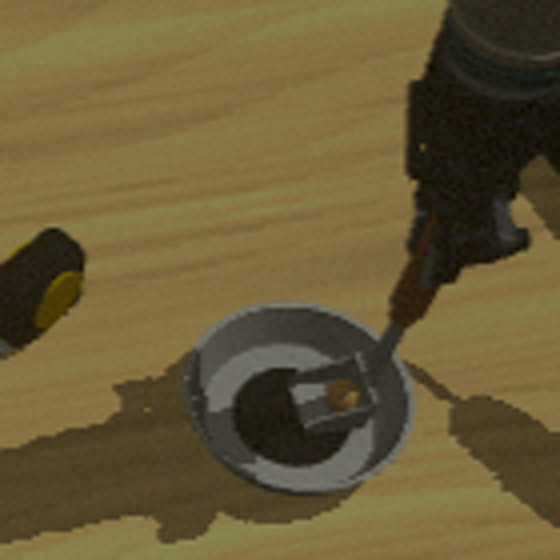

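View pics/w37.png

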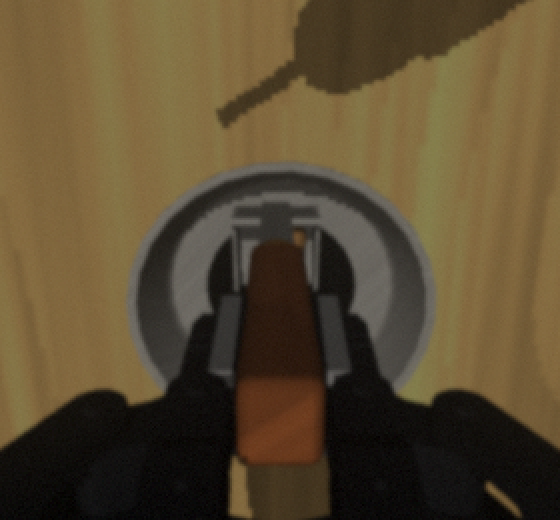

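Emit:
{"api": "servo_tool", "payload": {
  "increments": [
    {"slide": [-0.005,0,0],"spin": 0},
    {"slide": [-0.005,0,0],"spin": 0},
    {"slide": [-0.005,0,0],"spin": 0},
    {"slide": [-0.005,0,0],"spin": 0},
    {"slide": [-0.005,0,0],"spin": 0},
    {"slide": [0,0,0],"spin": 0}
  ]
}}

```text
clock: 38.15
position: [0.5105, 0.3132, 0.1526]
ee_rot: [-0.003, 0.708, 0.706, 0.01]
contact_force: [-5.9, 11.7, 29.9]
width: 0.0165
```

```bash
python3 look2.py 38 t
```

```text
clock 38.15 yaw 89.89 pos [0.5105 0.3132 0.1526] shift [ 0.0407 -0.0026  0.0034]
F [-5.9 11.7 29.9] M [ 2.77  1.87 -0.08] [-0.0032  0.7078  0.7064  0.0104]
```

View pics/s38.png

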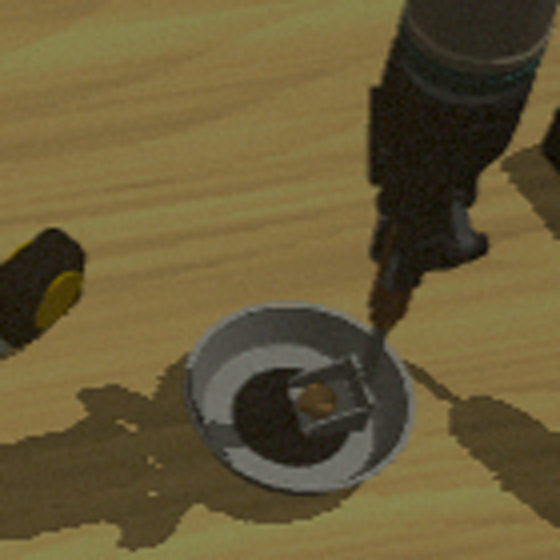

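View pics/t38.png

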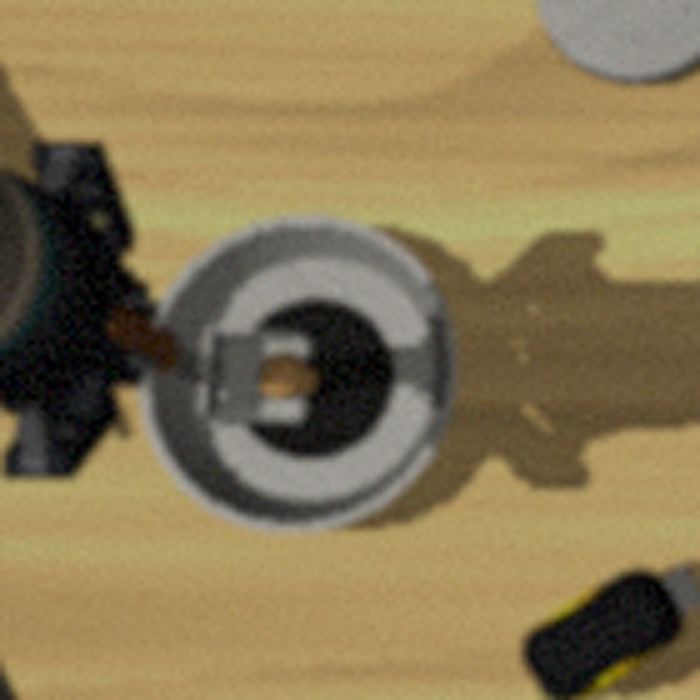

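View pics/w38.png

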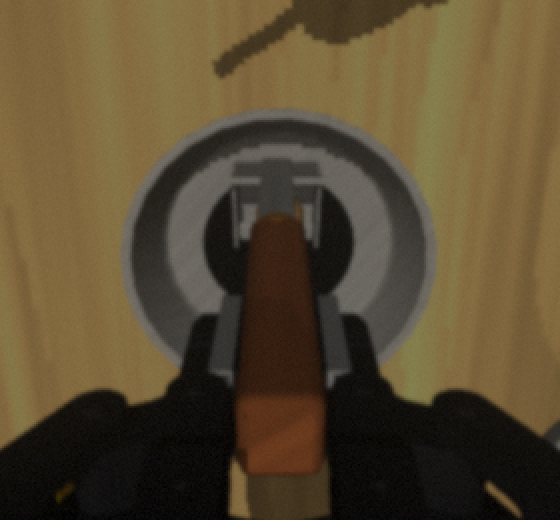

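Emit:
{"api": "servo_tool", "payload": {
  "increments": [
    {"slide": [-0.005,0,0],"spin": 0},
    {"slide": [-0.005,0,0],"spin": 0},
    {"slide": [-0.005,0,0],"spin": 0},
    {"slide": [-0.005,0,0],"spin": 0},
    {"slide": [0,0,0],"spin": 0}
  ]
}}

```text
clock: 38.8
position: [0.5124, 0.2915, 0.1541]
ee_rot: [-0.0, 0.707, 0.707, 0.011]
contact_force: [-5.0, 7.3, 37.7]
width: 0.0167
```

```bash
python3 look2.py 39 t
```

```text
clock 38.8 yaw 89.97 pos [0.5124 0.2915 0.1541] shift [ 0.0625 -0.0045  0.005 ]
F [-5.   7.3 37.7] M [1.86 1.44 0.02] [-2.000e-04  7.073e-01  7.068e-01  1.090e-02]
```

View pics/s39.png

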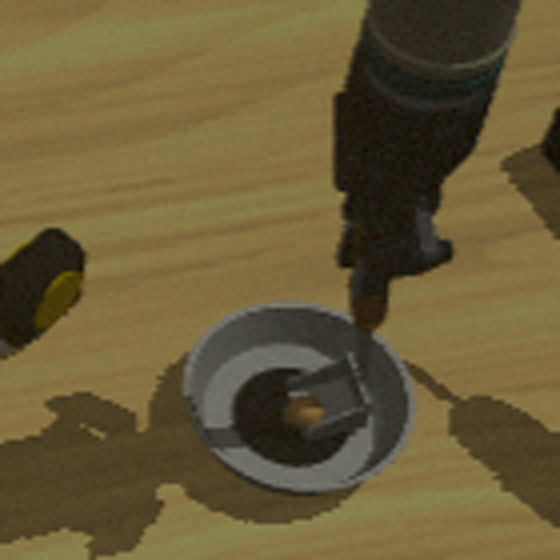

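View pics/t39.png

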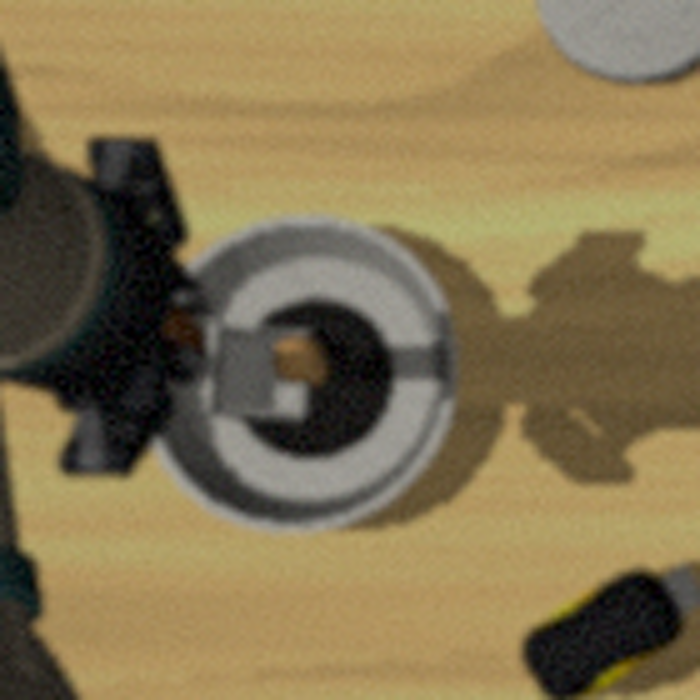

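Emit:
{"api": "servo_tool", "payload": {
  "increments": [
    {"slide": [-0.005,0,-0.002],"spin": 0},
    {"slide": [-0.005,0,-0.001],"spin": 0},
    {"slide": [-0.005,0,0],"spin": 0},
    {"slide": [-0.005,0,0],"spin": 0},
    {"slide": [-0.005,0,0],"spin": 0},
    {"slide": [0,0,0],"spin": 0}
  ]
}}

```text
clock: 39.55
position: [0.513, 0.2638, 0.1531]
ee_rot: [0.001, 0.707, 0.707, 0.008]
contact_force: [-0.1, 4.0, 19.3]
width: 0.0165
```

```bash
python3 look2.py 40 t
```

```text
clock 39.55 yaw 89.99 pos [0.513  0.2638 0.1531] shift [ 0.0902 -0.0051  0.0039]
F [-0.1  4.  19.3] M [ 1.44 -0.09 -0.04] [0.0015 0.7071 0.707  0.0083]
```

View pics/s40.png

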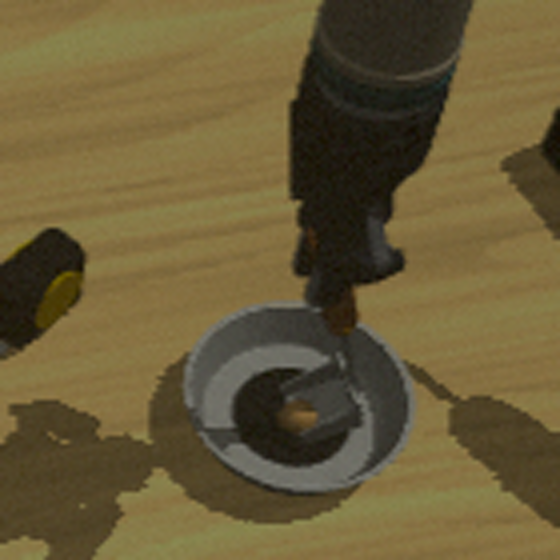

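View pics/t40.png

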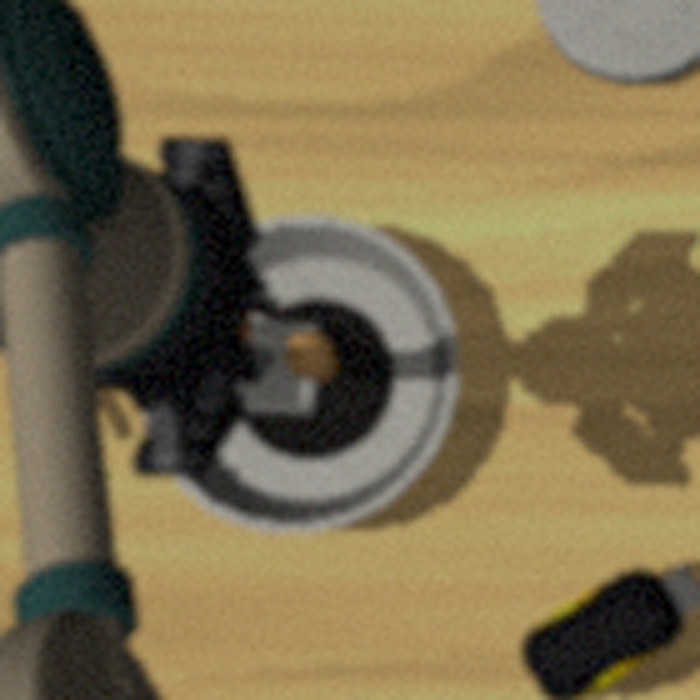

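Emit:
{"api": "servo_tool", "payload": {
  "increments": [
    {"slide": [0,0,-0.004],"spin": 0},
    {"slide": [0.004,0,-0.002],"spin": 0},
    {"slide": [0.014,0,0],"spin": 0},
    {"slide": [0,0,0],"spin": 0}
  ],
  "newtons": 120
}}

```text
clock: 40.1
position: [0.5081, 0.2775, 0.1537]
ee_rot: [0.002, 0.706, 0.708, -0.001]
contact_force: [-0.4, -3.8, 9.2]
width: 0.0164
```

```bash
python3 look2.py 41 t
```

```text
clock 40.1 yaw 90.18 pos [0.5081 0.2775 0.1537] shift [0.0765 0.0002 0.0034]
F [-0.4 -3.8  9.2] M [-1.23  0.26 -0.05] [ 0.0015  0.706   0.7082 -0.0014]
```

View pics/s41.png

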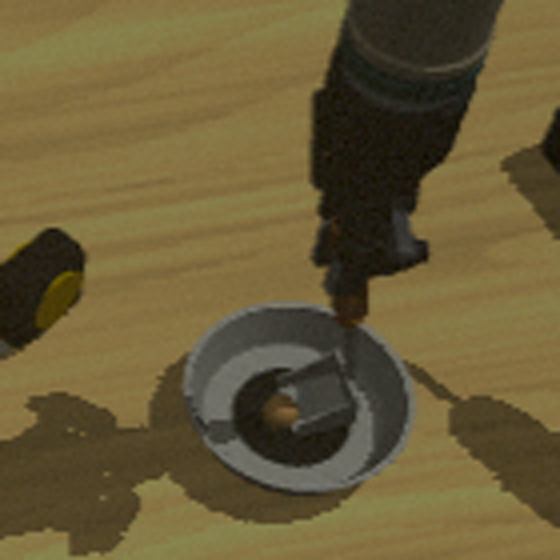

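View pics/t41.png

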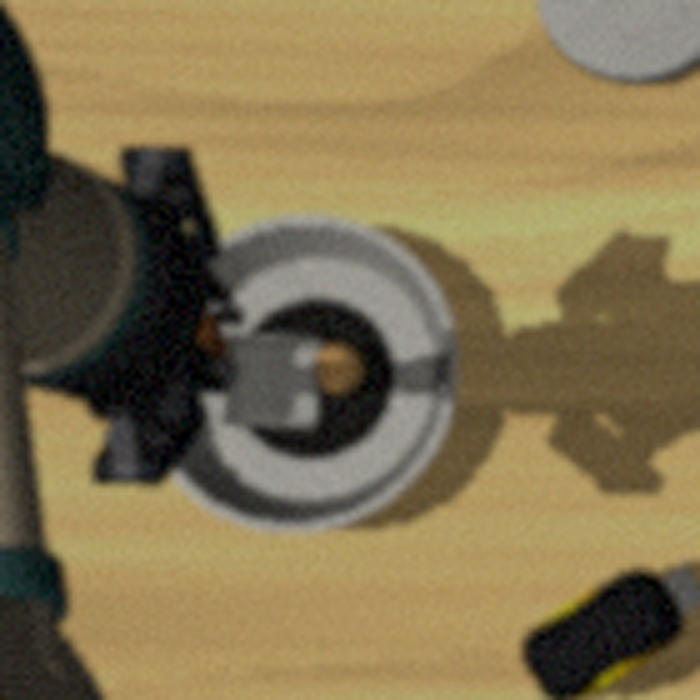

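View pics/w41.png

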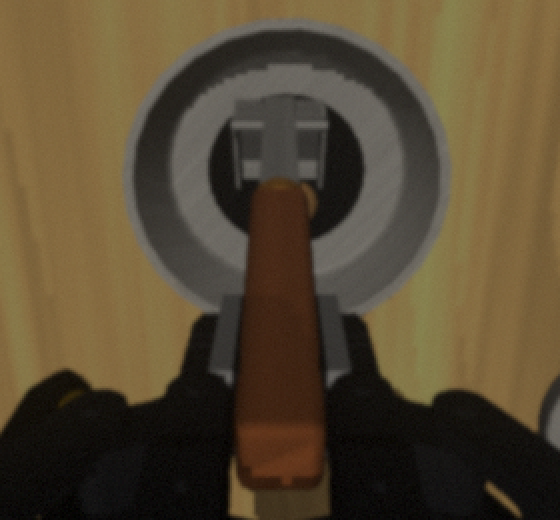

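Emit:
{"api": "servo_tool", "payload": {
  "increments": [
    {"slide": [0.002,0,-0.006],"spin": 0},
    {"slide": [0,0,-0.02],"spin": 0},
    {"slide": [0,0,-0.04],"spin": 0},
    {"slide": [0,0,-0.03],"spin": 0},
    {"slide": [0,0,0],"spin": 0},
    {"slide": [0,0,0],"spin": 0}
  ]
}}

```text
clock: 40.85
position: [0.5076, 0.2806, 0.2484]
ee_rot: [-0.0, 0.707, 0.708, -0.0]
contact_force: [-0.2, -0.5, -2.5]
width: 0.0164
```

```bash
python3 look2.py 42 t;python3 -c "
from h import *
need([.53,.05,.25])"
```

```text
clock 40.85 yaw 90.09 pos [0.5076 0.2806 0.2484] shift [0.0734 0.0006 0.0984]
F [-0.2 -0.5 -2.5] M [-0.1  -0.04 -0.04] [-3.000e-04  7.065e-01  7.077e-01 -3.000e-04]
clock 41.0 yaw 90.09 pos [0.5068 0.2799 0.2467] shift [-0.2299  0.0229 -0.0031]
```

View pics/t42.png

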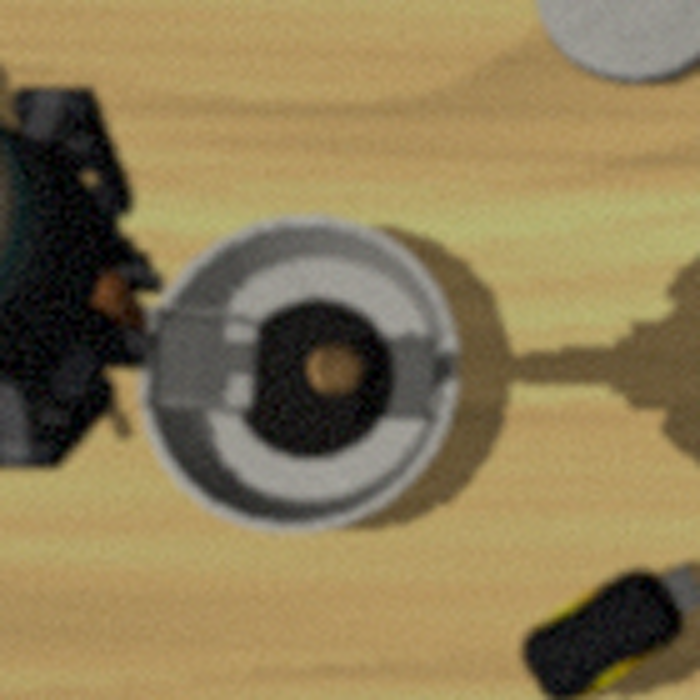

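Emit:
{"api": "servo_tool", "payload": {
  "increments": [
    {"slide": [-0.015,0,0],"spin": 0},
    {"slide": [-0.035,0.004,0],"spin": 0},
    {"slide": [-0.04,0.005,0],"spin": 0},
    {"slide": [-0.04,0.005,0],"spin": 0},
    {"slide": [-0.04,0.005,0],"spin": 0},
    {"slide": [-0.04,0.004,0],"spin": 0},
    {"slide": [-0.02,0,0],"spin": 0},
    {"slide": [0,0,0],"spin": 0}
  ]
}}

```text
clock: 41.8
position: [0.5306, 0.0464, 0.2481]
ee_rot: [-0.0, 0.708, 0.706, -0.001]
contact_force: [0.4, 0.1, -1.8]
width: 0.0167
```

```bash
cat > tilt.py <<'E'
from h import *
st=manip.get_state(); C=cam('wrist',st)
im=eyes.get_image('wrist'); hsv=cv2.cvtColor(im,cv2.COLOR_BGR2HSV)
need([.53,.05,.165],st); print('F',st['contact_force'].round(1),'M',st['moment'].round(2),'w',round(st['width'],4))
for u in (303,308,314,320,326,331,336):
    col=''.join('.' if (s>95) else ('#' if v>60 else 'o') for s,v in hsv[110:250:2,u,1:])
    print(u,col)
for th in (-10,-5,0,5,10,15,20): print(th,[proj(C,Pw(st,th,*p)).round(0)[1] for p in ((-21,0,28),(-23,0,0))],end=' ')
E
python3 tilt.py
```

```text
clock 41.8 yaw 89.83 pos [0.5306 0.0464 0.2481] shift [ 0.0038 -0.0004  0.0831]
F [ 0.4  0.1 -1.8] M [-0.03  0.02  0.01] w 0.0167
303 ...................#########ooo##o#####...............................
308 ...................##########ooo#######...............................
314 ...................#####################..............................
320 ..................#####################...............................
326 ..................######################..............................
331 ...................########o#ooo########..............................
336 ...................##########oooo######...............................
-10 [np.float64(221.0), np.float64(213.0)] -5 [np.float64(208.0), np.float64(199.0)] 0 [np.float64(196.0), np.float64(186.0)] 5 [np.float64(183.0), np.float64(172.0)] 10 [np.float64(171.0), np.float64(158.0)] 15 [np.float64(158.0), np.float64(143.0)] 20 [np.float64(145.0), np.float64(129.0)]
```

Emit:
{"api": "servo_tool", "payload": {
  "increments": [
    {"slide": [0,0,0.02],"spin": 0},
    {"slide": [0,0,0.03],"spin": 0},
    {"slide": [0,0,0.025],"spin": 0},
    {"slide": [0,0,0.012],"spin": 0},
    {"slide": [0,0,0.004],"spin": 0},
    {"slide": [0,0,0.003],"spin": 0},
    {"slide": [0,0,0.003],"spin": 0},
    {"slide": [0,0,0],"spin": 0}
  ],
  "newtons": 20
}}

```text
clock: 42.65
position: [0.5318, 0.0503, 0.1526]
ee_rot: [0.0, 0.707, 0.708, 0.0]
contact_force: [0.4, 0.4, -1.8]
width: 0.0163
```

Emit:
{"api": "servo_tool", "payload": {
  "increments": [
    {"slide": [0,0,0.002],"spin": 0},
    {"slide": [0,0,0.002],"spin": 0},
    {"slide": [0,0,0.002],"spin": 0},
    {"slide": [0,0,0.002],"spin": 0},
    {"slide": [0,0,0],"spin": 0}
  ]
}}

```text
clock: 43.15
position: [0.5327, 0.0504, 0.1495]
ee_rot: [0.002, 0.707, 0.708, 0.002]
contact_force: [-5.4, 0.3, 26.2]
width: 0.0163
```

Emit:
{"api": "servo_tool", "payload": {
  "increments": [
    {"slide": [0.004,0,0],"spin": 0},
    {"slide": [0.005,0,0],"spin": 0},
    {"slide": [0.005,0,0.001],"spin": 0},
    {"slide": [0.005,0,0.001],"spin": 0},
    {"slide": [0,0,0],"spin": 0}
  ]
}}

```text
clock: 43.65
position: [0.5331, 0.0689, 0.148]
ee_rot: [0.003, 0.706, 0.708, 0.002]
contact_force: [-5.0, 0.5, 27.8]
width: 0.0167
```

```bash
python3 tilt.py
```

```text
clock 43.65 yaw 90.12 pos [0.5331 0.0689 0.148 ] shift [-0.019 -0.003 -0.017]
F [-5.   0.5 27.8] M [-0.59  1.59  0.03] w 0.0167
303 ............................####################......................
308 ............................###################.......................
314 ...........................#################..........................
320 ...........................#################..........................
326 ............................#################.........................
331 ............................##########o#########......................
336 ............................########oooo#########.....................
-10 [np.float64(221.0), np.float64(213.0)] -5 [np.float64(208.0), np.float64(199.0)] 0 [np.float64(196.0), np.float64(186.0)] 5 [np.float64(183.0), np.float64(172.0)] 10 [np.float64(171.0), np.float64(158.0)] 15 [np.float64(158.0), np.float64(143.0)] 20 [np.float64(145.0), np.float64(129.0)]
```

Emit:
{"api": "servo_tool", "payload": {
  "increments": [
    {"slide": [0.005,0,0],"spin": 0},
    {"slide": [0.005,0,0],"spin": 0},
    {"slide": [0.005,0,0],"spin": 0},
    {"slide": [0.005,0,0],"spin": 0},
    {"slide": [0,0,0],"spin": 0}
  ]
}}

```text
clock: 44.2
position: [0.5324, 0.0883, 0.1448]
ee_rot: [0.002, 0.706, 0.708, 0.0]
contact_force: [-1.6, -2.1, 11.8]
width: 0.0168
```

```bash
python3 tilt.py
```

```text
clock 44.2 yaw 90.16 pos [0.5324 0.0883 0.1448] shift [-0.0384 -0.0024 -0.0201]
F [-1.6 -2.1 11.8] M [-0.94  0.6  -0.07] w 0.0168
303 .....................................####################.............
308 ......................................########o#####..................
314 .....................................#############....................
320 .....................................############.....................
326 .....................................##############...................
331 .....................................#########o######.................
336 .....................................#########o##########.............
-10 [np.float64(221.0), np.float64(213.0)] -5 [np.float64(208.0), np.float64(199.0)] 0 [np.float64(196.0), np.float64(186.0)] 5 [np.float64(183.0), np.float64(172.0)] 10 [np.float64(171.0), np.float64(158.0)] 15 [np.float64(158.0), np.float64(143.0)] 20 [np.float64(145.0), np.float64(129.0)]
```

Emit:
{"api": "servo_tool", "payload": {
  "increments": [
    {"slide": [0.001,0,0],"spin": 0},
    {"slide": [0,0,-0.001],"spin": 0},
    {"slide": [0,0,-0.001],"spin": 0},
    {"slide": [0,0,0],"spin": 0}
  ]
}}

```text
clock: 44.65
position: [0.5322, 0.0898, 0.145]
ee_rot: [0.001, 0.707, 0.708, 0.001]
contact_force: [-0.2, -1.7, 6.2]
width: 0.0162
```

Emit:
{"api": "servo_tool", "payload": {
  "increments": [
    {"slide": [0,0,0],"spin": 0},
    {"slide": [0,0,0],"spin": 0},
    {"slide": [0,0,0],"spin": 0},
    {"slide": [0,0,0],"spin": 0},
    {"slide": [0,0,0],"spin": 0},
    {"slide": [0,0,0],"spin": 0}
  ],
  "hand": 1
}}

```text
clock: 45.25
position: [0.5312, 0.0903, 0.1439]
ee_rot: [-0.0, 0.707, 0.708, -0.0]
contact_force: [-0.7, 0.1, 0.1]
width: 0.0853
```

```bash
python3 tilt.py
```

```text
clock 45.25 yaw 90.08 pos [0.5312 0.0903 0.1439] shift [-0.0403 -0.0013 -0.0211]
F [-0.7  0.1  0.1] M [ 0.01 -0.01  0.04] w 0.0853
303 .....................................#######o############.............
308 .....................................#######oo#######.................
314 .....................................#############....................
320 .....................................############.....................
326 .....................................########o###.....................
331 .....................................#######o######...................
336 .....................................#######oo###########.............
-10 [np.float64(221.0), np.float64(213.0)] -5 [np.float64(208.0), np.float64(199.0)] 0 [np.float64(196.0), np.float64(186.0)] 5 [np.float64(183.0), np.float64(172.0)] 10 [np.float64(171.0), np.float64(158.0)] 15 [np.float64(158.0), np.float64(143.0)] 20 [np.float64(145.0), np.float64(129.0)]
```

Emit:
{"api": "servo_tool", "payload": {
  "increments": [
    {"slide": [0,0,-0.01],"spin": 0},
    {"slide": [0,0,-0.02],"spin": 0},
    {"slide": [0,0,-0.03],"spin": 0},
    {"slide": [0,0,-0.04],"spin": 0},
    {"slide": [0,0,-0.04],"spin": 0},
    {"slide": [0,0,-0.03],"spin": 0},
    {"slide": [0,0,0],"spin": 0},
    {"slide": [0,0,0],"spin": 0}
  ]
}}

```text
clock: 46.1
position: [0.5314, 0.0902, 0.3151]
ee_rot: [0.001, 0.707, 0.708, 0.001]
contact_force: [-0.6, -0.3, -0.3]
width: 0.0855
```

Emit:
{"api": "servo_tool", "payload": {
  "increments": [
    {"slide": [0,-0.03,0],"spin": 0},
    {"slide": [0,-0.04,0],"spin": 0},
    {"slide": [0,-0.04,0],"spin": 0},
    {"slide": [0,-0.04,0],"spin": 0},
    {"slide": [0,-0.03,0],"spin": 0},
    {"slide": [0,0,0],"spin": 0}
  ]
}}

```text
clock: 46.7
position: [0.3464, 0.0899, 0.3129]
ee_rot: [-0.001, 0.706, 0.708, -0.002]
contact_force: [0.3, 0.1, 0.9]
width: 0.0854
```

```bash
python3 - <<'E'
from h import *
st=manip.get_state(); need([.53,.09,.3],st)
T0=cv2.imread('pics/top0.png'); S0=cv2.imread('pics/scene0.png')
t=eyes.get_image('top'); s=eyes.get_image('scene'); cv2.imwrite('pics/tend.png',t); cv2.imwrite('pics/send.png',s)
C=cam('top');S=cam('scene')
def blob(im,C,name,lo,hi,box,z,amin=4):
    x0,y0,x1,y1=box; h=cv2.cvtColor(im[y0:y1,x0:x1],cv2.COLOR_BGR2HSV)
    m=cv2.inRange(h,lo,hi); n,_,stt,cen=cv2.connectedComponentsWithStats(m)
    for i in range(1,n):
        if stt[i,4]>=amin: print(name,'px',(cen[i]+[x0,y0]).round(1),'area',stt[i,4],'xyz',on(C,*(cen[i]+[x0,y0]),z).round(3))
# wood-brown (low hue) near dish, and around scoop
blob(t,C,'top dish',(5,90,60),(16,255,255),(170,185,250,265),.016)
blob(s,S,'scn dish',(5,90,60),(16,255,255),(390,150,455,205),.016)
# changes against first picture
for n,a,b,Cc in (('top',T0,t,C),('scene',S0,s,S)):
    d=cv2.absdiff(a,b).max(2); d=cv2.GaussianBlur(d,(3,3),0)
    m=(d>35).astype(np.uint8); m=cv2.dilate(m,np.ones((3,3)))
    k,_,stt,cen=cv2.connectedComponentsWithStats(m)
    for i in range(1,k):
        if stt[i,4]>40: print(n,'changed',stt[i,:5],on(Cc,*cen[i],0).round(2)[:2])
E
```

```text
clock 46.7 yaw 90.12 pos [0.3464 0.0899 0.3129] shift [-0.0003  0.1836  0.0121]
top dish px [212.5 227. ] area 4 xyz [0.505 0.274 0.016]
top changed [ 273  192   95   42 1726] [0.55 0.03]
top changed [449 200  13  15 145] [ 0.57 -0.31]
top changed [210 217  13  13 146] [0.52 0.27]
top changed [440 216  13  12 134] [ 0.53 -0.29]
top changed [459 216  12  12 124] [ 0.53 -0.34]
top changed [375 257  32  14 334] [ 0.43 -0.16]
top changed [  117   258   399   142 27213] [ 0.26 -0.01]
top changed [319 270   9   7  56] [0.4  0.01]
top changed [365 274  13   7  74] [ 0.4  -0.11]
top changed [ 536  315  104   54 3408] [ 0.26 -0.59]
top changed [150 351  17   7  82] [0.21 0.38]
top changed [170 351  10   7  46] [0.21 0.35]
top changed [ 557  371   83   29 1036] [ 0.16 -0.63]
top changed [579 373  38  12 350] [ 0.18 -0.62]
scene changed [43  0  9  6 46] [-0.53 -0.84]
scene changed [  132     1   240   203 15500] [ 0.12 -0.15]
scene changed [240  17  32  49 651] [-0.14 -0.09]
scene changed [60 30 11  5 46] [-0.34 -0.76]
scene changed [  42   38   66   59 2111] [-0.18 -0.72]
scene changed [ 70 115  43  17 353] [ 0.1  -0.63]
scene changed [ 287  156   83   72 1744] [0.5  0.05]
scene changed [245 179  25  14 244] [ 0.43 -0.16]
scene changed [415 178  10   9  80] [0.5  0.27]
scene changed [206 204  10  11  92] [ 0.48 -0.29]
```

```bash
python3 - <<'E'
from h import *
for n in ('top','scene'):
    im=cv2.imread(f'pics/{"t" if n=="top" else "s"}end.png'); C=cam(n)
    h=cv2.cvtColor(im,cv2.COLOR_BGR2HSV)
    for nm,p in (('grip top',(.5315,.0903,.196)),('bowl mid',(.5315,.068,.002)),('grip low',(.5315,.0903,.103)),('nose',(.5315,.047,.002)),('heel',(.5315,.089,.02))):
        u,v=proj(C,p); print(n,nm,(round(u),round(v)),im[int(round(v)),int(round(u))],h[int(round(v)),int(round(u))])
    g=proj(C,(.5315,.0903,.196)); x,y=int(g[0])-30,int(g[1])-25
    sub=h[y:y+80,x:x+75]
    for r in sub[::2]: print(''.join('W' if (c[0]<13 and c[1]>110) else ('#' if c[1]<75 else '.') for c in r))
E
```

```text
top grip top (282, 206) [ 35  71 123] [ 12 182 123]
top bowl mid (299, 219) [80 79 80] [150   3  80]
top grip low (286, 213) [32 45 59] [ 14 117  59]
top nose (307, 219) [ 71 111 127] [ 21 112 127]
top heel (289, 218) [74 77 78] [23 13 78]
...........................................................................
...........................................................................
...........................................................................
...........................................................................
...........................................................................
...........................................................................
...........................................................................
...........................................................................
...........................................................................
...........................................................................
...........................................................................
........................
[... 4766 characters left out ...]
.............###
..............#####.#...######...........................................##
...........######.###.#######..............................................
............#################..............................................
...........################.##.............................................
............##################.............................................
............##################.............................................
.............###########.#####.............................................
.............####.#####.#####..............................................
..............####.#.......................................................
```

```bash
python3 -c "
from rig import manip
print(manip.get_state()['clock'],manip.get_state()['contact_force'].round(1)); print(manip.sign_off())"
```

```text
46.8 [0.2 0.6 0.4]
the job is handed in; nothing more can be done
None
```

I handed the job in at 46.8 s. One knob lies in the dish, and the scoop stands upright on the bench again. `sign_off` gave no verdict, so what follows rests on my own checks.

**What I did**
- I gripped the bare-steel scoop. The tool itself can't tilt, so I changed the scoop's angle by letting it turn in a 20 N grip against the jar neck, the jar rim, the dish floor and the bench.
- The middle knob left no room to set the bowl down, so I first pushed it to the jar wall with the angled nose.
- I then scooped a knob that stood by the wall, tipped the nose up to hold it, and lifted it clear of the rim.
- I carried it into the dish, tipped it out from just above the dish floor, and stood the scoop at about (0.53, 0.07).

**What the last checks showed**
- **Knob:** the top view after tipping showed it near the middle of the dish. The final image comparison showed the same spot changed in both fixed views.
- **Dish and other objects:** I found no change at the dish rim, jar lid, screw pot, nippers or tape measure. Changes near the red scoops look like the arm's shadow.
- **Scoop:** the grip and bowl pixels matched an upright scoop in both fixed views, and it was within about 1° of upright when I let go. It is about 0.2 m from the dish and much farther from the jar.

**What went wrong or stayed unchecked**
- The first two attempts to push the scoop along the jar floor only turned it in the grip. It worked once I lifted it just off the floor.
- I used up the picture limit before the end, so the final checks were by pixel values rather than by eye.
- The final colour search for the knob in the dish found only a faint trace in the top view and none in the scene view. I did not count the six knobs in the jar one by one in the final pictures.

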